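# Finish a running-bond stack of instrument boxes for dispatch

## Task

Finish the stack of blue-lidded instrument boxes on the cardboard tray in running bond, lids up: complete the second course with one whole box from the sloping case and the loose half box, and only then lay the other two whole boxes from the case as the top course, so that every course is flush at both ends and in line with the others and its joints fall over the middle of the whole boxes below. Set the boxes down gently without shifting those already laid, leave the green-lidded box in the case and do not disturb the other things on the desk.

Things in the scene. Friction and masses are not known exactly. Their poses are not given: they have to be found in the camera images.
- case: Black presentation case with a red insert, open and standing as an easel on its folded-back lid; fixed. Origin on the desk below the middle of the insert. x along its length (292 mm). Its face slopes 30 degrees: it rises to the case's own +y and faces its own -y and up; lower edge about 57 mm, upper edge about 180 mm above the desk.
- case_mid (a point): Middle of the case's insert at pocket-floor level, 90 mm above the desk. Four pockets 123 x 63 mm, 32 mm deep, hold the boxes with 1.5 mm play, in two rows: centres 68.5 mm to either side of this point along case x and 50.5 mm up and down the slope. A box lies with its length along case x, 4 mm proud of the insert, and must come out square to the slope.
- groove_mid (a point): In the insert's top face, over the middle: two finger grooves, 50 mm wide and as deep as the pockets, run straight up and down the slope, one through the middle of each column of two pockets. Only there can fingers reach a box's long sides: 38 mm of free groove between the two boxes of a column, 41 mm from each to the case rim.
- box1_c (a point): Instrument box: bare-metal tin with a BLUE lid and white label, 120 long x 60 wide x 36 mm high, about 0.28 kg. Starts lid-outward in one pocket of the sloping case. The point is the box's centre (18 mm up); x along its length, y across its 60 mm width, z out of its lid.
- box2_c (a point): Instrument box: bare-metal tin with a BLUE lid and white label, 120 long x 60 wide x 36 mm high, about 0.28 kg. Starts lid-outward in one pocket of the sloping case. The point is the box's centre (18 mm up); x along its length, y across its 60 mm width, z out of its lid.
- box3_c (a point): Instrument box: bare-metal tin with a BLUE lid and white label, 120 long x 60 wide x 36 mm high, about 0.28 kg. Starts lid-outward in one pocket of the sloping case. The point is the box's centre (18 mm up); x along its length, y across its 60 mm width, z out of its lid.
- demo_c (a point): Demonstration box: the same tin, 120 x 60 x 36 mm, but with a GREEN lid, in the remaining pocket of the case. It stays there. Point and axes as for the other boxes.
- half_c (a point): Half-length box: same tin, blue lid with a yellow label, 58 x 60 x 36 mm, about 0.14 kg, lying flat, lid up, on the desk, with the pen cup close beyond its +x side. The point is its centre (18 mm up); x along its 58 mm side, y along its 60 mm side, z up.
- tray: Low cardboard dispatch tray, 260 x 74 mm, floor 4 mm thick, rim 16 mm high, fixed. Origin: centre of its underside on the desk; x along its length, z up. The stack stands in it one box wide, box lengths along x, middle line over the tray's. Box centres lie 22, 58 and 94 mm above the desk in courses 1, 2 and 3.
- tray_in (a point): Middle of the tray's floor. The bottom course is two whole boxes centred at tray x = -62 and +62 mm, with a 4 mm joint; the second course so far is one half box at x = +93 mm. A finished course is 244 mm long, flush with the bottom course at both ends, with 4 mm joints.
- laid1_c (a point): Box already laid in the bottom course (x = -62 mm in the tray), 120 x 60 x 36 mm, blue lid; its centre, axes as for the other boxes.
- laid2_c (a point): Box already laid in the bottom course (x = +62 mm in the tray), 120 x 60 x 36 mm, blue lid; its centre.
- halflaid_c (a point): Half box (58 x 60 x 36 mm, blue lid, yellow label) already laid in the second course above the +x end of the tray, flush with the end of the box under it; its centre.
- pencup: Bystander: steel pen cup, 72 mm across, 98 mm tall; origin at the centre of its underside.
- tape: Bystander: roll of packing tape lying flat, 100 mm across, 45 mm high; origin under its centre.
- bottle: Bystander: white disinfectant bottle with a green band, 66 mm across, 190 mm tall; origin under its centre.
- stapler: Bystander: black stapler, 135 x 34 mm, about 45 mm high, length along x; origin under its centre.
- elevator: Bystander: steel dental elevator lying on the desk, 140 mm long along x, handle 19 mm thick; origin under its middle.
There are look-alikes about, which are no part of the job. What is shaped like the part that bears halflaid_c but pink or white is not meant.

How it is judged:
By the outcome, as a careful person would: the job done as asked, in the order asked, and still so for the second after the job is handed in, with the robot touching nothing.
It also fails if it takes over 72 s, if anything falls off the work surface, if the arm or the gripper's body presses on something with over 40 N, if the wrist force passes 120 N, or if a joint passes its speed limit or range.

## Robot

A 7-joint arm with a two-finger parallel gripper is mounted at the origin on the work surface. World frame = base frame: x ahead of the robot, y to its left, z up, the work surface at z = 0. Lengths are in m, angles in rad, forces in N, time in s.
With the tool pointing down it reaches from about 0.4 to 0.85 m from the base axis. Payload 4.5 kg.
Tool frame: the origin (TCP) lies on the centre line of the jaws, within the pads' length; the fingertips stand 11 mm ahead of it and the grasp point (between the pads) lies 8 mm behind it; z points along the fingers, y is the line along which they close (so a half turn about z gives the same grasp; the last joint's range is limited). The gripper opens to 88 mm and grips with 3 to 60 N. Pads are 18 mm wide; open, the fingers measure 123 mm over their backs; the gripper's body (75 mm by 187 mm) begins 45 mm behind the grasp point.
Start: joints at [1.218, 0.689, -0.195, 1.565, 0.157, 0.902, -0.215], TCP at [0.236, -0.579, 0.25] pointing down, gripper open.
Joint ranges: [-3.01, 3.01], [-0.46, 2.08], [-1.47, 1.51], [0.13, 2.56], [-1, 4.14], [0.04, 2.09], [-2.66, 2.66]. Speed limits (rad/s): [2.57, 2.57, 3.14, 3.14, 3.14, 3.14, 3.14].

## Interface

Orientations are given as a unit quaternion [x, y, z, w].
In Python, from plant import * gives the robot as it stands. The module is installed in compiled form; this text tells all that it offers.
- The arm moves only by the tool send_rows, never from a script. Its argument "motion" is a list of rows, each an object of numbers: "x", "y", "z": the shift along the tool's x, y, z in cm; "rx", "ry", "rz": the turn, a rotation vector about the tool's x, y, z in rad; "jaw": the finger opening in cm, from 0 to 8.81. In form: [{"x": .., "y": .., "z": .., "rx": .., "ry": .., "rz": .., "jaw": ..}, ...]. A call has exactly 5 rows; each row shifts and turns the commanded pose from where the row before left it, along the tool's axes as they then stand; what a row does not reach is not made up. A row lasts 1/10 s, in which the tool goes at most 50 mm and 8.59 degrees, less where a joint would pass 70% of its speed; a pose out of reach is approached as far as the arm can. A call is refused whole if a number of a shift passes 5 or a number of a turn 0.15, either way. A call with a gripper value outside its range is refused whole. The fingers move at their own pace and stop on an object; "grip_force" is the grip in N (left out, the last holds). Time passes only in rows, so rows that do not move let the fingers close, or fill a call up. It gives the time, the measured TCP pose, the force, the opening and the grip force at its end, in the units of the state.
- get_state(): the state, without advancing time (a new reading comes with each control period).
- snapshot(name): name is "side" or "top" or "wrist"; returns a dict with "img" (400x640x3 uint8, red, green, blue), "vertical_fov" (degrees; the focal length in pixels is half the picture's height over the tangent of half this angle, whatever the lens; pixels are square), "cx", "cy" (the principal point, pixels), "extrinsics" (4x4, takes a point from camera to world coordinates). Camera axes: x right, y up, looking along -z (the intrinsics and any distortion apply to the point x, -y, -z); pixel columns grow to the right and rows downward; lengths in m; the calibration is good to about 2 mm. A picture is of the moment at which its call begins. There is no depth.
- finish_job(): hands the job in; it is judged then, once.
The state is a dict: "clock": time; "q": joint angles; "qd": joint speeds; "joint_torque": joint torques, N m; "tool_pos": TCP position; "eef_rot": TCP orientation; "contact_force": force on the tool from outside, world axes, zero at the start; "moment": the same for the moment, N m; "opening": opening from 0.0 (shut) to 1.0 (fully open); "finger_force": force on a finger pad.
Only numpy, scipy, OpenCV 4.12 (cv2) and the standard library are available. Lean on these libraries where they do the work, as an engineer would, in place of code of your own. Each camera call takes 0.05 s, during which the arm holds its last target. There are 200 camera calls.

## Working session

There is one attempt and no reset: what is moved stays moved. The work goes in short steps, Python scripts to look and compute and a tool call to move; the robot and the scene stay as the last step left them, time stands still between calls to the robot, and variables do not carry over. Pictures are saved under pics/ and viewed, at most 10 in all, crops included, and the job is handed in when it is done.

Besides the shell and the picture viewer there is one more tool, called by a JSON object that holds its "method" and its "body", one argument or row to a line. send_rows: Moves the arm, as the interface text tells. Its arguments: {"type":"object","properties":{"motion":{"type":"array"},"grip_force":{"type":"number"}},"required":["motion"]}

```bash
mkdir -p pics
cat > h.py <<'E'
from plant import *
import numpy as np, cv2, pickle
from scipy.spatial.transform import Rotation as R
def snap(n,f=None):
    s=snapshot(n); 
    if f: cv2.imwrite('pics/'+f,s['img'][:,:,::-1])
    pickle.dump(s,open(f'{n}.pkl','wb')); return s
def ray(s,u,v):
    f=200/np.tan(np.radians(s['vertical_fov'])/2); E=s['extrinsics']
    d=E[:3,:3]@np.array([(u-s['cx'])/f,-(v-s['cy'])/f,-1]); return E[:3,3],d
def onz(s,u,v,z):
    o,d=ray(s,u,v); return o+d*(z-o[2])/d[2]
def proj(s,p):
    f=200/np.tan(np.radians(s['vertical_fov'])/2); E=s['extrinsics']
    c=E[:3,:3].T@(np.asarray(p)-E[:3,3]); return np.array([s['cx']-f*c[0]/c[2],s['cy']+f*c[1]/c[2]])
E
python3 - <<'E'
from h import *
for n in ['top','side']:
    s=snap(n,n+'0.png'); print(n,{k:s[k] for k in s if k!='img'})
print(get_state())
E
```

```text
top {'vertical_fov': 43.27760444817862, 'cx': 318.7490241388283, 'cy': 197.18450622187376, 'extrinsics': array([[ 0.02410855,  0.99395519, -0.10710673,  0.38718817],
       [-0.9997006 ,  0.0235214 , -0.00674199, -0.11927595],
       [-0.00418194,  0.1072372 ,  0.99422467,  1.42488704],
       [ 0.        ,  0.        ,  0.        ,  1.        ]])}
side {'vertical_fov': 46.92134931807395, 'cx': 323.5723950129568, 'cy': 198.10660844653023, 'extrinsics': array([[-0.99723946,  0.04886122, -0.05591098,  0.44862028],
       [-0.07421548, -0.6797175 ,  0.72970965,  1.07089589],
       [-0.00234916,  0.73184472,  0.68146737,  1.20572326],
       [ 0.        ,  0.        ,  0.        ,  1.        ]])}
{'clock': 0.1, 'q': array([ 1.21778354,  0.68990842, -0.19454574,  1.56619788,  0.15729329,
        0.90246837, -0.21509442]), 'qd': array([ 6.15255324e-04, -1.51794581e-03,  7.09947911e-05, -2.05321746e-03,
        1.24812917e-03, -1.17197653e-03,  3.11003881e-04]), 'joint_torque': array([-3.38166814e-03, -5.28501427e+01, -1.27161518e+00, -1.53838259e+01,
       -5.25442930e-02,  1.90329949e-03,  4.28946828e-05]), 'tool_pos': array([ 0.23555564, -0.57834878,  0.2489969 ]), 'eef_rot': array([ 9.81346025e-01,  1.92248138e-01, -1.95736385e-04, -7.71087139e-04]), 'contact_force': array([ 0.52128266, -0.20351763, -0.32317819]), 'moment': array([ 0.01197328, -0.03889618, -0.0192977 ]), 'finger_force': 0.0, 'opening': 0.9967783379231981}
```

```bash
python3 -c "
import cv2,numpy as np
a=cv2.imread('pics/top0.png');b=cv2.imread('pics/side0.png')
cv2.imwrite('pics/t1.png',cv2.resize(a,(800,500)));cv2.imwrite('pics/s1.png',cv2.resize(b,(800,500)))"
```

```text
(no output)
```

View pics/top0.png

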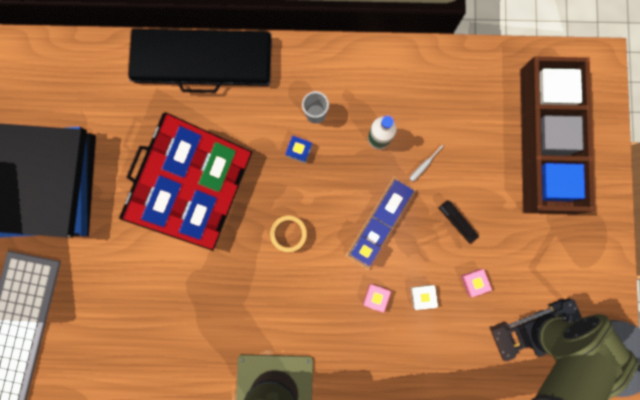

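View pics/side0.png

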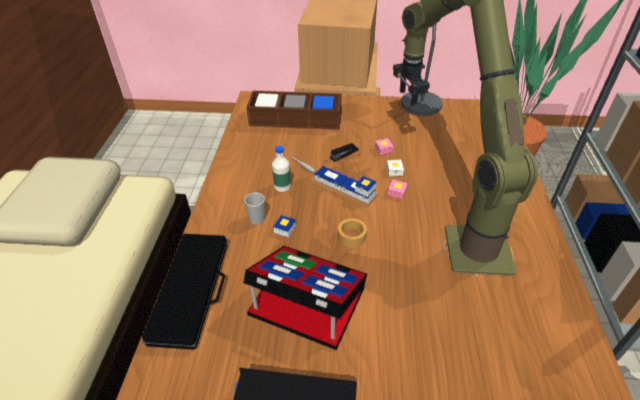

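```bash
cat > seg.py <<'E'
from h import *
def blobs(img,kind,amin=25):
    H=cv2.cvtColor(img,cv2.COLOR_RGB2HSV).astype(int);h,s,v=H[...,0],H[...,1],H[...,2]
    m={'blue':(h>105)&(h<130)&(s>120)&(v>40),'green':(h>45)&(h<85)&(s>120)&(v>40),'white':(s<60)&(v>190),'yellow':(h>22)&(h<35)&(s>140)&(v>170)}[kind].astype(np.uint8)
    n,l,st,c=cv2.connectedComponentsWithStats(m)
    out=[]
    for i in range(1,n):
        if st[i,4]>=amin:
            r=cv2.minAreaRect(np.argwhere(l==i)[:,::-1].astype(np.float32))
            out.append((c[i].round(1).tolist(),int(st[i,4]),[round(float(x),1) for x in (*r[0],*r[1],r[2])]))
    return out
E
python3 - <<'E'
from seg import *
for n,(x0,x1,y0,y1) in {'top':(110,490,90,310),'side':(240,420,130,350)}.items():
    s=pickle.load(open(n+'.pkl','rb'));im=s['img'].copy();m=np.zeros_like(im);m[y0:y1,x0:x1]=im[y0:y1,x0:x1]
    for k in ['blue','green','white','yellow']:
        print(n,k)
        for b in blobs(m,k,12): print('  ',*b)
    cv2.imwrite(f'pics/{n}_c.png',cv2.resize(im[y0:y1,x0:x1,::-1],None,fx=2 if n=='top' else 2.6,fy=2 if n=='top' else 2.6,interpolation=cv2.INTER_CUBIC))
E
```

```text
top blue
   [386.9, 121.9] 95 [387.0, 122.0, 10.0, 10.0, 90.0]
   [181.1, 151.8] 739 [181.3, 151.6, 22.9, 45.3, 22.5]
   [298.4, 148.6] 263 [298.4, 148.3, 20.3, 19.4, 20.0]
   [160.8, 201.1] 766 [160.8, 201.2, 23.2, 46.2, 21.8]
   [392.6, 204.0] 485 [393.0, 203.1, 19.7, 41.0, 31.0]
   [197.3, 214.6] 682 [197.3, 214.6, 21.5, 44.4, 21.8]
   [371.4, 238.7] 475 [370.5, 241.1, 20.4, 41.2, 30.1]
top green
   [216.7, 166.7] 626 [216.8, 166.4, 21.2, 43.6, 21.8]
top white
   [380.7, 130.8] 292 [381.0, 130.3, 23.3, 18.1, 47.5]
   [181.8, 151.5] 228 [181.8, 151.5, 11.1, 20.4, 21.8]
   [206.5, 160.0] 16 [206.5, 160.0, 0.9, 13.0, 21.8]
   [217.4, 166.7] 207 [217.4, 166.6, 10.4, 19.7, 21.8]
   [419.6, 169.5] 101 [420.9, 167.9, 3.9, 29.7, 42.5]
   [161.4, 201.1] 235 [161.4, 201.2, 11.3, 21.2, 21.8]
   [393.3, 202.8] 204 [393.4, 202.8, 10.8, 19.2, 32.0]
   [186.7, 209.0] 25 [186.6, 208.9, 1.7, 15.2, 22.6]
   [198.1, 214.5] 210 [198.1, 214.5, 10.6, 20.2, 21.8]
   [373.0, 236.5] 88 [373.0, 236.6, 10.5, 8.6, 31.0]
   [424.1, 297.0] 467 [424.1, 297.1, 22.7, 24.2, 82.9]
top yellow
   [298.2, 147.6] 53 [2
[... 965 characters left out ...]
13.0]
   [295.3, 258.5] 43 [295.5, 258.5, 15.2, 2.8, 16.7]
   [289.5, 265.7] 33 [289.4, 265.8, 12.0, 2.5, 18.4]
   [281.8, 268.8] 50 [281.6, 268.9, 15.5, 3.2, 18.4]
   [336.6, 272.5] 41 [336.5, 272.5, 15.2, 2.5, 18.4]
   [274.3, 277.1] 51 [274.5, 277.2, 13.6, 3.8, 18.4]
   [331.4, 280.3] 38 [331.2, 280.4, 13.9, 2.5, 18.4]
   [324.9, 284.1] 54 [324.9, 284.2, 16.4, 3.4, 20.6]
   [318.8, 293.1] 58 [318.8, 293.2, 14.9, 3.8, 18.4]
side yellow
   [383.5, 142.8] 12 [383.5, 143.0, 5.0, 2.0, -0.0]
   [395.0, 164.0] 15 [395.0, 164.0, 2.0, 4.0, 90.0]
   [365.3, 182.2] 27 [365.4, 182.3, 6.6, 4.1, 18.4]
   [397.8, 185.3] 21 [398.0, 185.5, 6.0, 3.0, 0.0]
   [283.9, 221.8] 29 [283.8, 221.8, 4.9, 5.7, 45.0]
```

View pics/side_c.png

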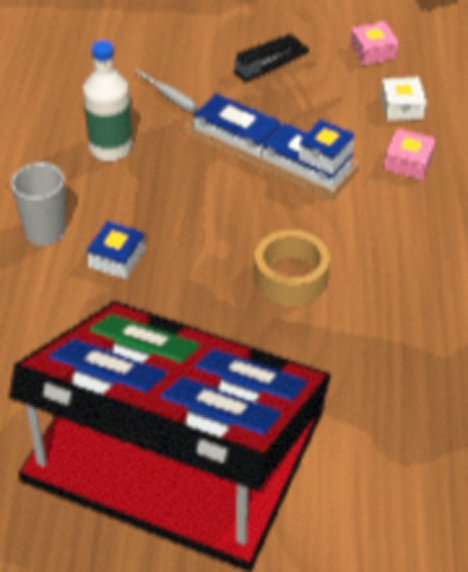

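View pics/top_c.png

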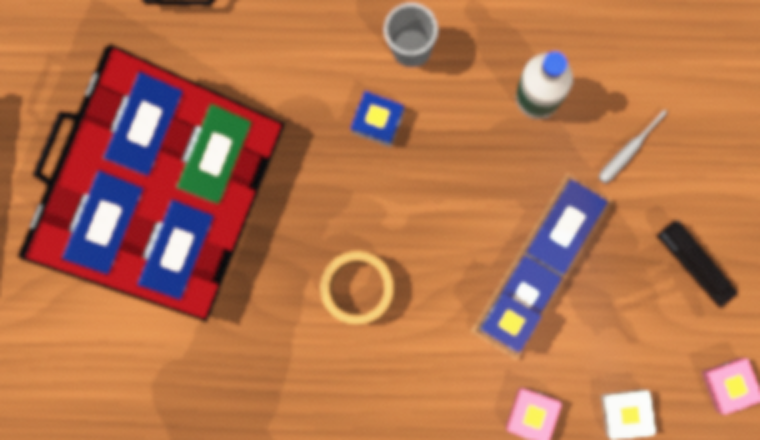

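```bash
cat > est.py <<'E'
from seg import *
def tri(a,ua,b,ub):
    o1,d1=ray(a,*ua);o2,d2=ray(b,*ub);d1=d1/np.linalg.norm(d1);d2=d2/np.linalg.norm(d2)
    t=np.linalg.lstsq(np.c_[d1,-d2],o2-o1,rcond=None)[0];p,q=o1+t[0]*d1,o2+t[1]*d2
    return (p+q)/2,np.linalg.norm(p-q)
def fitcase(P):  # P: lid points in order (-x,+y) etc
    L=np.array([[a*.0685,b*.0505,.036] for a in(-1,1) for b in(-1,1)])
    c,d=P.mean(0),L.mean(0);U,S,V=np.linalg.svd((L-d).T@(P-c));D=np.diag([1,1,np.linalg.det(V.T@U.T)]);M=V.T@D@U.T
    return M,c-M@d,(P-(M@(L-d).T).T-c)
E
python3 - <<'E'
from est import *
np.set_printoptions(precision=4,suppress=True)
a,b=[pickle.load(open(n+'.pkl','rb')) for n in('top','side')]
# case +y = image left; x = z cross.. : y=(left=+worldy) => x = y rotated -90 => +worldx?? -> x = image up
pts={'lo-':((198.1,214.5),(336.6,272.5)),'hi-':((161.4,201.1),(324.9,284.1)),'lo+':((217.4,166.7),(295.3,258.5)),'hi+':((181.8,151.5),(281.8,268.8)),
'half':((298.3,148.0),(283.9,221.8)),'hlaid':((365.4,250.8),(365.3,182.2)),'laid1':((393.3,202.8),(331.1,174.5))}
Q={}
for k,(u,v) in pts.items():
    p,e=tri(a,u,b,v);Q[k]=p;print(k,p,round(e,4))
M,t,r=fitcase(np.array([Q[k] for k in('lo-','hi-','lo+','hi+')]))
print(M,t,r,sep='\n');print('yaw',np.degrees(np.arctan2(M[1,0],M[0,0])),'slope',np.degrees(np.arccos(M[2,2])))
for k,z in(('lo-',.0959),('hi-',.1464),('lo+',.0959),('hi+',.1464),('half',.036),('hlaid',.076),('laid1',.04)): print(k,onz(a,*pts[k][0],z),onz(b,*pts[k][1],z))
h=onz(a,365.4,250.8,.076);l=onz(a,393.3,202.8,.04);print('tray yaw',np.degrees(np.arctan2(*(h-l)[1::-1])),np.linalg.norm((h-l)[:2]))
s=get_state();Rm=R.from_quat(s['eef_rot']).as_matrix();print(Rm)
w=snap('wrist');print(w['extrinsics'],w['vertical_fov'],Rm.T@(w['extrinsics'][:3,3]-s['tool_pos']),Rm.T@w['extrinsics'][:3,:3])
E
```

```text
lo- [0.4765 0.2076 0.096 ] 0.0006
hi- [0.5054 0.2904 0.147 ] 0.0001
lo+ [0.6063 0.1624 0.0956] 0.0008
hi+ [0.6344 0.2452 0.1468] 0.0011
half [ 0.6746 -0.0492  0.0358] 0.0012
hlaid [ 0.3922 -0.2377  0.0753] 0.0002
laid1 [ 0.5253 -0.3159  0.0395] 0.0008
[[ 0.9446  0.284  -0.1645]
 [-0.3282  0.8154 -0.4768]
 [-0.0013  0.5044  0.8635]]
[0.5616 0.2436 0.0903]
[[-0.0001 -0.0001  0.    ]
 [ 0.0001  0.0003  0.0001]
 [ 0.0003 -0.0003 -0.0002]
 [-0.0003  0.0001  0.0001]]
yaw -19.15931475904214 slope 30.293408861644604
lo- [0.4768 0.2076 0.0959] [0.4761 0.2075 0.0959]
hi- [0.5054 0.2906 0.1464] [0.5055 0.2899 0.1464]
lo+ [0.6058 0.1624 0.0959] [0.6067 0.1626 0.0959]
hi+ [0.635  0.2453 0.1464] [0.6339 0.2449 0.1464]
half [ 0.674  -0.0493  0.036 ] [ 0.6752 -0.0492  0.036 ]
hlaid [ 0.3921 -0.2376  0.076 ] [ 0.3923 -0.2369  0.076 ]
laid1 [ 0.5257 -0.3158  0.04  ] [ 0.5249 -0.3152  0.04  ]
tray yaw 149.66588758988325 0.15480983148736133
[[ 0.9261  0.3773 -0.0007]
 [ 0.3773 -0.9261  0.0014]
 [-0.0001 -0.0016 -1.    ]]
[[ 0.3777  0.8887  0.2599  0.302 ]
 [-0.9259  0.3628  0.105  -0.5514]
 [-0.001  -0.2803  0.9599  0.3846]
 [ 0.      0.      0.      1.    ]] 62.95776205717777 [ 0.0717 -0.0001 -0.1356] [[ 0.0004  0.9599  0.2802]
 [ 1.     -0.0002 -0.0007]
 [-0.0006  0.2802 -0.9599]]
```

```bash
cat > plan.py <<'E'
from est import *
import sys,json
np.set_printoptions(precision=4,suppress=True)
TY=np.radians(149.67); TC=np.array([.4721,-.2844,0])
ex=np.array([np.cos(TY),np.sin(TY),0]);ey=np.array([-ex[1],ex[0],0])
CM=R.from_euler('ZX',[-19.16,30],degrees=True).as_matrix(); CT=np.array([.5616,.2436,.0903])
def down(yaw): # tool x along yaw, z down
    x=np.array([np.cos(yaw),np.sin(yaw),0]);z=np.array([0,0,-1.]);return np.c_[x,np.cross(z,x),z]
RT=down(TY)
RC=np.c_[-CM[:,0],np.cross(-CM[:,2],-CM[:,0]),-CM[:,2]]
def tray(x,z,y=0): return TC+x*ex+y*ey+[0,0,z]
def case(a,b,h): # TCP point: a,b=+-1, h above box centre along normal
    return CT+CM@np.array([a*.0685,b*.0505,.018+h])
def plan(wps,v=4.,w=.14,state=None):
    """wps: (pos,Rot,jaw,v?) -> rounded rows, simulated forward from measured pose"""
    s=state or get_state();p=np.array(s['tool_pos']);Q=R.from_quat(s['eef_rot']);rows=[]
    for wp in wps:
        t,M,j=wp[:3];vv=wp[3] if len(wp)>3 else v;M=R.from_matrix(M)
        n=int(np.ceil(max(np.linalg.norm(t-p)*100/vv,(Q.inv()*M).magnitude()/w,1)-.02))
        for k in range(n,0,-1):
            d=np.round(Q.as_matrix().T@((t-p)/k)*100,2);r=np.round((Q.inv()*M).as_rotvec()/k,3)
            rows.append(dict(x=d[0],y=d[1],z=d[2],rx=r[0],ry=r[1],rz=r[2],jaw=j))
            p=p+Q.as_matrix()@d/100;Q=Q*R.from_rotvec(r)
    while len(rows)%5: rows.append({})
    for i in range(0,len(rows),5): print(json.dumps([{k:float(v) for k,v in r.items() if v or k=='jaw'} for r in rows[i:i+5]]).replace('"',"'").replace(' ',''))
    return rows
def err(t,M):
    s=get_state();T=R.from_quat(s['eef_rot'])
    print('t',s['clock'],'err mm (tool)',T.as_matrix().T@(t-s['tool_pos'])*1e3,'rot',(T.inv()*R.from_matrix(M)).as_rotvec(),'q',s['q'],'F',s['contact_force'],'op',s['opening']*8.81,'ff',s['finger_force'])
E
python3 - <<'E'
from plan import *
a=pickle.load(open('top.pkl','rb'))
print('cup',onz(a,315.5,104,.098),'bottle',onz(a,387,122,.19),'tape',onz(a,288.5,233,.045),'half edge yaw')
b=cv2.boxPoints(((298.4,148.3),(20.3,19.4),20.0));c=[onz(a,*q,.036) for q in b];print([np.degrees(np.arctan2(*(c[i+1]-c[i])[1::-1])) for i in range(3)],[np.linalg.norm(c[i+1]-c[i]) for i in range(3)])
print(RT,RC,sep='\n')
s=get_state()
plan([(tray(0.0,.25)*1,RT,8.0)])
E
```

```text
cup [ 0.783  -0.0954  0.098 ] bottle [ 0.7134 -0.2771  0.19  ] tape [ 0.4355 -0.0297  0.045 ] half edge yaw
[np.float64(-17.993422189126058), np.float64(-108.97703382724922), np.float64(161.77570036991736)] [np.float64(0.055081299502938), np.float64(0.057181609139504416), np.float64(0.05498663563712168)]
[[-0.8631  0.505   0.    ]
 [ 0.505   0.8631  0.    ]
 [ 0.      0.     -1.    ]]
[[-0.9446  0.2842  0.1641]
 [ 0.3282  0.8181  0.4723]
 [-0.      0.5    -0.866 ]]
[{'x':2.06,'y':-1.14,'rz':-0.139,'jaw':8.0},{'x':2.2,'y':-0.85,'rz':-0.139,'jaw':8.0},{'x':2.3,'y':-0.53,'rz':-0.139,'jaw':8.0},{'x':2.35,'y':-0.21,'z':-0.01,'rz':-0.139,'jaw':8.0},{'x':2.36,'y':0.12,'rz':-0.139,'jaw':8.0}]
[{'x':2.32,'y':0.44,'z':-0.01,'rz':-0.139,'jaw':8.0},{'x':2.23,'y':0.76,'rz':-0.139,'jaw':8.0},{'x':2.11,'y':1.06,'z':-0.01,'rz':-0.139,'jaw':8.0},{'x':1.94,'y':1.34,'rz':-0.139,'jaw':8.0},{'x':1.73,'y':1.6,'z':-0.01,'rz':-0.139,'jaw':8.0}]
[{'x':1.5,'y':1.82,'rz':-0.139,'jaw':8.0},{'x':1.23,'y':2.01,'z':-0.01,'rz':-0.139,'jaw':8.0},{'x':0.94,'y':2.16,'rz':-0.139,'jaw':8.0},{'x':0.63,'y':2.27,'z':-0.01,'rz':-0.139,'jaw':8.0},{'x':0.31,'y':2.34,'ry':-0.001,'rz':-0.14,'jaw':8.0}]
[{'x':-0.03,'y':2.36,'z':-0.01,'rx':0.001,'rz':-0.139,'jaw':8.0},{},{},{},{}]
```

{"method": "send_rows", "body": {
  "motion": [
    {"x": 2.1,"y": -1.1,"rz": -0.14,"jaw": 8},
    {"x": 2.2,"y": -0.9,"rz": -0.14,"jaw": 8},
    {"x": 2.3,"y": -0.5,"rz": -0.14,"jaw": 8},
    {"x": 2.4,"y": -0.2,"rz": -0.14,"jaw": 8},
    {"x": 2.4,"y": 0.1,"rz": -0.14,"jaw": 8}
  ]
}}

```text
schema error: expected keys x, y, z, rx, ry, rz, jaw
```

{"method": "send_rows", "body": {
  "motion": [
    {"x": 2.3,"y": 0.4,"rz": -0.14,"jaw": 8},
    {"x": 2.2,"y": 0.8,"rz": -0.14,"jaw": 8},
    {"x": 2.1,"y": 1.1,"rz": -0.14,"jaw": 8},
    {"x": 1.9,"y": 1.3,"rz": -0.14,"jaw": 8},
    {"x": 1.7,"y": 1.6,"rz": -0.14,"jaw": 8}
  ]
}}

```text
schema error: expected keys x, y, z, rx, ry, rz, jaw
```

{"method": "send_rows", "body": {
  "motion": [
    {"x": 1.5,"y": 1.8,"rz": -0.14,"jaw": 8},
    {"x": 1.2,"y": 2.0,"rz": -0.14,"jaw": 8},
    {"x": 0.9,"y": 2.2,"rz": -0.14,"jaw": 8},
    {"x": 0.6,"y": 2.3,"rz": -0.14,"jaw": 8},
    {"x": 0.3,"y": 2.3,"rz": -0.14,"jaw": 8}
  ]
}}

```text
schema error: expected keys x, y, z, rx, ry, rz, jaw
```

{"method": "send_rows", "body": {
  "motion": [
    {"y": 2.4,"rz": -0.13,"jaw": 8},
    {},
    {},
    {},
    {}
  ]
}}

```text
schema error: expected keys x, y, z, rx, ry, rz, jaw
```

Run:
```python
from plan import *
err(tray(0,.25),RT)
w=snap('wrist','w_tray.png')
for k in ('blue','white','yellow'):
    for b in blobs(w['img'],k,80): print(k,*b)
for n,p in(('hl',tray(.093,.076)),('l1',tray(-.062,.04)),('l2',tray(.062,.04))): print(n,proj(w,p))
```

```text
t 0.15 err mm (tool) [ 329.9544 -183.0375   -0.6644] rot [-0.0008 -0.0015 -2.2253] q [ 1.2178  0.6898 -0.1946  1.5661  0.1573  0.9025 -0.2151] F [-0.9048 -0.877  -0.1006] op 8.823855495092463 ff 0.0
white [169.1, 73.6] 2688 [168.6, 73.8, 65.5, 57.5, 14.0]
yellow [36.5, 25.8] 715 [36.5, 25.6, 31.2, 25.2, 36.9]
yellow [169.1, 74.7] 585 [169.1, 74.8, 27.2, 23.3, 14.0]
yellow [317.3, 90.4] 608 [317.5, 90.5, 25.0, 23.0, 90.0]
hl [ -30.9379 -183.1639]
l1 [ 142.4389 -303.3117]
l2 [  36.9053 -175.9167]
```

All keys needed in every row.

{"method": "send_rows", "body": {
  "motion": [
    {"x": 2.1,"y": -1.1,"z": 0,"rx": 0,"ry": 0,"rz": -0.14,"jaw": 8},
    {"x": 2.2,"y": -0.9,"z": 0,"rx": 0,"ry": 0,"rz": -0.14,"jaw": 8},
    {"x": 2.3,"y": -0.5,"z": 0,"rx": 0,"ry": 0,"rz": -0.14,"jaw": 8},
    {"x": 2.4,"y": -0.2,"z": 0,"rx": 0,"ry": 0,"rz": -0.14,"jaw": 8},
    {"x": 2.4,"y": 0.1,"z": 0,"rx": 0,"ry": 0,"rz": -0.14,"jaw": 8}
  ]
}}

```text
clock: 0.7
tool_pos: [0.311, -0.4853, 0.2496]
eef_rot: [0.854, 0.519, -0.0, -0.0]
contact_force: [-0.1, -1.4, 0.0]
opening: 0.905
finger_force: 0.0
```

{"method": "send_rows", "body": {
  "motion": [
    {"x": 2.3,"y": 0.4,"z": 0,"rx": 0,"ry": 0,"rz": -0.14,"jaw": 8},
    {"x": 2.2,"y": 0.8,"z": 0,"rx": 0,"ry": 0,"rz": -0.14,"jaw": 8},
    {"x": 2.1,"y": 1.1,"z": 0,"rx": 0,"ry": 0,"rz": -0.14,"jaw": 8},
    {"x": 1.9,"y": 1.3,"z": 0,"rx": 0,"ry": 0,"rz": -0.14,"jaw": 8},
    {"x": 1.7,"y": 1.6,"z": 0,"rx": 0,"ry": 0,"rz": -0.14,"jaw": 8}
  ]
}}

```text
clock: 1.2
tool_pos: [0.3839, -0.3943, 0.2497]
eef_rot: [0.625, 0.781, -0.0, -0.0]
contact_force: [0.7, 0.2, -0.1]
opening: 0.902
finger_force: 0.0
```

{"method": "send_rows", "body": {
  "motion": [
    {"x": 1.5,"y": 1.8,"z": 0,"rx": 0,"ry": 0,"rz": -0.14,"jaw": 8},
    {"x": 1.2,"y": 2.0,"z": 0,"rx": 0,"ry": 0,"rz": -0.14,"jaw": 8},
    {"x": 0.9,"y": 2.2,"z": 0,"rx": 0,"ry": 0,"rz": -0.14,"jaw": 8},
    {"x": 0.6,"y": 2.3,"z": 0,"rx": 0,"ry": 0,"rz": -0.14,"jaw": 8},
    {"x": 0.3,"y": 2.3,"z": 0,"rx": 0,"ry": 0,"rz": -0.14,"jaw": 8}
  ]
}}

```text
clock: 1.7
tool_pos: [0.4573, -0.3025, 0.2497]
eef_rot: [0.319, 0.948, -0.0, -0.0]
contact_force: [-0.4, -0.1, -0.1]
opening: 0.912
finger_force: 0.0
```

{"method": "send_rows", "body": {
  "motion": [
    {"x": 0,"y": 2.4,"z": 0,"rx": 0,"ry": 0,"rz": -0.13,"jaw": 8},
    {"x": 0,"y": 0,"z": 0,"rx": 0,"ry": 0,"rz": 0,"jaw": 8},
    {"x": 0,"y": 0,"z": 0,"rx": 0,"ry": 0,"rz": 0,"jaw": 8},
    {"x": 0,"y": 0,"z": 0,"rx": 0,"ry": 0,"rz": 0,"jaw": 8},
    {"x": 0,"y": 0,"z": 0,"rx": 0,"ry": 0,"rz": 0,"jaw": 8}
  ]
}}

```text
clock: 2.2
tool_pos: [0.4705, -0.2855, 0.2496]
eef_rot: [0.261, 0.965, -0.001, -0.0]
contact_force: [0.2, -0.2, 0.4]
opening: 0.909
finger_force: 0.0
```

```bash
sed -i "s/if v or k=='jaw'//; s/rows.append({})/rows.append(dict(x=0,y=0,z=0,rx=0,ry=0,rz=0,jaw=wps[-1][2]))/" plan.py
python3 - <<'E'
from plan import *
err(tray(0,.25),RT)
w=snap('wrist','w_tray.png')
for k in ('blue','white','yellow'):
    for b in blobs(w['img'],k,80): print(k,*b)
for n,p in(('hl',tray(.093,.076)),('l1',tray(-.062,.04)),('l2',tray(.062,.04))): print(n,proj(w,p))
E
```

```text
t 2.2 err mm (tool) [-0.8123  1.7251 -0.4421] rot [-0.0013 -0.0004  0.0013] q [ 0.9237  0.6908 -0.797   1.7751  0.6022  0.9378  0.9119] F [ 0.2355 -0.209   0.4187] op 8.005515025293525 ff 0.0
blue [321.2, 107.1] 5811 [321.5, 107.5, 125.0, 65.0, 90.0]
blue [320.8, 222.4] 3928 [320.5, 224.0, 98.0, 53.0, 90.0]
blue [586.7, 218.7] 1999 [587.7, 219.6, 46.4, 64.3, 80.5]
white [115.7, 58.1] 2826 [115.5, 58.0, 65.3, 56.4, 47.5]
white [320.8, 129.9] 424 [321.0, 129.5, 17.0, 24.0, 90.0]
white [320.6, 226.8] 913 [321.0, 227.0, 40.0, 22.0, 90.0]
yellow [114.8, 59.5] 618 [114.7, 59.4, 26.7, 23.3, 48.0]
yellow [321.5, 79.0] 811 [322.0, 79.0, 28.0, 28.0, 90.0]
yellow [37.6, 167.4] 489 [37.6, 167.4, 26.3, 18.9, 33.7]
yellow [590.2, 221.4] 447 [590.5, 221.5, 18.9, 26.4, 79.7]
hl [321.1793  79.891 ]
l1 [320.4088 227.5871]
l2 [320.823  114.3993]
```

View pics/w_tray.png

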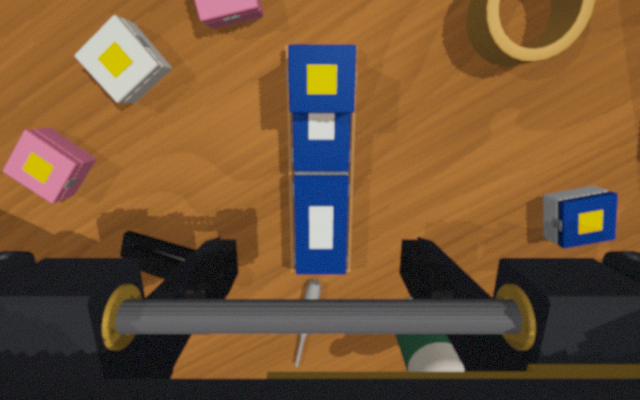

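Run:
```python
from plan import *
w=pickle.load(open('wrist.pkl','rb'));print('half',onz(w,590.2,221.4,.036))
print(case(-1,-1,-.003),case(-1,-1,.1))
plan([(case(-1,-1,.12),RC,8.0)],v=4.5)
```

```text
half [ 0.6746 -0.0479  0.036 ]
[0.4801 0.2177 0.078 ] [0.4632 0.169  0.1672]
[{'x':2.33,'y':3.79,'z':0.65,'rx':-0.052,'ry':0.005,'rz':-0.019,'jaw':8.0},{'x':2.26,'y':3.79,'z':0.86,'rx':-0.052,'ry':0.005,'rz':-0.019,'jaw':8.0},{'x':2.18,'y':3.79,'z':1.06,'rx':-0.052,'ry':0.005,'rz':-0.019,'jaw':8.0},{'x':2.1,'y':3.77,'z':1.27,'rx':-0.052,'ry':0.005,'rz':-0.019,'jaw':8.0},{'x':2.03,'y':3.73,'z':1.48,'rx':-0.052,'ry':0.005,'rz':-0.019,'jaw':8.0}]
[{'x':1.95,'y':3.69,'z':1.68,'rx':-0.053,'ry':0.005,'rz':-0.019,'jaw':8.0},{'x':1.87,'y':3.63,'z':1.88,'rx':-0.052,'ry':0.005,'rz':-0.019,'jaw':8.0},{'x':1.79,'y':3.57,'z':2.08,'rx':-0.053,'ry':0.005,'rz':-0.019,'jaw':8.0},{'x':1.71,'y':3.48,'z':2.28,'rx':-0.052,'ry':0.005,'rz':-0.018,'jaw':8.0},{'x':1.63,'y':3.39,'z':2.46,'rx':-0.053,'ry':0.005,'rz':-0.019,'jaw':8.0}]
```

{"method": "send_rows", "body": {
  "motion": [
    {"x": 2.3,"y": 3.8,"z": 0.6,"rx": -0.052,"ry": 0.005,"rz": -0.019,"jaw": 8},
    {"x": 2.3,"y": 3.8,"z": 0.9,"rx": -0.052,"ry": 0.005,"rz": -0.019,"jaw": 8},
    {"x": 2.2,"y": 3.8,"z": 1.1,"rx": -0.052,"ry": 0.005,"rz": -0.019,"jaw": 8},
    {"x": 2.1,"y": 3.8,"z": 1.3,"rx": -0.052,"ry": 0.005,"rz": -0.019,"jaw": 8},
    {"x": 2.0,"y": 3.7,"z": 1.5,"rx": -0.052,"ry": 0.005,"rz": -0.019,"jaw": 8}
  ]
}}

```text
clock: 2.75
tool_pos: [0.4655, -0.0604, 0.2165]
eef_rot: [0.212, 0.968, 0.129, 0.022]
contact_force: [0.7, -0.2, -0.8]
opening: 0.91
finger_force: 0.0
```

{"method": "send_rows", "body": {
  "motion": [
    {"x": 1.9,"y": 3.7,"z": 1.7,"rx": -0.052,"ry": 0.005,"rz": -0.019,"jaw": 8},
    {"x": 1.9,"y": 3.6,"z": 1.9,"rx": -0.052,"ry": 0.005,"rz": -0.019,"jaw": 8},
    {"x": 1.8,"y": 3.6,"z": 2.1,"rx": -0.053,"ry": 0.005,"rz": -0.019,"jaw": 8},
    {"x": 1.7,"y": 3.5,"z": 2.3,"rx": -0.053,"ry": 0.005,"rz": -0.019,"jaw": 8},
    {"x": 1.6,"y": 3.4,"z": 2.4,"rx": -0.053,"ry": 0.005,"rz": -0.019,"jaw": 8}
  ]
}}

```text
clock: 3.25
tool_pos: [0.4628, 0.1328, 0.1883]
eef_rot: [0.165, 0.957, 0.237, 0.042]
contact_force: [1.5, -0.5, 0.1]
opening: 0.911
finger_force: 0.0
```

{"method": "send_rows", "body": {
  "motion": [
    {"x": 0,"y": 0,"z": 0,"rx": 0,"ry": 0,"rz": 0,"jaw": 8},
    {"x": 0,"y": 0,"z": 0,"rx": 0,"ry": 0,"rz": 0,"jaw": 8},
    {"x": 0,"y": 0,"z": 0,"rx": 0,"ry": 0,"rz": 0,"jaw": 8},
    {"x": 0,"y": 0,"z": 0,"rx": 0,"ry": 0,"rz": 0,"jaw": 8},
    {"x": 0,"y": 0,"z": 0,"rx": 0,"ry": 0,"rz": 0,"jaw": 8}
  ]
}}

```text
clock: 3.75
tool_pos: [0.4645, 0.1282, 0.1883]
eef_rot: [0.168, 0.956, 0.235, 0.043]
contact_force: [-0.1, -0.2, 0.2]
opening: 0.906
finger_force: 0.0
```

Run:
```python
from plan import *
err(case(-1,-1,.12),RC)
w=snap('wrist','w_case.png')
for k in ('blue','green','white'):
    for b in blobs(w['img'],k,200): print(k,*b)
for a in(-1,1):
    for b in(-1,1): print(a,b,proj(w,case(a,b,.018)))
plan([(case(-1,-1,.03),RC,8.0,3),(case(-1,-1,-.003),RC,8.0,1.2)])
```

```text
t 3.75 err mm (tool) [15.0599 23.0243 16.2466] rot [-0.0405  0.0099 -0.0105] q [ 0.3844  0.7196 -0.7651  2.2556  0.824   0.0849  0.232 ] F [-0.1496 -0.2474  0.1875] op 7.983484109695573 ff 0.0
blue [548.2, 34.7] 2369 [547.5, 35.5, 71.0, 45.0, 90.0]
blue [481.9, 167.7] 9210 [483.9, 170.6, 83.3, 157.7, 6.0]
blue [353.5, 167.8] 8536 [354.5, 171.0, 146.0, 79.0, 90.0]
blue [481.9, 275.1] 840 [475.9, 278.9, 42.4, 33.6, 5.2]
blue [440.3, 355.2] 1085 [444.0, 352.0, 42.0, 36.0, 0.0]
green [350.8, 279.9] 2472 [351.0, 280.0, 36.0, 68.0, 90.0]
green [349.3, 354.5] 1873 [349.5, 352.0, 63.0, 36.0, 0.0]
white [353.1, 175.5] 2097 [353.0, 176.0, 62.0, 34.0, 90.0]
white [483.2, 175.3] 2216 [483.6, 176.0, 35.3, 68.3, 7.1]
white [349.5, 339.6] 342 [349.5, 340.0, 12.0, 27.0, 90.0]
-1 -1 [352.5749 177.056 ]
-1 1 [482.2939 176.9881]
1 -1 [349.5432 323.0346]
1 1 [461.7555 325.0743]
[{'x':0.39,'y':0.66,'z':2.65,'rx':-0.01,'ry':0.002,'rz':-0.003,'jaw':8.0},{'x':0.39,'y':0.64,'z':2.66,'rx':-0.01,'ry':0.003,'rz':-0.002,'jaw':8.0},{'x':0.38,'y':0.61,'z':2.67,'rx':-0.01,'ry':0.002,'rz':-0.003,'jaw':8.0},{'x':0.37,'y':0.58,'z':2.67,'rx':-0.01,'ry':0.003,'rz':-0.002,'jaw':8.0},{'x':-0.0,'y':0.0,'z':1.1,'rx':-0.0,'ry':-0.0,'rz':-0.0,'jaw':8.0}]
[{'x':-0.0,'y':0.0,'z':1.1,'rx':-0.0,'ry':-0.0,'rz':-0.0,'jaw':8.0},{'x':-0.0,'y':0.01,'z':1.1,'rx':-0.0,'ry':-0.0,'rz':-0.0,'jaw':8.0},{'x':0.0,'y':0.0,'z':0.0,'rx':0.0,'ry':0.0,'rz':0.0,'jaw':8.0},{'x':0.0,'y':0.0,'z':0.0,'rx':0.0,'ry':0.0,'rz':0.0,'jaw':8.0},{'x':0.0,'y':0.0,'z':0.0,'rx':0.0,'ry':0.0,'rz':0.0,'jaw':8.0}]
```

View pics/w_case.png

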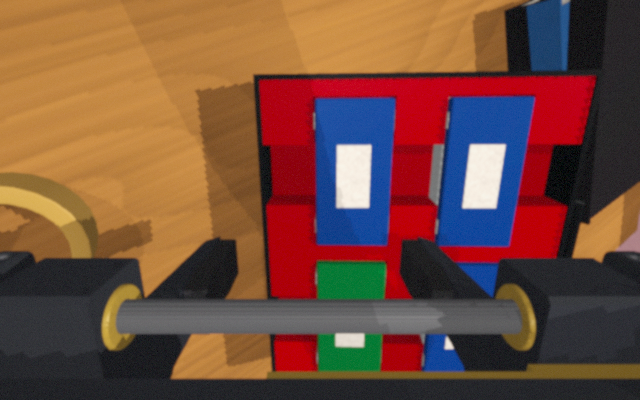

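```bash
cat > kin.py <<'E'
from plan import *
from scipy.optimize import least_squares
S=[([1.21778354,.68990842,-.19454574,1.56619788,.15729329,.90246837,-.21509442],[.23555564,-.57834878,.2489969],[.981346025,.192248138,-1.957e-4,-7.71e-4]),
 ([.9237,.6908,-.797,1.7751,.6022,.9378,.9119],[.4705,-.2855,.2496],[.261,.965,-.001,0])]
LO=np.array([-3.01,-.46,-1.47,.13,-1,.04,-2.66]);HI=np.array([3.01,2.08,1.51,2.56,4.14,2.09,2.66])
def fk(q,k,sg):
    rz=lambda a:R.from_euler('z',a); ry=lambda a:R.from_euler('y',a)
    h,L1,L2,L3,e1,e2,e3,z0,z7=k
    M=rz(sg[0]*q[0]+z0);p=np.array([0,0,h])
    M=M*ry(q[1])*rz(sg[1]*q[2]);p=p+M.apply([e1,0,L1])
    M=M*ry(q[3]);p=p+M.apply([e2,0,0])*1; M=M*rz(sg[2]*q[4]);p=p+M.apply([0,0,L2])
    M=M*ry(q[5]);p=p+M.apply([e3,0,0]);M=M*rz(sg[3]*q[6]+z7);p=p+M.apply([0,0,L3]);return p,M
E
python3 - <<'E'
from kin import *
import itertools
s=get_state();S.append((s['q'],s['tool_pos'],s['eef_rot']))
pickle.dump(S,open('S.pkl','wb'))
best=[]
for sg in itertools.product([1,-1],repeat=4):
  for z7 in(0,np.pi/2,np.pi,-np.pi/2):
    def f(k): 
        o=[]
        for q,p,Q in S:
            a,M=fk(q,k,sg);o+=[*(a-p),*((M.inv()*R.from_quat(Q)).as_rotvec()*.3)]
        return np.array(o+list((np.array(k[4:7]))*.003))
    r=least_squares(f,[.3,.4,.4,.25,0,0,0,0,z7]);best.append((np.sqrt((r.fun**2).mean()),sg,r.x))
best.sort(key=lambda t:t[0])
for b in best[:4]: print(*b)
pickle.dump(best[0],open('kin.pkl','wb'))
E
```

```text
0.002130358719158154 (-1, -1, -1, -1) [ 0.2792  0.559   0.3489  0.285  -0.0423 -0.0183 -0.0223 -0.0657  1.5076]
0.0021303587191581668 (-1, -1, -1, -1) [ 0.2792  0.559   0.3489  0.285  -0.0423 -0.0183 -0.0223 -0.0657  1.5076]
0.0021303587191581763 (-1, -1, -1, -1) [ 0.2792  0.559   0.3489  0.285  -0.0423 -0.0183 -0.0223 -0.0657  1.5076]
0.0021303587191584435 (-1, -1, -1, -1) [ 0.2792  0.559   0.3489  0.285  -0.0423 -0.0183 -0.0223 -0.0657 -4.7755]
```

```bash
cat >> kin.py <<'E'
SG=(-1,-1,-1,-1)
def ik(p,M,k,q0):
    M=R.from_matrix(M)
    def f(q):
        a,m=fk(q,k,SG);return np.r_[(a-p)*10,(m.inv()*M).as_rotvec()*3,(q-q0)*.01]
    r=least_squares(f,np.clip(q0,LO+.01,HI-.01),bounds=(LO,HI));a,m=fk(r.x,k,SG)
    return r.x,np.linalg.norm(a-p),(m.inv()*M).magnitude()
E
python3 - <<'E'
from kin import *
S=pickle.load(open('S.pkl','rb'))
full=lambda k:[*k[:4],*k[4:7],0,np.pi/2]
def f(k):
    o=[]
    for q,p,Q in S:
        a,M=fk(q,full(k),SG);o+=[*(a-p),*((M.inv()*R.from_quat(Q)).as_rotvec()*.3)]
    return np.array(o+list(np.array(k[4:7])*.003))
r=least_squares(f,[.3,.4,.4,.25,0,0,0]);K=full(r.x);print(K);print(r.fun[:18].reshape(3,6));pickle.dump(K,open('K.pkl','wb'))
RC2=RC@np.diag([-1,-1,1]);rng=np.random.default_rng(0)
for nm,(a,b) in dict(lom=(-1,-1),him=(-1,1),hip=(1,1)).items():
  for h in(-.003,.12):
   for o,M in(('neg',RC),('pos',RC2)):
    sol=[]
    for _ in range(60):
        q,e,er=ik(case(a,b,h),M,K,rng.uniform(LO,HI))
        if e<.001 and er<.01: sol.append((min((q-LO).min(),(HI-q).min()),q))
    sol.sort(key=lambda t:-t[0]);print(nm,h,o,len(sol),*[(round(x[0],2),x[1].round(2)) for x in sol[:2]])
E
```

```text
[np.float64(0.23685201656139837), np.float64(0.630874308136206), np.float64(0.3427906508991363), np.float64(0.31759750347522786), np.float64(-0.07880880132582765), np.float64(-0.013669269648059715), np.float64(-0.012027460545412788), 0, 1.5707963267948966]
[[ 0.0301  0.0133  0.0038 -0.      0.     -0.    ]
 [-0.0056 -0.005  -0.003   0.0002 -0.0003  0.    ]
 [ 0.0013 -0.0003 -0.0008  0.     -0.      0.    ]]
lom -0.003 neg 20 (np.float64(0.28), array([ 0.17,  0.99, -0.79,  2.28,  2.52,  0.35, -1.51])) (np.float64(0.28), array([ 0.17,  1.  , -0.81,  2.28,  2.48,  0.36, -1.48]))
lom -0.003 pos 26 (np.float64(0.28), array([ 0.15,  0.98, -0.74,  2.28,  2.64,  0.32,  1.51])) (np.float64(0.28), array([ 0.15,  0.98, -0.74,  2.28,  2.62,  0.33,  1.53]))
lom 0.12 neg 24 (np.float64(0.3), array([ 0.45,  0.86, -1.17,  2.26,  1.51,  0.39, -0.57])) (np.float64(0.16), array([ 0.4 ,  0.79, -0.96,  2.26,  1.54,  0.2 , -0.55]))
lom 0.12 pos 10 (np.float64(0.0), array([ 0.49,  0.98, -1.47,  2.26,  1.47,  0.68,  2.53])) (np.float64(0.0), array([ 0.33,  0.74, -0.76,  2.26,  1.54,  0.04,  2.64]))
him -0.0
[... 657 characters left out ...]
,  0.15, -1.82]))
hip -0.003 neg 34 (np.float64(0.42), array([ 0.22,  1.06, -1.05,  1.83,  1.23,  0.48, -0.17])) (np.float64(0.4), array([ 0.23,  1.07, -1.07,  1.83,  1.24,  0.49, -0.18]))
hip -0.003 pos 25 (np.float64(0.17), array([-0.03,  0.88, -0.38,  1.84, -0.73,  0.21, -1.44])) (np.float64(0.13), array([ 0.09,  0.93, -0.62,  1.85,  0.35,  0.17, -2.48]))
hip 0.12 neg 33 (np.float64(0.44), array([ 0.33,  0.85, -1.  ,  1.8 ,  0.64,  0.48,  0.37])) (np.float64(0.44), array([ 0.33,  0.85, -0.99,  1.81,  0.63,  0.48,  0.38]))
hip 0.12 pos 25 (np.float64(0.41), array([ 0.07,  0.7 , -0.35,  1.81, -0.55,  0.45, -1.61])) (np.float64(0.36), array([ 0.15,  0.73, -0.53,  1.81, -0.25,  0.4 , -1.9 ]))
```

Run:
```python
from plan import *
plan([(case(-1,-1,.12),RC,8.0,.7)])
```

```text
[{'x':0.3,'y':0.46,'z':0.32,'rx':-0.008,'ry':0.002,'rz':-0.002,'jaw':8.0},{'x':0.3,'y':0.45,'z':0.33,'rx':-0.008,'ry':0.002,'rz':-0.002,'jaw':8.0},{'x':0.29,'y':0.45,'z':0.33,'rx':-0.008,'ry':0.002,'rz':-0.002,'jaw':8.0},{'x':0.29,'y':0.45,'z':0.34,'rx':-0.008,'ry':0.002,'rz':-0.002,'jaw':8.0},{'x':0.29,'y':0.45,'z':0.34,'rx':-0.008,'ry':0.002,'rz':-0.002,'jaw':8.0}]
```

{"method": "send_rows", "body": {
  "motion": [
    {"x": 0.3,"y": 0.45,"z": 0.3,"rx": -0.008,"ry": 0.002,"rz": -0.002,"jaw": 8},
    {"x": 0.3,"y": 0.45,"z": 0.3,"rx": -0.008,"ry": 0.002,"rz": -0.002,"jaw": 8},
    {"x": 0.3,"y": 0.45,"z": 0.3,"rx": -0.008,"ry": 0.002,"rz": -0.002,"jaw": 8},
    {"x": 0.3,"y": 0.45,"z": 0.3,"rx": -0.008,"ry": 0.002,"rz": -0.002,"jaw": 8},
    {"x": 0.3,"y": 0.45,"z": 0.3,"rx": -0.008,"ry": 0.002,"rz": -0.002,"jaw": 8}
  ]
}}

```text
clock: 4.3
tool_pos: [0.4598, 0.1562, 0.1866]
eef_rot: [0.16, 0.953, 0.253, 0.041]
contact_force: [-0.4, -0.6, 0.3]
opening: 0.909
finger_force: 0.0
```

Run:
```python
from plan import *
err(case(-1,-1,.12),RC)
plan([(case(-1,-1,.03),RC,8.0,3),(case(-1,-1,-.003),RC,8.0,1.2)])
```

```text
t 4.3 err mm (tool) [1.0478 1.7737 3.4041] rot [-0.0056 -0.0025  0.0003] q [ 0.3416  0.7351 -0.77    2.2731  1.4815  0.0473 -0.4477] F [-0.4118 -0.6272  0.2823] op 8.010278195375758 ff 0.0
[{'x':0.02,'y':0.06,'z':2.34,'rx':-0.001,'ry':-0.001,'rz':0.0,'jaw':8.0},{'x':0.02,'y':0.05,'z':2.33,'rx':-0.002,'ry':-0.0,'rz':0.0,'jaw':8.0},{'x':0.02,'y':0.05,'z':2.34,'rx':-0.001,'ry':-0.001,'rz':0.0,'jaw':8.0},{'x':0.03,'y':0.05,'z':2.33,'rx':-0.002,'ry':-0.0,'rz':0.0,'jaw':8.0},{'x':0.0,'y':-0.0,'z':1.1,'rx':0.0,'ry':-0.0,'rz':0.0,'jaw':8.0}]
[{'x':0.0,'y':-0.0,'z':1.1,'rx':0.0,'ry':-0.0,'rz':0.0,'jaw':8.0},{'x':0.0,'y':-0.0,'z':1.1,'rx':0.0,'ry':-0.0,'rz':0.0,'jaw':8.0},{'x':0.0,'y':0.0,'z':0.0,'rx':0.0,'ry':0.0,'rz':0.0,'jaw':8.0},{'x':0.0,'y':0.0,'z':0.0,'rx':0.0,'ry':0.0,'rz':0.0,'jaw':8.0},{'x':0.0,'y':0.0,'z':0.0,'rx':0.0,'ry':0.0,'rz':0.0,'jaw':8.0}]
```

{"method": "send_rows", "body": {
  "motion": [
    {"x": 0.05,"y": 0.1,"z": 1.8,"rx": -0.003,"ry": -0.001,"rz": 0,"jaw": 8},
    {"x": 0.05,"y": 0.1,"z": 1.8,"rx": -0.003,"ry": -0.001,"rz": 0,"jaw": 8},
    {"x": 0,"y": 0,"z": 1.8,"rx": 0,"ry": 0,"rz": 0,"jaw": 8},
    {"x": 0,"y": 0,"z": 1.8,"rx": 0,"ry": 0,"rz": 0,"jaw": 8},
    {"x": 0,"y": 0,"z": 1.0,"rx": 0,"ry": 0,"rz": 0,"jaw": 8}
  ]
}}

```text
clock: 4.8
tool_pos: [0.469, 0.1911, 0.1211]
eef_rot: [0.16, 0.954, 0.252, 0.039]
contact_force: [-0.0, -0.7, -1.6]
opening: 0.907
finger_force: 0.0
```

Run:
```python
from plan import *
err(case(-1,-1,.04),RC)
plan([(case(-1,-1,-.003),RC,8.0,1.2)])
```

```text
t 4.8 err mm (tool) [-1.8595  3.4209  8.6216] rot [-0.0076 -0.0075 -0.0002] q [ 0.3796  1.0122 -1.0394  2.2658  1.9129  0.4067 -0.8596] F [-0.0249 -0.6868 -1.6014] op 7.9875348124997325 ff 0.0
[{'x':-0.04,'y':0.07,'z':1.03,'rx':-0.002,'ry':-0.002,'rz':-0.0,'jaw':8.0},{'x':-0.04,'y':0.07,'z':1.03,'rx':-0.001,'ry':-0.001,'rz':-0.0,'jaw':8.0},{'x':-0.04,'y':0.07,'z':1.03,'rx':-0.002,'ry':-0.002,'rz':-0.0,'jaw':8.0},{'x':-0.04,'y':0.07,'z':1.04,'rx':-0.001,'ry':-0.001,'rz':-0.0,'jaw':8.0},{'x':-0.04,'y':0.08,'z':1.03,'rx':-0.002,'ry':-0.002,'rz':-0.0,'jaw':8.0}]
```

{"method": "send_rows", "body": {
  "motion": [
    {"x": 0,"y": 0,"z": 0,"rx": 0,"ry": 0,"rz": 0,"jaw": 8},
    {"x": 0,"y": 0,"z": 0,"rx": 0,"ry": 0,"rz": 0,"jaw": 8},
    {"x": 0,"y": 0,"z": 0,"rx": 0,"ry": 0,"rz": 0,"jaw": 8},
    {"x": 0,"y": 0,"z": 0,"rx": 0,"ry": 0,"rz": 0,"jaw": 8},
    {"x": 0,"y": 0,"z": 0,"rx": 0,"ry": 0,"rz": 0,"jaw": 8}
  ]
}}

```text
clock: 5.3
tool_pos: [0.4696, 0.1901, 0.1227]
eef_rot: [0.16, 0.954, 0.252, 0.04]
contact_force: [0.6, 0.2, 0.1]
opening: 0.91
finger_force: 0.0
```

Run:
```python
from plan import *
err(case(-1,-1,.04),RC)
plan([(case(-1,-1,-.003),RC,8.0,1.2)])
```

```text
t 5.3 err mm (tool) [-0.9371  3.3036 10.4147] rot [-0.0083 -0.0043  0.0011] q [ 0.3806  1.0072 -1.0387  2.2663  1.9111  0.4054 -0.8581] F [0.625  0.2335 0.0995] op 8.0177003823524 ff 0.0
[{'x':-0.02,'y':0.07,'z':1.07,'rx':-0.002,'ry':-0.001,'rz':0.0,'jaw':8.0},{'x':-0.02,'y':0.07,'z':1.07,'rx':-0.002,'ry':-0.001,'rz':0.0,'jaw':8.0},{'x':-0.02,'y':0.07,'z':1.07,'rx':-0.001,'ry':-0.001,'rz':0.0,'jaw':8.0},{'x':-0.02,'y':0.07,'z':1.07,'rx':-0.002,'ry':-0.001,'rz':0.001,'jaw':8.0},{'x':-0.02,'y':0.07,'z':1.06,'rx':-0.001,'ry':-0.0,'rz':0.0,'jaw':8.0}]
```

{"method": "send_rows", "body": {
  "motion": [
    {"x": -0.09,"y": 0.33,"z": 0.3,"rx": -0.008,"ry": -0.004,"rz": 0,"jaw": 8},
    {"x": 0,"y": 0,"z": 1.0,"rx": 0,"ry": 0,"rz": 0,"jaw": 8},
    {"x": 0,"y": 0,"z": 1.0,"rx": 0,"ry": 0,"rz": 0,"jaw": 8},
    {"x": 0,"y": 0,"z": 0,"rx": 0,"ry": 0,"rz": 0,"jaw": 8},
    {"x": 0,"y": 0,"z": 0,"rx": 0,"ry": 0,"rz": 0,"jaw": 8}
  ]
}}

```text
clock: 5.8
tool_pos: [0.4745, 0.2041, 0.1034]
eef_rot: [0.16, 0.953, 0.255, 0.042]
contact_force: [0.7, 0.1, 0.4]
opening: 0.905
finger_force: 0.0
```

Run:
```python
from plan import *
err(case(-1,-1,-.003),RC)
```

```text
t 5.8 err mm (tool) [-0.923   0.0524 29.2995] rot [ 0.     -0.0029  0.0003] q [ 0.3632  1.0765 -1.065   2.2565  1.9744  0.4713 -0.9052] F [0.6549 0.079  0.3796] op 7.9741436674097965 ff 0.0
```

{"method": "send_rows", "body": {
  "motion": [
    {"x": -0.1,"y": 0,"z": 0.8,"rx": 0,"ry": -0.003,"rz": 0,"jaw": 8},
    {"x": 0,"y": 0,"z": 0.8,"rx": 0,"ry": 0,"rz": 0,"jaw": 8},
    {"x": 0,"y": 0,"z": 0.8,"rx": 0,"ry": 0,"rz": 0,"jaw": 8},
    {"x": 0,"y": 0,"z": 0.5,"rx": 0,"ry": 0,"rz": 0,"jaw": 8},
    {"x": 0,"y": 0,"z": 0,"rx": 0,"ry": 0,"rz": 0,"jaw": 8}
  ]
}}

```text
clock: 6.3
tool_pos: [0.4804, 0.2174, 0.0781]
eef_rot: [0.161, 0.952, 0.255, 0.043]
contact_force: [1.0, 0.1, -0.0]
opening: 0.908
finger_force: 0.0
```

Run:
```python
from plan import *
err(case(-1,-1,-.003),RC)
```

```text
t 6.3 err mm (tool) [0.3603 0.1107 0.0796] rot [-0.0002  0.0005  0.0002] q [ 0.3365  1.1487 -1.0732  2.2393  2.0331  0.534  -0.9393] F [ 1.0359  0.0999 -0.0065] op 7.998700326402413 ff 0.0
```

Precise. Close with 30 N.

{"method": "send_rows", "body": {
  "motion": [
    {"x": 0,"y": 0,"z": 0,"rx": 0,"ry": 0,"rz": 0,"jaw": 7},
    {"x": 0,"y": 0,"z": 0,"rx": 0,"ry": 0,"rz": 0,"jaw": 6.4},
    {"x": 0,"y": 0,"z": 0,"rx": 0,"ry": 0,"rz": 0,"jaw": 6},
    {"x": 0,"y": 0,"z": 0,"rx": 0,"ry": 0,"rz": 0,"jaw": 5},
    {"x": 0,"y": 0,"z": 0,"rx": 0,"ry": 0,"rz": 0,"jaw": 5}
  ],
  "grip_force": 30
}}

```text
clock: 6.8
tool_pos: [0.4807, 0.2169, 0.0791]
eef_rot: [0.161, 0.952, 0.255, 0.044]
contact_force: [-0.3, -1.3, 2.9]
opening: 0.68
finger_force: 30.0
```

Run:
```python
from plan import *
err(case(-1,-1,-.003),RC)
```

```text
t 6.8 err mm (tool) [ 0.8435 -0.0293  1.1492] rot [-0.0001  0.0021  0.0008] q [ 0.3375  1.1463 -1.0736  2.2399  2.0327  0.5336 -0.9392] F [-0.2902 -1.35    2.9134] op 5.991694439451078 ff 29.998496873304248
```

Run:
```python
from plan import *
s=dict(get_state());n=CM[:,2]
p=s['tool_pos']+.075*n
print('after lift',p)
s2=dict(s);s2['tool_pos']=p
plan([(tray(0,.145),RT,5)],v=3.2,state=s2)
```

```text
after lift [0.4684 0.1815 0.144 ]
[{'x':-1.04,'y':-2.53,'z':-1.47,'rx':0.035,'ry':-0.003,'rz':0.013,'jaw':5.0},{'x':-1.08,'y':-2.57,'z':-1.37,'rx':0.035,'ry':-0.003,'rz':0.013,'jaw':5.0},{'x':-1.12,'y':-2.6,'z':-1.28,'rx':0.035,'ry':-0.003,'rz':0.013,'jaw':5.0},{'x':-1.16,'y':-2.63,'z':-1.19,'rx':0.035,'ry':-0.003,'rz':0.013,'jaw':5.0},{'x':-1.19,'y':-2.65,'z':-1.09,'rx':0.035,'ry':-0.003,'rz':0.013,'jaw':5.0}]
[{'x':-1.23,'y':-2.67,'z':-0.99,'rx':0.035,'ry':-0.003,'rz':0.013,'jaw':5.0},{'x':-1.27,'y':-2.69,'z':-0.89,'rx':0.035,'ry':-0.003,'rz':0.013,'jaw':5.0},{'x':-1.31,'y':-2.7,'z':-0.8,'rx':0.035,'ry':-0.004,'rz':0.013,'jaw':5.0},{'x':-1.35,'y':-2.71,'z':-0.7,'rx':0.035,'ry':-0.003,'rz':0.012,'jaw':5.0},{'x':-1.38,'y':-2.72,'z':-0.6,'rx':0.034,'ry':-0.004,'rz':0.013,'jaw':5.0}]
[{'x':-1.42,'y':-2.72,'z':-0.5,'rx':0.035,'ry':-0.003,'rz':0.012,'jaw':5.0},{'x':-1.45,'y':-2.72,'z':-0.4,'rx':0.034,'ry':-0.004,'rz':0.013,'jaw':5.0},{'x':-1.49,'y':-2.71,'z':-0.3,'rx':0.035,'ry':-0.003,'rz':0.012,'jaw':5.0},{'x':-1.52,'y':-2.7,'z':-0.2,'rx':0.034,'ry':-0.004,'rz':0.013,'jaw':5.0},{'x':-1.55,'y':-2.68,'z':-0.1,'rx':0.035,'ry':-0.003,'rz':0.012,'jaw':5.0}]
```

{"method": "send_rows", "body": {
  "motion": [
    {"x": 0,"y": 0,"z": -0.5,"rx": 0,"ry": 0,"rz": 0,"jaw": 5},
    {"x": 0,"y": 0,"z": -0.7,"rx": 0,"ry": 0,"rz": 0,"jaw": 5},
    {"x": 0,"y": 0,"z": -0.7,"rx": 0,"ry": 0,"rz": 0,"jaw": 5},
    {"x": 0,"y": 0,"z": -0.7,"rx": 0,"ry": 0,"rz": 0,"jaw": 5},
    {"x": 0,"y": 0,"z": -0.7,"rx": 0,"ry": 0,"rz": 0,"jaw": 5}
  ]
}}

```text
clock: 7.3
tool_pos: [0.475, 0.201, 0.108]
eef_rot: [0.161, 0.953, 0.255, 0.044]
contact_force: [0.3, -1.3, -2.8]
opening: 0.678
finger_force: 30.0
```

{"method": "send_rows", "body": {
  "motion": [
    {"x": 0,"y": 0,"z": -0.7,"rx": 0,"ry": 0,"rz": 0,"jaw": 5},
    {"x": 0,"y": 0,"z": -0.8,"rx": 0,"ry": 0,"rz": 0,"jaw": 5},
    {"x": 0,"y": 0,"z": -0.8,"rx": 0,"ry": 0,"rz": 0,"jaw": 5},
    {"x": 0,"y": 0,"z": -0.9,"rx": 0,"ry": 0,"rz": 0,"jaw": 5},
    {"x": 0,"y": 0,"z": -1.0,"rx": 0,"ry": 0,"rz": 0,"jaw": 5}
  ]
}}

```text
clock: 7.8
tool_pos: [0.468, 0.1813, 0.1444]
eef_rot: [0.161, 0.952, 0.255, 0.044]
contact_force: [-0.7, 0.6, -2.3]
opening: 0.678
finger_force: 30.0
```

Run:
```python
from plan import *
err(case(-1,-1,.072),RC)
plan([(tray(0,.145),RT,5)],v=3.2)
```

```text
t 7.8 err mm (tool) [ 0.4775 -0.0102  1.6212] rot [0.     0.0015 0.0006] q [ 0.4016  0.9452 -1.0255  2.2725  1.8606  0.3463 -0.8195] F [-0.7286  0.616  -2.3038] op 5.975939441724772 ff 29.998649298213422
[{'x':-1.05,'y':-2.53,'z':-1.46,'rx':0.035,'ry':-0.003,'rz':0.013,'jaw':5.0},{'x':-1.08,'y':-2.57,'z':-1.37,'rx':0.035,'ry':-0.003,'rz':0.013,'jaw':5.0},{'x':-1.12,'y':-2.6,'z':-1.28,'rx':0.035,'ry':-0.003,'rz':0.013,'jaw':5.0},{'x':-1.16,'y':-2.63,'z':-1.18,'rx':0.035,'ry':-0.003,'rz':0.013,'jaw':5.0},{'x':-1.2,'y':-2.65,'z':-1.09,'rx':0.035,'ry':-0.003,'rz':0.013,'jaw':5.0}]
[{'x':-1.23,'y':-2.67,'z':-0.99,'rx':0.035,'ry':-0.003,'rz':0.013,'jaw':5.0},{'x':-1.27,'y':-2.69,'z':-0.89,'rx':0.035,'ry':-0.004,'rz':0.013,'jaw':5.0},{'x':-1.31,'y':-2.7,'z':-0.79,'rx':0.035,'ry':-0.003,'rz':0.013,'jaw':5.0},{'x':-1.35,'y':-2.71,'z':-0.7,'rx':0.035,'ry':-0.004,'rz':0.012,'jaw':5.0},{'x':-1.38,'y':-2.72,'z':-0.59,'rx':0.034,'ry':-0.003,'rz':0.013,'jaw':5.0}]
[{'x':-1.42,'y':-2.72,'z':-0.5,'rx':0.035,'ry':-0.004,'rz':0.012,'jaw':5.0},{'x':-1.45,'y':-2.71,'z':-0.4,'rx':0.034,'ry':-0.003,'rz':0.013,'jaw':5.0},{'x':-1.49,'y':-2.71,'z':-0.3,'rx':0.035,'ry':-0.004,'rz':0.012,'jaw':5.0},{'x':-1.52,'y':-2.7,'z':-0.2,'rx':0.034,'ry':-0.003,'rz':0.013,'jaw':5.0},{'x':-1.56,'y':-2.68,'z':-0.11,'rx':0.035,'ry':-0.004,'rz':0.012,'jaw':5.0}]
```

{"method": "send_rows", "body": {
  "motion": [
    {"x": -1.0,"y": -2.5,"z": -1.5,"rx": 0.035,"ry": -0.003,"rz": 0.013,"jaw": 5},
    {"x": -1.1,"y": -2.6,"z": -1.4,"rx": 0.035,"ry": -0.003,"rz": 0.013,"jaw": 5},
    {"x": -1.1,"y": -2.6,"z": -1.3,"rx": 0.035,"ry": -0.003,"rz": 0.013,"jaw": 5},
    {"x": -1.2,"y": -2.6,"z": -1.2,"rx": 0.035,"ry": -0.003,"rz": 0.013,"jaw": 5},
    {"x": -1.2,"y": -2.6,"z": -1.1,"rx": 0.035,"ry": -0.003,"rz": 0.013,"jaw": 5}
  ]
}}

```text
clock: 8.3
tool_pos: [0.4705, 0.0499, 0.1447]
eef_rot: [0.19, 0.964, 0.181, 0.032]
contact_force: [1.3, -0.4, -2.9]
opening: 0.678
finger_force: 30.0
```

{"method": "send_rows", "body": {
  "motion": [
    {"x": -1.2,"y": -2.7,"z": -1.0,"rx": 0.035,"ry": -0.003,"rz": 0.013,"jaw": 5},
    {"x": -1.3,"y": -2.7,"z": -0.9,"rx": 0.035,"ry": -0.004,"rz": 0.013,"jaw": 5},
    {"x": -1.3,"y": -2.7,"z": -0.8,"rx": 0.035,"ry": -0.003,"rz": 0.013,"jaw": 5},
    {"x": -1.3,"y": -2.7,"z": -0.7,"rx": 0.035,"ry": -0.004,"rz": 0.012,"jaw": 5},
    {"x": -1.4,"y": -2.7,"z": -0.6,"rx": 0.034,"ry": -0.003,"rz": 0.013,"jaw": 5}
  ]
}}

```text
clock: 8.8
tool_pos: [0.4727, -0.1068, 0.1415]
eef_rot: [0.226, 0.969, 0.097, 0.018]
contact_force: [0.7, 0.4, -3.1]
opening: 0.678
finger_force: 30.0
```

{"method": "send_rows", "body": {
  "motion": [
    {"x": -1.4,"y": -2.7,"z": -0.5,"rx": 0.035,"ry": -0.004,"rz": 0.012,"jaw": 5},
    {"x": -1.5,"y": -2.7,"z": -0.4,"rx": 0.034,"ry": -0.003,"rz": 0.013,"jaw": 5},
    {"x": -1.5,"y": -2.7,"z": -0.3,"rx": 0.035,"ry": -0.004,"rz": 0.012,"jaw": 5},
    {"x": -1.5,"y": -2.7,"z": -0.2,"rx": 0.034,"ry": -0.003,"rz": 0.013,"jaw": 5},
    {"x": -1.5,"y": -2.7,"z": -0.1,"rx": 0.035,"ry": -0.004,"rz": 0.012,"jaw": 5}
  ]
}}

```text
clock: 9.3
tool_pos: [0.4755, -0.2616, 0.1387]
eef_rot: [0.257, 0.966, 0.011, 0.004]
contact_force: [-0.1, -0.7, -3.0]
opening: 0.684
finger_force: 30.0
```

{"method": "send_rows", "body": {
  "motion": [
    {"x": 0,"y": 0,"z": 0,"rx": 0,"ry": 0,"rz": 0,"jaw": 5},
    {"x": 0,"y": 0,"z": 0,"rx": 0,"ry": 0,"rz": 0,"jaw": 5},
    {"x": 0,"y": 0,"z": 0,"rx": 0,"ry": 0,"rz": 0,"jaw": 5},
    {"x": 0,"y": 0,"z": 0,"rx": 0,"ry": 0,"rz": 0,"jaw": 5},
    {"x": 0,"y": 0,"z": 0,"rx": 0,"ry": 0,"rz": 0,"jaw": 5}
  ]
}}

```text
clock: 9.8
tool_pos: [0.4754, -0.2595, 0.1383]
eef_rot: [0.256, 0.967, 0.011, 0.004]
contact_force: [-0.2, -0.4, -2.6]
opening: 0.678
finger_force: 30.0
```

Run:
```python
from plan import *
err(tray(0,.145),RT)
w=snap('wrist','w_place1.png')
for k in ('blue','white','yellow'):
    for b in blobs(w['img'],k,200): print(k,*b)
s=get_state();T=R.from_quat(s['eef_rot']).as_matrix();p=s['tool_pos']
# expected lid centre / +x edge of held box, tool frame: centre 3mm behind TCP, lid 21 behind
for dx in(-.01,0,.06): print('held lid x',dx,proj(w,p+T@[dx,0,-.021]))
print('hl',proj(w,tray(.093,.076)),'hl near edge',proj(w,tray(.064,.076)))
```

```text
t 9.8 err mm (tool) [ -9.4627 -23.0622  -7.2299] rot [0.024  0.0012 0.011 ] q [ 0.9291  0.896  -0.8919  1.8974  0.934   0.8227  0.5844] F [-0.1717 -0.4369 -2.5559] op 5.973999765545199 ff 29.99840092845261
blue [306.6, 168.0] 28768 [316.5, 161.6, 280.7, 171.0, 86.8]
blue [317.9, 354.1] 4329 [318.0, 352.0, 36.0, 136.0, 90.0]
white [11.3, 54.0] 1284 [17.0, 54.0, 70.0, 34.0, 90.0]
white [315.5, 244.0] 1774 [318.5, 245.5, 31.0, 67.0, 90.0]
white [308.7, 337.5] 337 [309.0, 337.5, 7.0, 42.0, 90.0]
yellow [277.8, 80.9] 2042 [277.5, 81.0, 44.0, 45.0, 90.0]
held lid x -0.01 [318.7445 313.8906]
held lid x 0 [318.7705 292.3445]
held lid x 0.06 [318.9539 140.6872]
hl [277.4853  82.5657] hl near edge [278.6462 134.1906]
```

View pics/w_place1.png

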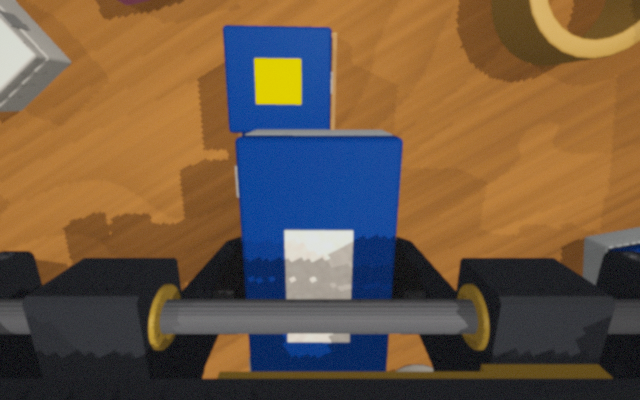

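Run:
```python
from plan import *
plan([(tray(-.0006,.12),RT,5,.9)])
```

```text
[{'x':-0.25,'y':-0.59,'z':0.44,'rx':0.006,'ry':0.0,'rz':0.003,'jaw':5.0},{'x':-0.25,'y':-0.58,'z':0.45,'rx':0.006,'ry':0.0,'rz':0.003,'jaw':5.0},{'x':-0.25,'y':-0.58,'z':0.45,'rx':0.006,'ry':0.001,'rz':0.002,'jaw':5.0},{'x':-0.26,'y':-0.58,'z':0.45,'rx':0.006,'ry':0.0,'rz':0.003,'jaw':5.0},{'x':0.0,'y':0.0,'z':0.0,'rx':0.0,'ry':0.0,'rz':0.0,'jaw':5.0}]
```

{"method": "send_rows", "body": {
  "motion": [
    {"x": -0.25,"y": -0.6,"z": 0.45,"rx": 0.006,"ry": 0,"rz": 0.003,"jaw": 5},
    {"x": -0.25,"y": -0.6,"z": 0.45,"rx": 0.006,"ry": 0,"rz": 0.003,"jaw": 5},
    {"x": -0.25,"y": -0.6,"z": 0.45,"rx": 0.006,"ry": 0.001,"rz": 0.002,"jaw": 5},
    {"x": -0.25,"y": -0.5,"z": 0.45,"rx": 0.006,"ry": 0,"rz": 0.003,"jaw": 5},
    {"x": 0,"y": 0,"z": 0,"rx": 0,"ry": 0,"rz": 0,"jaw": 5}
  ]
}}

```text
clock: 10.35
tool_pos: [0.472, -0.2861, 0.1189]
eef_rot: [0.263, 0.965, -0.001, -0.001]
contact_force: [0.1, -0.8, -2.2]
opening: 0.678
finger_force: 30.0
```

{"method": "send_rows", "body": {
  "motion": [
    {"x": 0,"y": 0,"z": 0.8,"rx": 0,"ry": 0,"rz": 0,"jaw": 5},
    {"x": 0,"y": 0,"z": 0.8,"rx": 0,"ry": 0,"rz": 0,"jaw": 5},
    {"x": 0,"y": 0,"z": 0.6,"rx": 0,"ry": 0,"rz": 0,"jaw": 5},
    {"x": 0,"y": 0,"z": 0,"rx": 0,"ry": 0,"rz": 0,"jaw": 5},
    {"x": 0,"y": 0,"z": 0,"rx": 0,"ry": 0,"rz": 0,"jaw": 5}
  ]
}}

```text
clock: 10.85
tool_pos: [0.4726, -0.2848, 0.0977]
eef_rot: [0.262, 0.965, -0.0, -0.0]
contact_force: [0.3, 0.1, -2.0]
opening: 0.679
finger_force: 30.0
```

Run:
```python
from plan import *
err(tray(-.0006,.0561),RT)
w=snap('wrist','w_place1b.png')
for k in ('blue','white','yellow'):
    for b in blobs(w['img'],k,200): print(k,*b)
s=get_state();T=R.from_quat(s['eef_rot']).as_matrix();p=s['tool_pos']
for dx in(0,.06): print('held lid x',dx,proj(w,p+T@[dx,0,-.020]))
print('hl',proj(w,tray(.093,.076)),'hl near edge',proj(w,tray(.064,.076)))
```

```text
t 10.85 err mm (tool) [ 0.0477  0.1463 41.5509] rot [-0.0004 -0.0001 -0.0011] q [ 0.9218  0.9565 -0.8284  1.886   1.0119  0.7903  0.5569] F [ 0.3312  0.0984 -2.0382] op 5.981998405079922 ff 29.99841347336769
blue [319.9, 63.0] 12184 [320.0, 64.0, 128.0, 136.0, 90.0]
blue [318.4, 204.6] 20560 [318.5, 217.5, 163.0, 165.0, 90.0]
blue [317.9, 354.1] 4336 [318.0, 352.0, 36.0, 136.0, 90.0]
white [6.8, 29.7] 508 [10.0, 30.0, 44.0, 20.0, 90.0]
white [316.4, 244.7] 1945 [318.0, 246.0, 32.0, 68.0, 90.0]
white [312.4, 337.5] 364 [312.5, 337.5, 7.0, 47.0, 90.0]
yellow [320.0, 50.5] 3463 [320.0, 50.5, 58.0, 59.0, 0.0]
held lid x 0 [319.2671 291.6069]
held lid x 0.06 [319.4788 140.7537]
hl [319.3461  53.2643] hl near edge [319.3398 120.3469]
```

View pics/w_place1b.png

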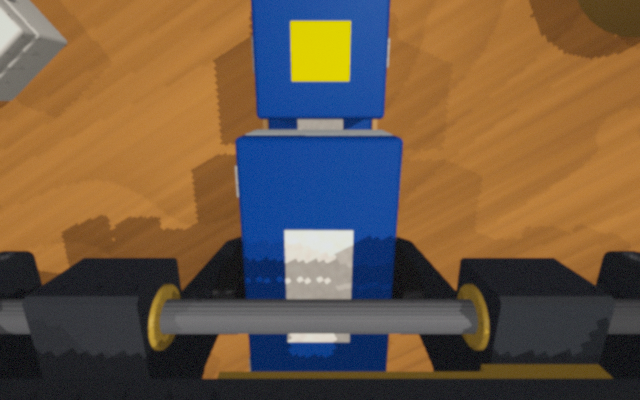

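{"method": "send_rows", "body": {
  "motion": [
    {"x": 0,"y": 0,"z": 1.0,"rx": 0,"ry": 0,"rz": 0,"jaw": 5},
    {"x": 0,"y": 0,"z": 1.0,"rx": 0,"ry": 0,"rz": 0,"jaw": 5},
    {"x": 0,"y": 0,"z": 1.0,"rx": 0,"ry": 0,"rz": 0,"jaw": 5},
    {"x": 0,"y": 0,"z": 0.6,"rx": 0,"ry": 0,"rz": 0,"jaw": 5},
    {"x": 0,"y": 0,"z": 0.2,"rx": 0,"ry": 0,"rz": 0,"jaw": 5}
  ]
}}

```text
clock: 11.4
tool_pos: [0.472, -0.2849, 0.0587]
eef_rot: [0.262, 0.965, -0.0, -0.001]
contact_force: [0.5, 0.5, -1.6]
opening: 0.675
finger_force: 30.0
```

{"method": "send_rows", "body": {
  "motion": [
    {"x": 0,"y": 0,"z": 0,"rx": 0,"ry": 0,"rz": 0,"jaw": 5},
    {"x": 0,"y": 0,"z": 0.1,"rx": 0,"ry": 0,"rz": 0,"jaw": 5},
    {"x": 0,"y": 0,"z": 0.05,"rx": 0,"ry": 0,"rz": 0,"jaw": 5},
    {"x": 0,"y": 0,"z": 0.05,"rx": 0,"ry": 0,"rz": 0,"jaw": 5},
    {"x": 0,"y": 0,"z": 0,"rx": 0,"ry": 0,"rz": 0,"jaw": 5}
  ]
}}

```text
clock: 11.9
tool_pos: [0.4726, -0.2852, 0.058]
eef_rot: [0.262, 0.965, -0.0, 0.0]
contact_force: [-0.5, 0.0, -2.1]
opening: 0.679
finger_force: 30.0
```

Run:
```python
from plan import *
err(tray(-.0006,.0561),RT)
```

```text
t 11.9 err mm (tool) [0.2669 0.427  1.8559] rot [-0.0006  0.0005 -0.0016] q [ 0.8955  1.0127 -0.7761  1.8973  1.0944  0.7332  0.4925] F [-0.5155  0.0296 -2.147 ] op 5.982899781733217 ff 29.998456919565797
```

{"method": "send_rows", "body": {
  "motion": [
    {"x": 0.03,"y": 0.04,"z": 0.06,"rx": 0,"ry": 0,"rz": 0,"jaw": 5},
    {"x": 0,"y": 0,"z": 0.05,"rx": 0,"ry": 0,"rz": 0,"jaw": 5},
    {"x": 0,"y": 0,"z": 0.05,"rx": 0,"ry": 0,"rz": 0,"jaw": 5},
    {"x": 0,"y": 0,"z": 0,"rx": 0,"ry": 0,"rz": 0,"jaw": 5},
    {"x": 0,"y": 0,"z": 0,"rx": 0,"ry": 0,"rz": 0,"jaw": 5}
  ]
}}

```text
clock: 12.4
tool_pos: [0.4726, -0.2846, 0.0567]
eef_rot: [0.262, 0.965, -0.0, 0.0]
contact_force: [-2.4, -0.2, 4.9]
opening: 0.681
finger_force: 30.0
```

Run:
```python
from plan import *
err(tray(-.0006,.0561),RT)
```

```text
t 12.4 err mm (tool) [-0.1151 -0.0879  0.5513] rot [-0.0007  0.0005 -0.0014] q [ 0.8937  1.0143 -0.7742  1.8988  1.098   0.7308  0.4883] F [-2.4265 -0.2199  4.8706] op 5.998405687038365 ff 29.999247291125357
```

{"method": "send_rows", "body": {
  "motion": [
    {"x": 0,"y": 0,"z": 0,"rx": 0,"ry": 0,"rz": 0,"jaw": 6.1},
    {"x": 0,"y": 0,"z": 0,"rx": 0,"ry": 0,"rz": 0,"jaw": 6.3},
    {"x": 0,"y": 0,"z": 0,"rx": 0,"ry": 0,"rz": 0,"jaw": 6.8},
    {"x": 0,"y": 0,"z": 0,"rx": 0,"ry": 0,"rz": 0,"jaw": 7.6},
    {"x": 0,"y": 0,"z": 0,"rx": 0,"ry": 0,"rz": 0,"jaw": 7.8}
  ]
}}

```text
clock: 12.9
tool_pos: [0.4726, -0.2846, 0.0561]
eef_rot: [0.262, 0.965, -0.0, 0.0]
contact_force: [-0.6, 0.7, -1.2]
opening: 0.88
finger_force: 0.0
```

{"method": "send_rows", "body": {
  "motion": [
    {"x": 0,"y": 0,"z": -0.5,"rx": 0,"ry": 0,"rz": 0,"jaw": 7.8},
    {"x": 0,"y": 0,"z": -1.5,"rx": 0,"ry": 0,"rz": 0,"jaw": 7.8},
    {"x": 0,"y": 0,"z": -2.5,"rx": 0,"ry": 0,"rz": 0,"jaw": 7.8},
    {"x": 0,"y": 0,"z": -3,"rx": 0,"ry": 0,"rz": 0,"jaw": 7.8},
    {"x": 0,"y": 0,"z": -2.5,"rx": 0,"ry": 0,"rz": 0,"jaw": 7.8}
  ]
}}

```text
clock: 13.4
tool_pos: [0.4728, -0.2843, 0.1579]
eef_rot: [0.262, 0.965, -0.0, 0.0]
contact_force: [-0.2, -0.2, 0.2]
opening: 0.883
finger_force: 0.0
```

```bash
cat >> plan.py <<'E'
HC=np.array([.6746,-.0490,0]);HY=np.radians(161.5);RH=down(HY)
E
python3 - <<'E'
from plan import *
s=get_state();print(s['clock'],s['tool_pos'])
w=snap('wrist','w_after1.png')
for k in ('white','yellow'):
    for b in blobs(w['img'],k,200): print(k,*b)
print('b1',proj(w,tray(0,.076)),'hl',proj(w,tray(.093,.076)))
plan([(HC+[0,0,.16],RH,7.8)],v=3)
E
```

```text
13.4 [ 0.4728 -0.2843  0.1579]
white [40.6, 44.0] 4621 [35.3, 39.8, 91.9, 75.7, 45.0]
white [317.8, 196.4] 1656 [318.0, 198.0, 48.0, 38.0, 90.0]
yellow [34.1, 41.4] 1252 [34.2, 41.2, 38.9, 32.5, 45.0]
yellow [318.7, 65.9] 1698 [318.5, 66.0, 41.0, 40.0, 0.0]
b1 [318.3751 209.7537] hl [318.2794  67.4719]
[{'x':-0.48,'y':2.77,'z':0.02,'rx':0.0,'ry':0.001,'rz':-0.019,'jaw':7.8},{'x':-0.54,'y':2.76,'z':0.02,'rx':0.0,'ry':0.001,'rz':-0.019,'jaw':7.8},{'x':-0.59,'y':2.74,'z':0.02,'rx':0.0,'ry':0.001,'rz':-0.019,'jaw':7.8},{'x':-0.64,'y':2.73,'z':0.02,'rx':0.0,'ry':0.0,'rz':-0.019,'jaw':7.8},{'x':-0.69,'y':2.72,'z':0.02,'rx':0.0,'ry':0.001,'rz':-0.019,'jaw':7.8}]
[{'x':-0.74,'y':2.71,'z':0.01,'rx':0.0,'ry':0.0,'rz':-0.019,'jaw':7.8},{'x':-0.79,'y':2.69,'z':0.02,'rx':0.0,'ry':0.001,'rz':-0.019,'jaw':7.8},{'x':-0.85,'y':2.68,'z':0.01,'rx':0.0,'ry':0.0,'rz':-0.019,'jaw':7.8},{'x':-0.9,'y':2.66,'z':0.01,'rx':0.0,'ry':0.001,'rz':-0.018,'jaw':7.8},{'x':-0.94,'y':2.64,'z':0.02,'rx':0.0,'ry':0.0,'rz':-0.019,'jaw':7.8}]
[{'x':-1.0,'y':2.63,'z':0.01,'rx':0.0,'ry':0.001,'rz':-0.018,'jaw':7.8},{'x':0.0,'y':0.0,'z':0.0,'rx':0.0,'ry':0.0,'rz':0.0,'jaw':7.8},{'x':0.0,'y':0.0,'z':0.0,'rx':0.0,'ry':0.0,'rz':0.0,'jaw':7.8},{'x':0.0,'y':0.0,'z':0.0,'rx':0.0,'ry':0.0,'rz':0.0,'jaw':7.8},{'x':0.0,'y':0.0,'z':0.0,'rx':0.0,'ry':0.0,'rz':0.0,'jaw':7.8}]
```

{"method": "send_rows", "body": {
  "motion": [
    {"x": -0.5,"y": 2.8,"z": 0,"rx": 0,"ry": 0,"rz": -0.02,"jaw": 7.8},
    {"x": -0.5,"y": 2.8,"z": 0,"rx": 0,"ry": 0,"rz": -0.02,"jaw": 7.8},
    {"x": -0.6,"y": 2.7,"z": 0,"rx": 0,"ry": 0,"rz": -0.02,"jaw": 7.8},
    {"x": -0.6,"y": 2.7,"z": 0,"rx": 0,"ry": 0,"rz": -0.02,"jaw": 7.8},
    {"x": -0.7,"y": 2.7,"z": 0,"rx": 0,"ry": 0,"rz": -0.02,"jaw": 7.8}
  ]
}}

```text
clock: 13.95
tool_pos: [0.5633, -0.1765, 0.1564]
eef_rot: [0.213, 0.977, -0.0, 0.0]
contact_force: [0.5, -0.6, 0.4]
opening: 0.884
finger_force: 0.0
```

{"method": "send_rows", "body": {
  "motion": [
    {"x": -0.7,"y": 2.7,"z": 0,"rx": 0,"ry": 0,"rz": -0.02,"jaw": 7.8},
    {"x": -0.8,"y": 2.7,"z": 0,"rx": 0,"ry": 0,"rz": -0.02,"jaw": 7.8},
    {"x": -0.8,"y": 2.7,"z": 0,"rx": 0,"ry": 0,"rz": -0.02,"jaw": 7.8},
    {"x": -0.9,"y": 2.7,"z": 0,"rx": 0,"ry": 0,"rz": -0.02,"jaw": 7.8},
    {"x": -0.9,"y": 2.6,"z": 0,"rx": 0,"ry": 0,"rz": -0.02,"jaw": 7.8}
  ]
}}

```text
clock: 14.45
tool_pos: [0.6523, -0.068, 0.1562]
eef_rot: [0.164, 0.986, -0.0, -0.0]
contact_force: [0.9, 0.1, -0.1]
opening: 0.887
finger_force: 0.0
```

{"method": "send_rows", "body": {
  "motion": [
    {"x": -1,"y": 2.6,"z": 0,"rx": 0,"ry": 0,"rz": 0,"jaw": 7.8},
    {"x": 0,"y": 0,"z": 0,"rx": 0,"ry": 0,"rz": 0,"jaw": 7.8},
    {"x": 0,"y": 0,"z": 0,"rx": 0,"ry": 0,"rz": 0,"jaw": 7.8},
    {"x": 0,"y": 0,"z": 0,"rx": 0,"ry": 0,"rz": 0,"jaw": 7.8},
    {"x": 0,"y": 0,"z": 0,"rx": 0,"ry": 0,"rz": 0,"jaw": 7.8}
  ]
}}

```text
clock: 14.95
tool_pos: [0.6691, -0.0495, 0.1559]
eef_rot: [0.165, 0.986, -0.001, -0.0]
contact_force: [0.2, 0.1, -0.6]
opening: 0.887
finger_force: 0.0
```

Run:
```python
from plan import *
err(HC+[0,0,.16],RH)
w=snap('wrist','w_half.png');t=snap('top','t_1.png')
for k in ('blue','yellow'):
    for b in blobs(w['img'],k,200): print(k,*b)
print('half',proj(w,HC+[0,0,.036]))
H=cv2.cvtColor(w['img'],cv2.COLOR_RGB2HSV).astype(int);m=((H[...,0]>105)&(H[...,0]<130)&(H[...,1]>120)&(H[...,2]>40)).astype(np.uint8)
m[240:]=0
c=max(cv2.findContours(m,0,2)[0],key=cv2.contourArea);bp=cv2.boxPoints(cv2.minAreaRect(c));P=[onz(w,*q,.036) for q in bp]
print(cv2.minAreaRect(c),np.array(P),[np.degrees(np.arctan2(*(P[i+1]-P[i])[1::-1])) for i in range(3)],[np.linalg.norm(P[i+1]-P[i]) for i in range(3)])
m=np.zeros_like(t['img']);m[150:290,330:450]=t['img'][150:290,330:450]
for k in ('white','yellow','blue'):
    for b in blobs(m,k,12): print('top',k,*b)
print('top exp b1',proj(t,tray(0,.076)),'hl',proj(t,tray(.093,.076)))
```

```text
t 14.95 err mm (tool) [-5.0477  2.2456 -4.0949] rot [-0.002  -0.0001 -0.0096] q [ 0.4327  1.0065 -0.9135  1.4736  0.8556  1.0924  0.5767] F [ 0.213   0.1299 -0.6491] op 7.817702700231225 ff 0.0
blue [322.1, 197.9] 3688 [322.0, 199.0, 66.0, 72.0, 90.0]
yellow [322.1, 201.4] 871 [322.5, 201.5, 27.0, 31.0, 90.0]
half [321.842  201.7964]
((322.0, 199.0), (66.0, 72.0), 90.0) [[ 0.6373 -0.0663  0.036 ]
 [ 0.6559 -0.0124  0.036 ]
 [ 0.7096 -0.0288  0.036 ]
 [ 0.6899 -0.0861  0.036 ]] [np.float64(71.00015580319652), np.float64(-17.077129612165162), np.float64(-108.96916476427141)] [np.float64(0.05702605951460831), np.float64(0.056174062211005266), np.float64(0.06050045296924217)]
top white [432.1, 154.9] 17 [432.8, 154.3, 1.4, 13.4, 45.0]
top white [397.3, 195.5] 12 [397.5, 195.5, 3.0, 3.0, 90.0]
top white [424.0, 287.5] 91 [422.5, 287.0, 4.0, 23.0, 90.0]
top blue [401.4, 189.9] 177 [401.1, 189.9, 19.7, 9.7, 29.7]
top exp b1 [383.3097 221.1519] hl [365.3278 250.8844]
```

View pics/w_half.png

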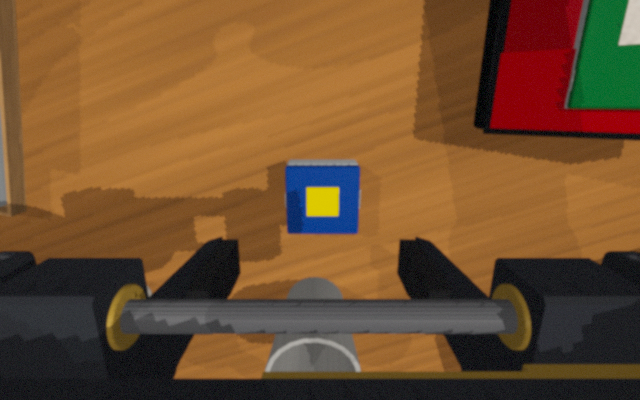

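{"method": "send_rows", "body": {
  "motion": [
    {"x": -0.25,"y": 0.11,"z": 1.6,"rx": -0.002,"ry": 0,"rz": -0.003,"jaw": 7.8},
    {"x": -0.25,"y": 0.11,"z": 2,"rx": 0,"ry": 0,"rz": 0,"jaw": 7.8},
    {"x": 0,"y": 0,"z": 2,"rx": 0,"ry": 0,"rz": 0,"jaw": 7.8},
    {"x": 0,"y": 0,"z": 2,"rx": 0,"ry": 0,"rz": 0,"jaw": 7.8},
    {"x": 0,"y": 0,"z": 2,"rx": 0,"ry": 0,"rz": 0,"jaw": 7.8}
  ]
}}

```text
clock: 15.55
tool_pos: [0.6744, -0.0472, 0.0574]
eef_rot: [0.163, 0.987, 0.0, -0.001]
contact_force: [0.1, -0.1, -0.1]
opening: 0.887
finger_force: 0.0
```

{"method": "send_rows", "body": {
  "motion": [
    {"x": 0,"y": 0,"z": 0,"rx": 0,"ry": 0,"rz": 0,"jaw": 7.8},
    {"x": 0,"y": 0,"z": 0,"rx": 0,"ry": 0,"rz": 0,"jaw": 7.8},
    {"x": 0,"y": 0,"z": 0,"rx": 0,"ry": 0,"rz": 0,"jaw": 7.8},
    {"x": 0,"y": 0,"z": 0,"rx": 0,"ry": 0,"rz": 0,"jaw": 7.8},
    {"x": 0,"y": 0,"z": 0,"rx": 0,"ry": 0,"rz": 0,"jaw": 7.8}
  ]
}}

```text
clock: 16.05
tool_pos: [0.6757, -0.0471, 0.0611]
eef_rot: [0.163, 0.987, 0.001, 0.001]
contact_force: [0.3, -0.4, 0.3]
opening: 0.887
finger_force: 0.0
```

Run:
```python
from plan import *
err(HC+[0,0,.015],RH)
```

```text
t 16.05 err mm (tool) [ 0.5472 -2.2198 46.0563] rot [ 0.0019  0.0016 -0.0051] q [ 0.4026  1.1275 -0.8468  1.4933  0.9603  0.9699  0.5161] F [ 0.2821 -0.4236  0.2627] op 7.8160167818016095 ff 0.0
```

{"method": "send_rows", "body": {
  "motion": [
    {"x": 0.05,"y": -0.22,"z": 0.6,"rx": 0.002,"ry": 0.002,"rz": 0,"jaw": 7.8},
    {"x": 0,"y": 0,"z": 1,"rx": 0,"ry": 0,"rz": 0,"jaw": 7.8},
    {"x": 0,"y": 0,"z": 1,"rx": 0,"ry": 0,"rz": 0,"jaw": 7.8},
    {"x": 0,"y": 0,"z": 1,"rx": 0,"ry": 0,"rz": 0,"jaw": 7.8},
    {"x": 0,"y": 0,"z": 0,"rx": 0,"ry": 0,"rz": 0,"jaw": 7.8}
  ]
}}

```text
clock: 16.55
tool_pos: [0.6725, -0.0493, 0.0217]
eef_rot: [0.163, 0.987, -0.001, -0.003]
contact_force: [-0.6, -0.3, 0.2]
opening: 0.882
finger_force: 0.0
```

Run:
```python
from plan import *
err(HC+[0,0,.015],RH)
```

```text
t 16.55 err mm (tool) [-1.9234  1.0068  6.6714] rot [-0.0022 -0.0051 -0.0046] q [ 0.3938  1.1776 -0.8166  1.4984  1.0003  0.9278  0.4933] F [-0.6312 -0.3318  0.1742] op 7.76901730524635 ff 0.0
```

{"method": "send_rows", "body": {
  "motion": [
    {"x": 0,"y": 0,"z": 0,"rx": 0,"ry": 0,"rz": 0,"jaw": 7.8},
    {"x": 0,"y": 0,"z": 0.3,"rx": 0,"ry": 0,"rz": 0,"jaw": 7.8},
    {"x": 0,"y": 0,"z": 0.2,"rx": 0,"ry": 0,"rz": 0,"jaw": 7.8},
    {"x": 0,"y": 0,"z": 0,"rx": 0,"ry": 0,"rz": 0,"jaw": 7.8},
    {"x": 0,"y": 0,"z": 0,"rx": 0,"ry": 0,"rz": 0,"jaw": 7.8}
  ]
}}

```text
clock: 17.05
tool_pos: [0.674, -0.0491, 0.0192]
eef_rot: [0.163, 0.987, -0.0, -0.001]
contact_force: [-0.4, -0.1, 0.2]
opening: 0.882
finger_force: 0.0
```

Run:
```python
from plan import *
err(HC+[0,0,.015],RH)
```

```text
t 17.05 err mm (tool) [-0.5666  0.3441  4.1818] rot [-0.0006 -0.0017 -0.005 ] q [ 0.3928  1.1811 -0.8147  1.4973  1.0054  0.9224  0.4902] F [-0.4427 -0.0994  0.2249] op 7.773573194769634 ff 0.0
```

{"method": "send_rows", "body": {
  "motion": [
    {"x": -0.05,"y": 0,"z": 0.3,"rx": 0,"ry": 0,"rz": 0,"jaw": 7.2},
    {"x": 0,"y": 0,"z": 0,"rx": 0,"ry": 0,"rz": 0,"jaw": 6.5},
    {"x": 0,"y": 0,"z": 0,"rx": 0,"ry": 0,"rz": 0,"jaw": 6},
    {"x": 0,"y": 0,"z": 0,"rx": 0,"ry": 0,"rz": 0,"jaw": 5},
    {"x": 0,"y": 0,"z": 0,"rx": 0,"ry": 0,"rz": 0,"jaw": 5}
  ],
  "grip_force": 20
}}

```text
clock: 17.55
tool_pos: [0.6743, -0.0492, 0.016]
eef_rot: [0.163, 0.987, -0.0, -0.001]
contact_force: [0.4, -0.1, -1.3]
opening: 0.68
finger_force: 20.0
```

{"method": "send_rows", "body": {
  "motion": [
    {"x": 0,"y": 0,"z": 0,"rx": 0,"ry": 0,"rz": 0,"jaw": 5},
    {"x": 0,"y": 0,"z": -0.5,"rx": 0,"ry": 0,"rz": 0,"jaw": 5},
    {"x": 0,"y": 0,"z": -1.5,"rx": 0,"ry": 0,"rz": 0,"jaw": 5},
    {"x": 0,"y": 0,"z": -2.5,"rx": 0,"ry": 0,"rz": 0,"jaw": 5},
    {"x": 0,"y": 0,"z": -3,"rx": 0,"ry": 0,"rz": 0,"jaw": 5}
  ]
}}

```text
clock: 18.05
tool_pos: [0.674, -0.0493, 0.0921]
eef_rot: [0.163, 0.987, -0.0, -0.002]
contact_force: [-0.1, -0.6, -1.6]
opening: 0.678
finger_force: 20.0
```

{"method": "send_rows", "body": {
  "motion": [
    {"x": 0,"y": 0,"z": -3,"rx": 0,"ry": 0,"rz": 0,"jaw": 5},
    {"x": 0,"y": 0,"z": -2,"rx": 0,"ry": 0,"rz": 0,"jaw": 5},
    {"x": 0,"y": 0,"z": 0,"rx": 0,"ry": 0,"rz": 0,"jaw": 5},
    {"x": 0,"y": 0,"z": 0,"rx": 0,"ry": 0,"rz": 0,"jaw": 5},
    {"x": 0,"y": 0,"z": 0,"rx": 0,"ry": 0,"rz": 0,"jaw": 5}
  ]
}}

```text
clock: 18.55
tool_pos: [0.6735, -0.0498, 0.1393]
eef_rot: [0.163, 0.987, -0.001, -0.002]
contact_force: [-1.3, 0.6, -1.4]
opening: 0.679
finger_force: 20.0
```

Run:
```python
from plan import *
err(HC+[0,0,.15],RH)
plan([(tray(-.093,.145),RT,5)],v=2.5)
```

```text
t 18.55 err mm (tool) [ -0.682    1.101  -10.7167] rot [-0.0024 -0.0044 -0.0048] q [ 0.4254  1.0321 -0.9025  1.4637  0.8686  1.0813  0.5805] F [-1.2997  0.6172 -1.3745] op 5.980792506403773 ff 19.999780151993036
[{'x':0.19,'y':-2.35,'z':-0.04,'rx':-0.0,'ry':-0.0,'rz':0.016,'jaw':5.0},{'x':0.15,'y':-2.35,'z':-0.04,'rx':-0.0,'ry':-0.0,'rz':0.015,'jaw':5.0},{'x':0.11,'y':-2.36,'z':-0.04,'rx':-0.0,'ry':-0.0,'rz':0.016,'jaw':5.0},{'x':0.07,'y':-2.36,'z':-0.04,'rx':-0.0,'ry':-0.0,'rz':0.015,'jaw':5.0},{'x':0.04,'y':-2.36,'z':-0.04,'rx':-0.0,'ry':-0.0,'rz':0.016,'jaw':5.0}]
[{'x':0.0,'y':-2.36,'z':-0.04,'rx':-0.0,'ry':-0.0,'rz':0.015,'jaw':5.0},{'x':-0.03,'y':-2.36,'z':-0.04,'rx':-0.0,'ry':-0.001,'rz':0.016,'jaw':5.0},{'x':-0.07,'y':-2.35,'z':-0.03,'rx':-0.001,'ry':-0.0,'rz':0.015,'jaw':5.0},{'x':-0.11,'y':-2.35,'z':-0.04,'rx':-0.0,'ry':-0.001,'rz':0.016,'jaw':5.0},{'x':-0.14,'y':-2.35,'z':-0.04,'rx':-0.001,'ry':-0.0,'rz':0.015,'jaw':5.0}]
[{'x':-0.18,'y':-2.35,'z':-0.04,'rx':-0.0,'ry':-0.001,'rz':0.016,'jaw':5.0},{'x':-0.22,'y':-2.35,'z':-0.04,'rx':-0.001,'ry':-0.0,'rz':0.015,'jaw':5.0},{'x':-0.25,'y':-2.35,'z':-0.04,'rx':-0.0,'ry':-0.001,'rz':0.016,'jaw':5.0},{'x':0.0,'y':0.0,'z':0.0,'rx':0.0,'ry':0.0,'rz':0.0,'jaw':5.0},{'x':0.0,'y':0.0,'z':0.0,'rx':0.0,'ry':0.0,'rz':0.0,'jaw':5.0}]
```

{"method": "send_rows", "body": {
  "motion": [
    {"x": 0.2,"y": -2.3,"z": 0,"rx": 0,"ry": 0,"rz": 0.016,"jaw": 5},
    {"x": 0.1,"y": -2.4,"z": -0.1,"rx": 0,"ry": 0,"rz": 0.016,"jaw": 5},
    {"x": 0.1,"y": -2.4,"z": 0,"rx": 0,"ry": 0,"rz": 0.016,"jaw": 5},
    {"x": 0.1,"y": -2.4,"z": -0.1,"rx": 0,"ry": 0,"rz": 0.016,"jaw": 5},
    {"x": 0,"y": -2.4,"z": 0,"rx": 0,"ry": 0,"rz": 0.016,"jaw": 5}
  ]
}}

```text
clock: 19.05
tool_pos: [0.6266, -0.1598, 0.1414]
eef_rot: [0.203, 0.979, -0.0, -0.002]
contact_force: [0.2, -0.3, -1.7]
opening: 0.681
finger_force: 20.0
```

{"method": "send_rows", "body": {
  "motion": [
    {"x": 0,"y": -2.4,"z": -0.1,"rx": 0,"ry": 0,"rz": 0.016,"jaw": 5},
    {"x": 0,"y": -2.4,"z": 0,"rx": 0,"ry": 0,"rz": 0.016,"jaw": 5},
    {"x": -0.1,"y": -2.3,"z": -0.1,"rx": 0,"ry": 0,"rz": 0.016,"jaw": 5},
    {"x": -0.1,"y": -2.3,"z": 0,"rx": 0,"ry": 0,"rz": 0.016,"jaw": 5},
    {"x": -0.1,"y": -2.3,"z": -0.1,"rx": 0,"ry": 0,"rz": 0.016,"jaw": 5}
  ]
}}

```text
clock: 19.55
tool_pos: [0.5795, -0.2669, 0.1444]
eef_rot: [0.242, 0.97, -0.0, -0.002]
contact_force: [-0.6, -0.7, -1.3]
opening: 0.683
finger_force: 20.0
```

{"method": "send_rows", "body": {
  "motion": [
    {"x": -0.2,"y": -2.3,"z": 0,"rx": 0,"ry": 0,"rz": 0.016,"jaw": 5},
    {"x": -0.2,"y": -2.3,"z": 0,"rx": 0,"ry": 0,"rz": 0.016,"jaw": 5},
    {"x": -0.2,"y": -2.3,"z": 0,"rx": 0,"ry": 0,"rz": 0.012,"jaw": 5},
    {"x": 0,"y": 0,"z": 0,"rx": 0,"ry": 0,"rz": 0,"jaw": 5},
    {"x": 0,"y": 0,"z": 0,"rx": 0,"ry": 0,"rz": 0,"jaw": 5}
  ]
}}

```text
clock: 20.05
tool_pos: [0.5521, -0.3292, 0.145]
eef_rot: [0.263, 0.965, 0.0, -0.002]
contact_force: [0.7, -0.3, -0.4]
opening: 0.676
finger_force: 20.0
```

Run:
```python
from plan import *
err(tray(-.093,.145),RT)
plan([(tray(-.093,.10),RT,5)],v=1.2)
```

```text
t 20.05 err mm (tool) [-1.2898 -1.7422 -0.0489] rot [-0.0005 -0.0039 -0.0032] q [ 0.9066  0.9853 -0.8918  1.5724  0.8631  1.0221  0.7937] F [ 0.7482 -0.2507 -0.4353] op 5.954660196050729 ff 19.999976463150233
[{'x':-0.04,'y':-0.04,'z':1.12,'rx':-0.0,'ry':-0.001,'rz':-0.001,'jaw':5.0},{'x':-0.03,'y':-0.04,'z':1.13,'rx':-0.0,'ry':-0.001,'rz':-0.001,'jaw':5.0},{'x':-0.04,'y':-0.05,'z':1.12,'rx':-0.0,'ry':-0.001,'rz':-0.001,'jaw':5.0},{'x':-0.03,'y':-0.04,'z':1.13,'rx':-0.001,'ry':-0.001,'rz':-0.0,'jaw':5.0},{'x':0.0,'y':0.0,'z':0.0,'rx':0.0,'ry':0.0,'rz':0.0,'jaw':5.0}]
```

{"method": "send_rows", "body": {
  "motion": [
    {"x": -0.06,"y": -0.09,"z": 0.9,"rx": 0,"ry": -0.004,"rz": -0.003,"jaw": 5},
    {"x": -0.06,"y": -0.08,"z": 1.2,"rx": 0,"ry": 0,"rz": 0,"jaw": 5},
    {"x": 0,"y": 0,"z": 1.2,"rx": 0,"ry": 0,"rz": 0,"jaw": 5},
    {"x": 0,"y": 0,"z": 1.2,"rx": 0,"ry": 0,"rz": 0,"jaw": 5},
    {"x": 0,"y": 0,"z": 0,"rx": 0,"ry": 0,"rz": 0,"jaw": 5}
  ]
}}

```text
clock: 20.55
tool_pos: [0.5517, -0.331, 0.0987]
eef_rot: [0.261, 0.965, -0.001, -0.001]
contact_force: [-0.9, 0.5, -1.0]
opening: 0.681
finger_force: 20.0
```

{"method": "send_rows", "body": {
  "motion": [
    {"x": 0,"y": 0,"z": 0,"rx": 0,"ry": 0,"rz": 0,"jaw": 5},
    {"x": 0,"y": 0,"z": 0,"rx": 0,"ry": 0,"rz": 0,"jaw": 5},
    {"x": 0,"y": 0,"z": 0,"rx": 0,"ry": 0,"rz": 0,"jaw": 5},
    {"x": 0,"y": 0,"z": 0,"rx": 0,"ry": 0,"rz": 0,"jaw": 5},
    {"x": 0,"y": 0,"z": 0,"rx": 0,"ry": 0,"rz": 0,"jaw": 5}
  ]
}}

```text
clock: 21.05
tool_pos: [0.5532, -0.3317, 0.1016]
eef_rot: [0.261, 0.965, -0.001, 0.001]
contact_force: [0.7, -0.0, -0.9]
opening: 0.68
finger_force: 20.0
```

```bash
cat >> plan.py <<'E'
def bluerows(w,us,lo=0,hi=290):
    H=cv2.cvtColor(w['img'],cv2.COLOR_RGB2HSV).astype(int);m=((H[...,0]>105)&(H[...,0]<130)&(H[...,1]>120)&(H[...,2]>40))
    for u in us:
        c=np.flatnonzero(np.diff(m[lo:hi,u].astype(int)))+lo;print('col',u,'blue transitions',c+1)
E
python3 - <<'E'
from plan import *
err(tray(-.093,.056),RT)
w=snap('wrist','w_place2.png')
bluerows(w,(270,280,310,360,370))
s=get_state();T=R.from_quat(s['eef_rot']).as_matrix();p=s['tool_pos']
for dx in(0,.029): print('held lid x',dx,proj(w,p+T@[dx,0,-.020]))
print('b1 near/far edge',proj(w,tray(-.06,.076)),proj(w,tray(.06,.076)),'hl',proj(w,tray(.064,.076)),proj(w,tray(.122,.076)))
for k in ('white','yellow'):
    for b in blobs(w['img'],k,200): print(k,*b)
print('b1c',proj(w,tray(0,.076)),'hlc',proj(w,tray(.093,.076)))
E
```

```text
t 21.05 err mm (tool) [ 1.01   -0.1204 45.6416] rot [-0.001   0.0028  0.0004] q [ 0.8941  1.0382 -0.8553  1.5936  0.9237  0.9551  0.7569] F [ 0.6819 -0.0112 -0.876 ] op 5.990974247442102 ff 19.999823248945177
col 270 blue transitions [180 218]
col 280 blue transitions [198 218]
col 310 blue transitions [111 179 218 263]
col 360 blue transitions [198 218]
col 370 blue transitions [179 218]
held lid x 0 [319.1939 290.6332]
held lid x 0.029 [319.2741 222.9673]
b1 near/far edge [318.8385 182.1645] [ 319.1958 -107.9379] hl [ 319.211  -120.2176] [ 319.4641 -325.7685]
white [318.3, 53.8] 6374 [318.5, 55.0, 110.0, 59.0, 90.0]
white [319.6, 189.6] 674 [319.0, 189.5, 17.0, 42.0, 90.0]
b1c [318.9967  53.7382] hlc [ 319.329  -216.0696]
```

View pics/w_place2.png

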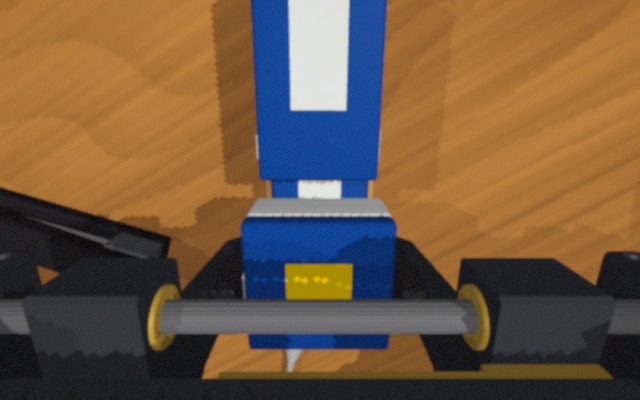

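{"method": "send_rows", "body": {
  "motion": [
    {"x": 0,"y": 0,"z": 1.0,"rx": 0,"ry": 0.002,"rz": 0,"jaw": 5},
    {"x": 0,"y": 0,"z": 1.0,"rx": 0,"ry": 0,"rz": 0,"jaw": 5},
    {"x": 0,"y": 0,"z": 1.0,"rx": 0,"ry": 0,"rz": 0,"jaw": 5},
    {"x": 0,"y": 0,"z": 0,"rx": 0,"ry": 0,"rz": 0,"jaw": 5},
    {"x": 0,"y": 0,"z": 0,"rx": 0,"ry": 0,"rz": 0,"jaw": 5}
  ]
}}

```text
clock: 21.6
tool_pos: [0.5529, -0.3313, 0.0706]
eef_rot: [0.261, 0.965, -0.0, -0.0]
contact_force: [0.4, -0.9, -0.4]
opening: 0.678
finger_force: 20.0
```

{"method": "send_rows", "body": {
  "motion": [
    {"x": 0,"y": 0,"z": 0.6,"rx": 0,"ry": 0,"rz": 0,"jaw": 5},
    {"x": 0,"y": 0,"z": 0.4,"rx": 0,"ry": 0,"rz": 0,"jaw": 5},
    {"x": 0,"y": 0,"z": 0,"rx": 0,"ry": 0,"rz": 0,"jaw": 5},
    {"x": 0,"y": 0,"z": 0,"rx": 0,"ry": 0,"rz": 0,"jaw": 5},
    {"x": 0,"y": 0,"z": 0,"rx": 0,"ry": 0,"rz": 0,"jaw": 5}
  ]
}}

```text
clock: 22.1
tool_pos: [0.5533, -0.3316, 0.0615]
eef_rot: [0.261, 0.965, -0.001, 0.0]
contact_force: [-0.2, 0.9, -0.8]
opening: 0.683
finger_force: 20.0
```

Run:
```python
from plan import *
err(tray(-.094,.056),RT)
```

```text
t 22.1 err mm (tool) [-0.1192 -0.2393  5.5076] rot [-0.0009  0.0006  0.0005] q [ 0.8794  1.0903 -0.8211  1.6024  0.9733  0.9041  0.7233] F [-0.197   0.8565 -0.8358] op 6.020779740985912 ff 19.999909966718405
```

{"method": "send_rows", "body": {
  "motion": [
    {"x": 0,"y": 0,"z": 0.2,"rx": 0,"ry": 0,"rz": 0,"jaw": 5},
    {"x": 0,"y": 0,"z": 0.15,"rx": 0,"ry": 0,"rz": 0,"jaw": 5},
    {"x": 0,"y": 0,"z": 0.1,"rx": 0,"ry": 0,"rz": 0,"jaw": 5},
    {"x": 0,"y": 0,"z": 0,"rx": 0,"ry": 0,"rz": 0,"jaw": 5},
    {"x": 0,"y": 0,"z": 0,"rx": 0,"ry": 0,"rz": 0,"jaw": 5}
  ]
}}

```text
clock: 22.6
tool_pos: [0.5531, -0.3316, 0.0568]
eef_rot: [0.261, 0.965, -0.0, 0.0]
contact_force: [1.5, -0.4, -0.8]
opening: 0.682
finger_force: 20.0
```

{"method": "send_rows", "body": {
  "motion": [
    {"x": 0,"y": 0,"z": 0.05,"rx": 0,"ry": 0,"rz": 0,"jaw": 5},
    {"x": 0,"y": 0,"z": 0.05,"rx": 0,"ry": 0,"rz": 0,"jaw": 5},
    {"x": 0,"y": 0,"z": 0.05,"rx": 0,"ry": 0,"rz": 0,"jaw": 5},
    {"x": 0,"y": 0,"z": 0,"rx": 0,"ry": 0,"rz": 0,"jaw": 5},
    {"x": 0,"y": 0,"z": 0,"rx": 0,"ry": 0,"rz": 0,"jaw": 5}
  ]
}}

```text
clock: 23.1
tool_pos: [0.5532, -0.3316, 0.0559]
eef_rot: [0.261, 0.965, -0.001, 0.0]
contact_force: [-2.2, 0.5, 5.7]
opening: 0.683
finger_force: 20.0
```

Run:
```python
from plan import *
err(tray(-.094,.056),RT)
```

```text
t 23.1 err mm (tool) [-0.1515 -0.2091 -0.0592] rot [-0.0011  0.0007  0.0005] q [ 0.8773  1.0975 -0.8162  1.6035  0.9808  0.897   0.7181] F [-2.2177  0.4704  5.7062] op 6.016927532930796 ff 20.001494069583714
```

{"method": "send_rows", "body": {
  "motion": [
    {"x": 0,"y": 0,"z": 0,"rx": 0,"ry": 0,"rz": 0,"jaw": 6.1},
    {"x": 0,"y": 0,"z": 0,"rx": 0,"ry": 0,"rz": 0,"jaw": 6.3},
    {"x": 0,"y": 0,"z": 0,"rx": 0,"ry": 0,"rz": 0,"jaw": 6.8},
    {"x": 0,"y": 0,"z": 0,"rx": 0,"ry": 0,"rz": 0,"jaw": 7.6},
    {"x": 0,"y": 0,"z": 0,"rx": 0,"ry": 0,"rz": 0,"jaw": 7.8}
  ]
}}

```text
clock: 23.6
tool_pos: [0.5531, -0.3316, 0.0552]
eef_rot: [0.261, 0.965, -0.0, -0.0]
contact_force: [-0.9, -1.3, 0.1]
opening: 0.878
finger_force: 0.0
```

{"method": "send_rows", "body": {
  "motion": [
    {"x": 0,"y": 0,"z": -0.5,"rx": 0,"ry": 0,"rz": 0,"jaw": 7.8},
    {"x": 0,"y": 0,"z": -1.5,"rx": 0,"ry": 0,"rz": 0,"jaw": 7.8},
    {"x": 0,"y": 0,"z": -3,"rx": 0,"ry": 0,"rz": 0,"jaw": 7.8},
    {"x": 0,"y": 0,"z": -4,"rx": 0,"ry": 0,"rz": 0,"jaw": 7.8},
    {"x": 0,"y": 0,"z": -4,"rx": 0,"ry": 0,"rz": 0,"jaw": 7.8}
  ]
}}

```text
clock: 24.1
tool_pos: [0.5531, -0.3311, 0.1877]
eef_rot: [0.261, 0.965, -0.0, 0.0]
contact_force: [-0.1, -0.3, 0.1]
opening: 0.887
finger_force: 0.0
```

Run:
```python
from plan import *
s=get_state();print(s['clock'],s['tool_pos'])
s2=dict(s);mid=case(-1,1,.12)
plan([(np.array([.50,.0,.24]),R.from_euler('z',0).as_matrix()@RT,7.8,4)])
print('second leg');s2['tool_pos']=np.array([.50,.0,.24])
plan([(case(-1,1,.10),RC,8.0,2)],state=s2)
```

```text
24.1 [ 0.5531 -0.3311  0.1877]
[{'x':2.36,'y':2.88,'z':-0.58,'rx':-0.0,'ry':0.0,'rz':0.0,'jaw':7.8},{'x':2.36,'y':2.88,'z':-0.58,'rx':-0.0,'ry':0.0,'rz':0.0,'jaw':7.8},{'x':2.36,'y':2.88,'z':-0.58,'rx':-0.0,'ry':0.0,'rz':0.0,'jaw':7.8},{'x':2.37,'y':2.88,'z':-0.58,'rx':-0.0,'ry':0.0,'rz':0.0,'jaw':7.8},{'x':2.36,'y':2.88,'z':-0.59,'rx':-0.0,'ry':0.0,'rz':0.0,'jaw':7.8}]
[{'x':2.37,'y':2.88,'z':-0.58,'rx':-0.0,'ry':0.0,'rz':0.0,'jaw':7.8},{'x':2.36,'y':2.88,'z':-0.59,'rx':-0.0,'ry':0.0,'rz':0.0,'jaw':7.8},{'x':2.37,'y':2.88,'z':-0.58,'rx':-0.0,'ry':0.0,'rz':0.001,'jaw':7.8},{'x':2.37,'y':2.87,'z':-0.59,'rx':-0.0,'ry':0.0,'rz':0.0,'jaw':7.8},{'x':0.0,'y':0.0,'z':0.0,'rx':0.0,'ry':0.0,'rz':0.0,'jaw':7.8}]
second leg
[{'x':1.03,'y':1.64,'z':0.17,'rx':-0.04,'ry':0.004,'rz':-0.015,'jaw':8.0},{'x':1.0,'y':1.65,'z':0.24,'rx':-0.04,'ry':0.004,'rz':-0.015,'jaw':8.0},{'x':0.98,'y':1.65,'z':0.31,'rx':-0.04,'ry':0.004,'rz':-0.014,'jaw':8.0},{'x':0.95,'y':1.65,'z':0.38,'rx':-0.04,'ry':0.004,'rz':-0.015,'jaw':8.0},{'x':0.93,'y':1.65,'z':0.45,'rx':-0.04,'ry':0.004,'rz':-0.014,'jaw':8.0}]
[{'x':0.9,'y':1.64,'z':0.52,'rx':-0.04,'ry':0.004,'rz':-0.015,'jaw':8.0},{'x':0.88,'y':1.63,'z':0.59,'rx':-0.04,'ry':0.004,'rz':-0.014,'jaw':8.0},{'x':0.85,'y':1.62,'z':0.66,'rx':-0.04,'ry':0.004,'rz':-0.015,'jaw':8.0},{'x':0.82,'y':1.61,'z':0.72,'rx':-0.04,'ry':0.004,'rz':-0.015,'jaw':8.0},{'x':0.8,'y':1.59,'z':0.79,'rx':-0.041,'ry':0.004,'rz':-0.014,'jaw':8.0}]
[{'x':0.77,'y':1.56,'z':0.86,'rx':-0.04,'ry':0.004,'rz':-0.015,'jaw':8.0},{'x':0.75,'y':1.54,'z':0.92,'rx':-0.041,'ry':0.003,'rz':-0.014,'jaw':8.0},{'x':0.72,'y':1.52,'z':0.99,'rx':-0.04,'ry':0.004,'rz':-0.015,'jaw':8.0},{'x':0.0,'y':0.0,'z':0.0,'rx':0.0,'ry':0.0,'rz':0.0,'jaw':8.0},{'x':0.0,'y':0.0,'z':0.0,'rx':0.0,'ry':0.0,'rz':0.0,'jaw':8.0}]
```

{"method": "send_rows", "body": {
  "motion": [
    {"x": 2.4,"y": 2.9,"z": -0.6,"rx": 0,"ry": 0,"rz": 0,"jaw": 7.8},
    {"x": 2.4,"y": 2.9,"z": -0.6,"rx": 0,"ry": 0,"rz": 0,"jaw": 7.8},
    {"x": 2.4,"y": 2.9,"z": -0.6,"rx": 0,"ry": 0,"rz": 0,"jaw": 7.8},
    {"x": 2.4,"y": 2.9,"z": -0.6,"rx": 0,"ry": 0,"rz": 0,"jaw": 7.8},
    {"x": 2.4,"y": 2.9,"z": -0.6,"rx": 0,"ry": 0,"rz": 0,"jaw": 7.8}
  ]
}}

```text
clock: 24.6
tool_pos: [0.5225, -0.1441, 0.2167]
eef_rot: [0.261, 0.965, -0.001, 0.001]
contact_force: [0.8, -1.1, -0.2]
opening: 0.884
finger_force: 0.0
```

{"method": "send_rows", "body": {
  "motion": [
    {"x": 2.4,"y": 2.9,"z": -0.6,"rx": 0,"ry": 0,"rz": 0,"jaw": 7.8},
    {"x": 2.4,"y": 2.9,"z": -0.6,"rx": 0,"ry": 0,"rz": 0,"jaw": 7.8},
    {"x": 2.4,"y": 2.9,"z": -0.6,"rx": 0,"ry": 0,"rz": 0,"jaw": 7.8},
    {"x": 2.2,"y": 2.8,"z": -0.5,"rx": 0,"ry": 0,"rz": 0,"jaw": 7.8},
    {"x": 0,"y": 0,"z": 0,"rx": 0,"ry": 0,"rz": 0,"jaw": 7.8}
  ]
}}

```text
clock: 25.1
tool_pos: [0.4995, 0.0075, 0.2409]
eef_rot: [0.257, 0.966, 0.002, 0.002]
contact_force: [-0.3, 0.2, 1.2]
opening: 0.886
finger_force: 0.0
```

{"method": "send_rows", "body": {
  "motion": [
    {"x": 1,"y": 1.6,"z": 0.2,"rx": -0.04,"ry": 0.004,"rz": -0.015,"jaw": 8},
    {"x": 1,"y": 1.6,"z": 0.2,"rx": -0.04,"ry": 0.004,"rz": -0.015,"jaw": 8},
    {"x": 1,"y": 1.7,"z": 0.3,"rx": -0.04,"ry": 0.004,"rz": -0.014,"jaw": 8},
    {"x": 1,"y": 1.7,"z": 0.4,"rx": -0.04,"ry": 0.004,"rz": -0.015,"jaw": 8},
    {"x": 0.9,"y": 1.6,"z": 0.4,"rx": -0.04,"ry": 0.004,"rz": -0.014,"jaw": 8}
  ]
}}

```text
clock: 25.6
tool_pos: [0.4964, 0.0976, 0.2306]
eef_rot: [0.224, 0.969, 0.099, 0.017]
contact_force: [1.2, -0.1, 0.2]
opening: 0.908
finger_force: 0.0
```

{"method": "send_rows", "body": {
  "motion": [
    {"x": 0.9,"y": 1.6,"z": 0.5,"rx": -0.04,"ry": 0.004,"rz": -0.015,"jaw": 8},
    {"x": 0.9,"y": 1.6,"z": 0.6,"rx": -0.04,"ry": 0.004,"rz": -0.014,"jaw": 8},
    {"x": 0.8,"y": 1.6,"z": 0.7,"rx": -0.04,"ry": 0.004,"rz": -0.015,"jaw": 8},
    {"x": 0.8,"y": 1.6,"z": 0.7,"rx": -0.04,"ry": 0.004,"rz": -0.015,"jaw": 8},
    {"x": 0.8,"y": 1.6,"z": 0.8,"rx": -0.04,"ry": 0.004,"rz": -0.014,"jaw": 8}
  ]
}}

```text
clock: 26.1
tool_pos: [0.4938, 0.1933, 0.2215]
eef_rot: [0.185, 0.962, 0.197, 0.034]
contact_force: [0.2, 0.4, 0.3]
opening: 0.907
finger_force: 0.0
```

{"method": "send_rows", "body": {
  "motion": [
    {"x": 0.8,"y": 1.6,"z": 0.9,"rx": -0.04,"ry": 0.004,"rz": -0.015,"jaw": 8},
    {"x": 0.7,"y": 1.5,"z": 0.9,"rx": -0.04,"ry": 0.004,"rz": -0.014,"jaw": 8},
    {"x": 0.7,"y": 1.5,"z": 1,"rx": -0.04,"ry": 0.004,"rz": -0.015,"jaw": 8},
    {"x": 0,"y": 0,"z": 0,"rx": 0,"ry": 0,"rz": 0,"jaw": 8},
    {"x": 0,"y": 0,"z": 0,"rx": 0,"ry": 0,"rz": 0,"jaw": 8}
  ]
}}

```text
clock: 26.6
tool_pos: [0.4921, 0.2504, 0.2156]
eef_rot: [0.161, 0.953, 0.253, 0.043]
contact_force: [0.4, -0.4, -1.0]
opening: 0.908
finger_force: 0.0
```

Run:
```python
from plan import *
err(case(-1,1,.10),RC)
plan([(case(-1,1,.06),RC,8.0,1)])
t=snap('top','t_2.png')
m=np.zeros_like(t['img']);m[150:290,330:450]=t['img'][150:290,330:450]
for k in ('white','yellow','blue'):
    for b in blobs(m,k,12): print('top',k,*b)
for x in(-.093,0,.093): print('exp',x,proj(t,tray(x,.076)))
```

```text
t 26.6 err mm (tool) [ 0.5812  2.0416 -1.3231] rot [-0.0047  0.0004 -0.    ] q [ 0.1918  0.7314 -0.8569  2.1267  1.029   0.1841 -0.1688] F [ 0.4418 -0.4033 -0.9726] op 7.999498837196812 ff 0.0
[{'x':0.01,'y':0.06,'z':0.97,'rx':-0.001,'ry':0.0,'rz':-0.0,'jaw':8.0},{'x':0.02,'y':0.05,'z':0.97,'rx':-0.001,'ry':0.0,'rz':-0.0,'jaw':8.0},{'x':0.01,'y':0.05,'z':0.96,'rx':-0.001,'ry':0.0,'rz':-0.0,'jaw':8.0},{'x':0.02,'y':0.06,'z':0.97,'rx':-0.002,'ry':0.0,'rz':-0.0,'jaw':8.0},{'x':0.0,'y':0.0,'z':0.0,'rx':0.0,'ry':0.0,'rz':0.0,'jaw':8.0}]
top white [420.1, 167.3] 147 [423.5, 164.0, 4.9, 40.3, 45.0]
top white [383.6, 221.3] 220 [383.5, 221.3, 11.1, 19.9, 31.0]
top white [424.2, 287.5] 90 [422.5, 287.0, 4.0, 23.0, 90.0]
top yellow [401.4, 191.3] 55 [401.4, 191.4, 7.8, 6.9, 33.7]
top yellow [365.3, 250.7] 44 [365.4, 250.7, 6.7, 6.3, 26.6]
top blue [401.9, 191.8] 221 [401.5, 191.3, 20.5, 19.3, 31.6]
top blue [386.6, 214.0] 387 [385.0, 218.4, 20.6, 35.7, 31.0]
top blue [360.6, 253.7] 97 [364.9, 251.9, 19.7, 16.6, 33.7]
exp -0.093 [401.0722 191.7822]
exp 0 [383.3097 221.1519]
exp 0.093 [365.3278 250.8844]
```

{"method": "send_rows", "body": {
  "motion": [
    {"x": 0.03,"y": 0.1,"z": 0.9,"rx": -0.003,"ry": 0,"rz": 0,"jaw": 8},
    {"x": 0.03,"y": 0.1,"z": 1,"rx": -0.002,"ry": 0,"rz": 0,"jaw": 8},
    {"x": 0,"y": 0,"z": 1,"rx": 0,"ry": 0,"rz": 0,"jaw": 8},
    {"x": 0,"y": 0,"z": 1,"rx": 0,"ry": 0,"rz": 0,"jaw": 8},
    {"x": 0,"y": 0,"z": 1,"rx": 0,"ry": 0,"rz": 0,"jaw": 8}
  ]
}}

```text
clock: 27.15
tool_pos: [0.5008, 0.2729, 0.1787]
eef_rot: [0.161, 0.952, 0.255, 0.043]
contact_force: [-0.5, -0.6, 0.2]
opening: 0.906
finger_force: 0.0
```

{"method": "send_rows", "body": {
  "motion": [
    {"x": 0,"y": 0,"z": 0,"rx": 0,"ry": 0,"rz": 0,"jaw": 8},
    {"x": 0,"y": 0,"z": 0,"rx": 0,"ry": 0,"rz": 0,"jaw": 8},
    {"x": 0,"y": 0,"z": 0,"rx": 0,"ry": 0,"rz": 0,"jaw": 8},
    {"x": 0,"y": 0,"z": 0,"rx": 0,"ry": 0,"rz": 0,"jaw": 8},
    {"x": 0,"y": 0,"z": 0,"rx": 0,"ry": 0,"rz": 0,"jaw": 8}
  ]
}}

```text
clock: 27.65
tool_pos: [0.4999, 0.2733, 0.179]
eef_rot: [0.161, 0.952, 0.256, 0.042]
contact_force: [0.3, 0.5, 0.6]
opening: 0.912
finger_force: 0.0
```

Run:
```python
from plan import *
err(case(-1,1,-.003),RC)
```

```text
t 27.65 err mm (tool) [ 0.3718 -0.6685 57.9588] rot [ 0.0007 -0.0012 -0.0007] q [ 0.0277  0.7595 -0.6467  2.1246  1.5947  0.0435 -0.7431] F [0.2942 0.4516 0.6498] op 8.036207407258512 ff 0.0
```

{"method": "send_rows", "body": {
  "motion": [
    {"x": 0.04,"y": -0.07,"z": 0.5,"rx": 0,"ry": 0,"rz": 0,"jaw": 8},
    {"x": 0,"y": 0,"z": 0.7,"rx": 0,"ry": 0,"rz": 0,"jaw": 8},
    {"x": 0,"y": 0,"z": 0.7,"rx": 0,"ry": 0,"rz": 0,"jaw": 8},
    {"x": 0,"y": 0,"z": 0,"rx": 0,"ry": 0,"rz": 0,"jaw": 8},
    {"x": 0,"y": 0,"z": 0,"rx": 0,"ry": 0,"rz": 0,"jaw": 8}
  ]
}}

```text
clock: 28.15
tool_pos: [0.5021, 0.282, 0.1621]
eef_rot: [0.161, 0.952, 0.256, 0.042]
contact_force: [-0.2, -0.7, -0.4]
opening: 0.906
finger_force: 0.0
```

Run:
```python
from plan import *
err(case(-1,1,-.003),RC)
```

```text
t 28.15 err mm (tool) [-0.3399  0.1219 38.7792] rot [ 0.0005 -0.002  -0.0006] q [ 0.0942  0.8444 -0.8027  2.1166  1.714   0.1863 -0.8415] F [-0.2192 -0.7412 -0.437 ] op 7.982384319384634 ff 0.0
```

{"method": "send_rows", "body": {
  "motion": [
    {"x": -0.03,"y": 0,"z": 0.7,"rx": 0,"ry": -0.002,"rz": 0,"jaw": 8},
    {"x": 0,"y": 0,"z": 0.8,"rx": 0,"ry": 0,"rz": 0,"jaw": 8},
    {"x": 0,"y": 0,"z": 0.8,"rx": 0,"ry": 0,"rz": 0,"jaw": 8},
    {"x": 0,"y": 0,"z": 0.8,"rx": 0,"ry": 0,"rz": 0,"jaw": 8},
    {"x": 0,"y": 0,"z": 0,"rx": 0,"ry": 0,"rz": 0,"jaw": 8}
  ]
}}

```text
clock: 28.65
tool_pos: [0.5073, 0.297, 0.1341]
eef_rot: [0.161, 0.952, 0.255, 0.042]
contact_force: [-0.3, 0.4, 1.0]
opening: 0.91
finger_force: 0.0
```

{"method": "send_rows", "body": {
  "motion": [
    {"x": 0,"y": 0,"z": 0.4,"rx": 0,"ry": 0,"rz": 0,"jaw": 8},
    {"x": 0,"y": 0,"z": 0.3,"rx": 0,"ry": 0,"rz": 0,"jaw": 8},
    {"x": 0,"y": 0,"z": 0,"rx": 0,"ry": 0,"rz": 0,"jaw": 8},
    {"x": 0,"y": 0,"z": 0,"rx": 0,"ry": 0,"rz": 0,"jaw": 8},
    {"x": 0,"y": 0,"z": 0,"rx": 0,"ry": 0,"rz": 0,"jaw": 8}
  ]
}}

```text
clock: 29.15
tool_pos: [0.5088, 0.2999, 0.1293]
eef_rot: [0.161, 0.952, 0.255, 0.043]
contact_force: [-0.1, 0.3, -0.1]
opening: 0.907
finger_force: 0.0
```

Run:
```python
from plan import *
err(case(-1,1,-.003),RC)
```

```text
t 29.15 err mm (tool) [ 0.1502 -0.0636  0.8595] rot [ 0.0007  0.0005 -0.0003] q [ 0.1     0.9546 -0.8883  2.0968  1.851   0.3105 -0.9491] F [-0.098   0.2686 -0.0674] op 7.989129721965472 ff 0.0
```

Good. Grip and lift square to the slope.

{"method": "send_rows", "body": {
  "motion": [
    {"x": 0,"y": 0,"z": 0.08,"rx": 0,"ry": 0,"rz": 0,"jaw": 7},
    {"x": 0,"y": 0,"z": 0,"rx": 0,"ry": 0,"rz": 0,"jaw": 6.4},
    {"x": 0,"y": 0,"z": 0,"rx": 0,"ry": 0,"rz": 0,"jaw": 6},
    {"x": 0,"y": 0,"z": 0,"rx": 0,"ry": 0,"rz": 0,"jaw": 5},
    {"x": 0,"y": 0,"z": 0,"rx": 0,"ry": 0,"rz": 0,"jaw": 5}
  ],
  "grip_force": 30
}}

```text
clock: 29.65
tool_pos: [0.5089, 0.3004, 0.1285]
eef_rot: [0.161, 0.952, 0.256, 0.043]
contact_force: [1.4, 0.1, 1.0]
opening: 0.68
finger_force: 30.0
```

{"method": "send_rows", "body": {
  "motion": [
    {"x": 0,"y": 0,"z": -0.5,"rx": 0,"ry": 0,"rz": 0,"jaw": 5},
    {"x": 0,"y": 0,"z": -0.7,"rx": 0,"ry": 0,"rz": 0,"jaw": 5},
    {"x": 0,"y": 0,"z": -0.7,"rx": 0,"ry": 0,"rz": 0,"jaw": 5},
    {"x": 0,"y": 0,"z": -0.7,"rx": 0,"ry": 0,"rz": 0,"jaw": 5},
    {"x": 0,"y": 0,"z": -0.7,"rx": 0,"ry": 0,"rz": 0,"jaw": 5}
  ]
}}

```text
clock: 30.15
tool_pos: [0.5033, 0.2842, 0.1576]
eef_rot: [0.161, 0.952, 0.255, 0.043]
contact_force: [0.4, 0.5, -3.7]
opening: 0.677
finger_force: 30.0
```

{"method": "send_rows", "body": {
  "motion": [
    {"x": 0,"y": 0,"z": -0.7,"rx": 0,"ry": 0,"rz": 0,"jaw": 5},
    {"x": 0,"y": 0,"z": -0.5,"rx": 0,"ry": 0,"rz": 0,"jaw": 5},
    {"x": 0,"y": 0,"z": 0,"rx": 0,"ry": 0,"rz": 0,"jaw": 5},
    {"x": 0,"y": 0,"z": 0,"rx": 0,"ry": 0,"rz": 0,"jaw": 5},
    {"x": 0,"y": 0,"z": 0,"rx": 0,"ry": 0,"rz": 0,"jaw": 5}
  ]
}}

```text
clock: 30.65
tool_pos: [0.5014, 0.2791, 0.1672]
eef_rot: [0.161, 0.952, 0.255, 0.043]
contact_force: [0.1, 0.2, -2.8]
opening: 0.678
finger_force: 30.0
```

Run:
```python
from plan import *
err(case(-1,1,.0425),RC)
plan([(np.array([.475,.13,.23]),RC@R.from_euler('x',.3).as_matrix(),5,2)])
```

```text
t 30.65 err mm (tool) [-0.0399  0.1015 -0.799 ] rot [ 0.0005 -0.0001 -0.0003] q [ 0.0907  0.8263 -0.7859  2.12    1.6895  0.167  -0.8211] F [ 0.1079  0.2325 -2.7767] op 5.97671588964173 ff 29.999485770240426
[{'x':-0.27,'y':-1.09,'z':-1.44,'rx':0.033,'ry':-0.0,'rz':-0.0,'jaw':5.0},{'x':-0.27,'y':-1.14,'z':-1.4,'rx':0.033,'ry':-0.0,'rz':-0.0,'jaw':5.0},{'x':-0.27,'y':-1.18,'z':-1.36,'rx':0.033,'ry':-0.0,'rz':-0.0,'jaw':5.0},{'x':-0.27,'y':-1.23,'z':-1.32,'rx':0.034,'ry':-0.0,'rz':-0.0,'jaw':5.0},{'x':-0.26,'y':-1.27,'z':-1.28,'rx':0.033,'ry':-0.0,'rz':-0.0,'jaw':5.0}]
[{'x':-0.27,'y':-1.31,'z':-1.23,'rx':0.034,'ry':-0.0,'rz':-0.0,'jaw':5.0},{'x':-0.26,'y':-1.35,'z':-1.19,'rx':0.033,'ry':-0.0,'rz':-0.0,'jaw':5.0},{'x':-0.27,'y':-1.39,'z':-1.15,'rx':0.034,'ry':-0.0,'rz':-0.0,'jaw':5.0},{'x':-0.26,'y':-1.43,'z':-1.09,'rx':0.033,'ry':-0.0,'rz':-0.0,'jaw':5.0},{'x':0.0,'y':0.0,'z':0.0,'rx':0.0,'ry':0.0,'rz':0.0,'jaw':5.0}]
```

{"method": "send_rows", "body": {
  "motion": [
    {"x": -0.3,"y": -1.1,"z": -1.4,"rx": 0.033,"ry": 0,"rz": 0,"jaw": 5},
    {"x": -0.3,"y": -1.1,"z": -1.4,"rx": 0.033,"ry": 0,"rz": 0,"jaw": 5},
    {"x": -0.3,"y": -1.2,"z": -1.4,"rx": 0.033,"ry": 0,"rz": 0,"jaw": 5},
    {"x": -0.3,"y": -1.2,"z": -1.3,"rx": 0.034,"ry": 0,"rz": 0,"jaw": 5},
    {"x": -0.3,"y": -1.3,"z": -1.3,"rx": 0.033,"ry": 0,"rz": 0,"jaw": 5}
  ]
}}

```text
clock: 31.15
tool_pos: [0.4891, 0.2054, 0.1951]
eef_rot: [0.163, 0.969, 0.184, 0.03]
contact_force: [1.4, 0.9, -3.3]
opening: 0.679
finger_force: 30.0
```

{"method": "send_rows", "body": {
  "motion": [
    {"x": -0.2,"y": -1.3,"z": -1.2,"rx": 0.034,"ry": 0,"rz": 0,"jaw": 5},
    {"x": -0.2,"y": -1.3,"z": -1.2,"rx": 0.033,"ry": 0,"rz": 0,"jaw": 5},
    {"x": -0.2,"y": -1.4,"z": -1.1,"rx": 0.034,"ry": 0,"rz": 0,"jaw": 5},
    {"x": -0.2,"y": -1.4,"z": -1.1,"rx": 0.033,"ry": 0,"rz": 0,"jaw": 5},
    {"x": 0,"y": 0,"z": 0,"rx": 0,"ry": 0,"rz": 0,"jaw": 5}
  ]
}}

```text
clock: 31.65
tool_pos: [0.4757, 0.14, 0.2217]
eef_rot: [0.166, 0.979, 0.119, 0.02]
contact_force: [-0.2, 0.2, -3.6]
opening: 0.678
finger_force: 30.0
```

Run:
```python
from plan import *
s=get_state();print(s['q'],s['tool_pos'],s['contact_force'],s['opening'])
plan([(tray(.062,.19),RT,5,3.)])
```

```text
[ 0.387   0.7389 -1.0745  2.0744  0.8653  0.6381  0.0386] [0.4757 0.14   0.2217] [-0.1825  0.2223 -3.6486] 0.6783439971084386
[{'x':-0.54,'y':-2.76,'z':-0.45,'rx':0.017,'ry':-0.002,'rz':0.014,'jaw':5.0},{'x':-0.58,'y':-2.76,'z':-0.4,'rx':0.017,'ry':-0.002,'rz':0.014,'jaw':5.0},{'x':-0.62,'y':-2.76,'z':-0.35,'rx':0.017,'ry':-0.002,'rz':0.014,'jaw':5.0},{'x':-0.66,'y':-2.75,'z':-0.3,'rx':0.017,'ry':-0.002,'rz':0.014,'jaw':5.0},{'x':-0.69,'y':-2.75,'z':-0.25,'rx':0.017,'ry':-0.002,'rz':0.014,'jaw':5.0}]
[{'x':-0.73,'y':-2.74,'z':-0.21,'rx':0.017,'ry':-0.001,'rz':0.014,'jaw':5.0},{'x':-0.77,'y':-2.73,'z':-0.16,'rx':0.017,'ry':-0.002,'rz':0.014,'jaw':5.0},{'x':-0.81,'y':-2.73,'z':-0.11,'rx':0.017,'ry':-0.001,'rz':0.014,'jaw':5.0},{'x':-0.85,'y':-2.72,'z':-0.06,'rx':0.017,'ry':-0.002,'rz':0.014,'jaw':5.0},{'x':-0.89,'y':-2.7,'z':-0.02,'rx':0.018,'ry':-0.001,'rz':0.013,'jaw':5.0}]
[{'x':-0.92,'y':-2.69,'z':0.04,'rx':0.017,'ry':-0.002,'rz':0.014,'jaw':5.0},{'x':-0.96,'y':-2.68,'z':0.08,'rx':0.018,'ry':-0.001,'rz':0.013,'jaw':5.0},{'x':-0.99,'y':-2.66,'z':0.13,'rx':0.017,'ry':-0.002,'rz':0.014,'jaw':5.0},{'x':-1.04,'y':-2.65,'z':0.18,'rx':0.018,'ry':-0.001,'rz':0.013,'jaw':5.0},{'x':0.0,'y':0.0,'z':0.0,'rx':0.0,'ry':0.0,'rz':0.0,'jaw':5.0}]
```

{"method": "send_rows", "body": {
  "motion": [
    {"x": -0.5,"y": -2.8,"z": -0.4,"rx": 0.017,"ry": -0.002,"rz": 0.014,"jaw": 5},
    {"x": -0.6,"y": -2.8,"z": -0.4,"rx": 0.017,"ry": -0.002,"rz": 0.014,"jaw": 5},
    {"x": -0.6,"y": -2.8,"z": -0.4,"rx": 0.017,"ry": -0.002,"rz": 0.014,"jaw": 5},
    {"x": -0.7,"y": -2.7,"z": -0.3,"rx": 0.017,"ry": -0.002,"rz": 0.014,"jaw": 5},
    {"x": -0.7,"y": -2.7,"z": -0.3,"rx": 0.017,"ry": -0.002,"rz": 0.014,"jaw": 5}
  ]
}}

```text
clock: 32.15
tool_pos: [0.4555, 0.0001, 0.21]
eef_rot: [0.2, 0.977, 0.078, 0.014]
contact_force: [0.4, -0.0, -4.5]
opening: 0.678
finger_force: 30.0
```

{"method": "send_rows", "body": {
  "motion": [
    {"x": -0.7,"y": -2.7,"z": -0.2,"rx": 0.017,"ry": -0.001,"rz": 0.014,"jaw": 5},
    {"x": -0.8,"y": -2.7,"z": -0.2,"rx": 0.017,"ry": -0.002,"rz": 0.014,"jaw": 5},
    {"x": -0.8,"y": -2.7,"z": -0.1,"rx": 0.017,"ry": -0.001,"rz": 0.014,"jaw": 5},
    {"x": -0.9,"y": -2.7,"z": -0.1,"rx": 0.017,"ry": -0.002,"rz": 0.014,"jaw": 5},
    {"x": -0.9,"y": -2.7,"z": 0,"rx": 0.018,"ry": -0.001,"rz": 0.013,"jaw": 5}
  ]
}}

```text
clock: 32.65
tool_pos: [0.4367, -0.1396, 0.1993]
eef_rot: [0.234, 0.971, 0.036, 0.006]
contact_force: [-0.7, 0.3, -3.6]
opening: 0.682
finger_force: 30.0
```

{"method": "send_rows", "body": {
  "motion": [
    {"x": -0.9,"y": -2.7,"z": 0,"rx": 0.017,"ry": -0.002,"rz": 0.014,"jaw": 5},
    {"x": -1,"y": -2.7,"z": 0.1,"rx": 0.018,"ry": -0.001,"rz": 0.013,"jaw": 5},
    {"x": -1,"y": -2.7,"z": 0.1,"rx": 0.017,"ry": -0.002,"rz": 0.014,"jaw": 5},
    {"x": -1,"y": -2.6,"z": 0.2,"rx": 0.018,"ry": -0.001,"rz": 0.013,"jaw": 5},
    {"x": 0,"y": 0,"z": 0,"rx": 0,"ry": 0,"rz": 0,"jaw": 5}
  ]
}}

```text
clock: 33.15
tool_pos: [0.4195, -0.255, 0.1895]
eef_rot: [0.264, 0.965, -0.0, -0.001]
contact_force: [-1.1, 0.2, -3.8]
opening: 0.678
finger_force: 30.0
```

{"method": "send_rows", "body": {
  "motion": [
    {"x": 0,"y": 0,"z": 0,"rx": 0,"ry": 0,"rz": 0,"jaw": 5},
    {"x": 0,"y": 0,"z": 0,"rx": 0,"ry": 0,"rz": 0,"jaw": 5},
    {"x": 0,"y": 0,"z": 0,"rx": 0,"ry": 0,"rz": 0,"jaw": 5},
    {"x": 0,"y": 0,"z": 0,"rx": 0,"ry": 0,"rz": 0,"jaw": 5},
    {"x": 0,"y": 0,"z": 0,"rx": 0,"ry": 0,"rz": 0,"jaw": 5}
  ]
}}

```text
clock: 33.65
tool_pos: [0.42, -0.2514, 0.1909]
eef_rot: [0.26, 0.966, 0.0, -0.0]
contact_force: [-0.5, 0.1, -3.2]
opening: 0.682
finger_force: 30.0
```

Run:
```python
from plan import *
err(tray(.062,.19),RT)
plan([(tray(.062,.15),RT,5,1)])
w=snap('wrist','w_place3.png');bluerows(w,(270,280,360,370))
s=get_state();T=R.from_quat(s['eef_rot']).as_matrix();p=s['tool_pos']
for dx in(0,.06): print('held lid x',dx,proj(w,p+T@[dx,0,-.020]))
```

```text
t 33.65 err mm (tool) [ 0.348  -2.2144  0.9107] rot [ 0.0004 -0.0008  0.0026] q [ 1.0262  0.7866 -0.9953  2.0044  0.8909  0.868   0.5676] F [-0.5047  0.1316 -3.1684] op 6.010003098138451 ff 29.99959023669362
[{'x':0.01,'y':-0.04,'z':0.82,'rx':0.0,'ry':-0.0,'rz':0.001,'jaw':5.0},{'x':0.01,'y':-0.05,'z':0.82,'rx':0.0,'ry':-0.0,'rz':0.0,'jaw':5.0},{'x':0.0,'y':-0.04,'z':0.82,'rx':0.0,'ry':-0.0,'rz':0.001,'jaw':5.0},{'x':0.01,'y':-0.05,'z':0.82,'rx':0.0,'ry':-0.0,'rz':0.0,'jaw':5.0},{'x':0.0,'y':-0.04,'z':0.81,'rx':0.0,'ry':-0.001,'rz':0.001,'jaw':5.0}]
col 270 blue transitions [139]
col 280 blue transitions [120 131 139]
col 360 blue transitions [139]
col 370 blue transitions [139]
held lid x 0 [318.8302 290.8742]
held lid x 0.06 [319.017  140.2062]
```

{"method": "send_rows", "body": {
  "motion": [
    {"x": 0.05,"y": -0.11,"z": 0.8,"rx": 0,"ry": 0,"rz": 0.002,"jaw": 5},
    {"x": 0,"y": -0.11,"z": 1.2,"rx": 0,"ry": 0,"rz": 0,"jaw": 5},
    {"x": 0,"y": 0,"z": 1.5,"rx": 0,"ry": 0,"rz": 0,"jaw": 5},
    {"x": 0,"y": 0,"z": 1.5,"rx": 0,"ry": 0,"rz": 0,"jaw": 5},
    {"x": 0,"y": 0,"z": 1.5,"rx": 0,"ry": 0,"rz": 0,"jaw": 5}
  ]
}}

```text
clock: 34.2
tool_pos: [0.4177, -0.2535, 0.1243]
eef_rot: [0.262, 0.965, 0.0, -0.001]
contact_force: [-0.0, -0.0, -3.7]
opening: 0.682
finger_force: 30.0
```

{"method": "send_rows", "body": {
  "motion": [
    {"x": 0,"y": 0,"z": 1.2,"rx": 0,"ry": 0,"rz": 0,"jaw": 5},
    {"x": 0,"y": 0,"z": 0.8,"rx": 0,"ry": 0,"rz": 0,"jaw": 5},
    {"x": 0,"y": 0,"z": 0,"rx": 0,"ry": 0,"rz": 0,"jaw": 5},
    {"x": 0,"y": 0,"z": 0,"rx": 0,"ry": 0,"rz": 0,"jaw": 5},
    {"x": 0,"y": 0,"z": 0,"rx": 0,"ry": 0,"rz": 0,"jaw": 5}
  ]
}}

```text
clock: 34.7
tool_pos: [0.4185, -0.2534, 0.1062]
eef_rot: [0.262, 0.965, 0.0, -0.0]
contact_force: [0.2, 0.4, -3.5]
opening: 0.683
finger_force: 30.0
```

Run:
```python
from plan import *
err(tray(.0623,.091),RT)
```

```text
t 34.7 err mm (tool) [ 0.4221  0.3119 15.229 ] rot [ 0.0005 -0.0001 -0.0003] q [ 0.9522  0.9072 -0.8617  2.0663  1.1079  0.7312  0.3904] F [ 0.1533  0.3652 -3.4521] op 6.018517230442225 ff 29.99959114473313
```

{"method": "send_rows", "body": {
  "motion": [
    {"x": 0.04,"y": 0.03,"z": 0.5,"rx": 0,"ry": 0,"rz": 0,"jaw": 5},
    {"x": 0,"y": 0,"z": 0.5,"rx": 0,"ry": 0,"rz": 0,"jaw": 5},
    {"x": 0,"y": 0,"z": 0.2,"rx": 0,"ry": 0,"rz": 0,"jaw": 5},
    {"x": 0,"y": 0,"z": 0,"rx": 0,"ry": 0,"rz": 0,"jaw": 5},
    {"x": 0,"y": 0,"z": 0,"rx": 0,"ry": 0,"rz": 0,"jaw": 5}
  ]
}}

```text
clock: 35.2
tool_pos: [0.418, -0.2529, 0.0938]
eef_rot: [0.262, 0.965, 0.0, -0.0]
contact_force: [0.1, 0.0, -3.9]
opening: 0.673
finger_force: 30.0
```

Run:
```python
from plan import *
err(tray(.0623,.091),RT)
```

```text
t 35.2 err mm (tool) [-0.28    0.1142  2.7868] rot [ 0.0003 -0.001  -0.0003] q [ 0.9407  0.9261 -0.8422  2.0731  1.1433  0.7141  0.3603] F [ 0.0806  0.0492 -3.928 ] op 5.9270267978298214 ff 29.999488606117666
```

{"method": "send_rows", "body": {
  "motion": [
    {"x": 0,"y": 0,"z": 0.1,"rx": 0,"ry": 0,"rz": 0,"jaw": 5},
    {"x": 0,"y": 0,"z": 0.05,"rx": 0,"ry": 0,"rz": 0,"jaw": 5},
    {"x": 0,"y": 0,"z": 0.05,"rx": 0,"ry": 0,"rz": 0,"jaw": 5},
    {"x": 0,"y": 0,"z": 0,"rx": 0,"ry": 0,"rz": 0,"jaw": 5},
    {"x": 0,"y": 0,"z": 0,"rx": 0,"ry": 0,"rz": 0,"jaw": 5}
  ]
}}

```text
clock: 35.7
tool_pos: [0.418, -0.2529, 0.0918]
eef_rot: [0.262, 0.965, 0.0, -0.0]
contact_force: [-0.7, -0.7, -3.7]
opening: 0.676
finger_force: 30.0
```

Run:
```python
from plan import *
err(tray(.0623,.091),RT)
```

```text
t 35.7 err mm (tool) [-0.301   0.1726  0.8455] rot [ 0.0002 -0.001  -0.0003] q [ 0.939   0.9291 -0.8391  2.074   1.1491  0.7115  0.3554] F [-0.6508 -0.7363 -3.7454] op 5.958315508824713 ff 29.99956060666591
```

{"method": "send_rows", "body": {
  "motion": [
    {"x": 0,"y": 0,"z": 0.05,"rx": 0,"ry": 0,"rz": 0,"jaw": 5},
    {"x": 0,"y": 0,"z": 0.05,"rx": 0,"ry": 0,"rz": 0,"jaw": 5},
    {"x": 0,"y": 0,"z": 0.05,"rx": 0,"ry": 0,"rz": 0,"jaw": 5},
    {"x": 0,"y": 0,"z": 0,"rx": 0,"ry": 0,"rz": 0,"jaw": 5},
    {"x": 0,"y": 0,"z": 0,"rx": 0,"ry": 0,"rz": 0,"jaw": 5}
  ]
}}

```text
clock: 36.2
tool_pos: [0.4181, -0.2529, 0.0914]
eef_rot: [0.262, 0.965, -0.0, -0.0]
contact_force: [-2.9, -0.1, 9.1]
opening: 0.677
finger_force: 30.0
```

Run:
```python
from plan import *
err(tray(.0623,.091),RT)
```

```text
t 36.2 err mm (tool) [-0.2182  0.1187  0.3748] rot [-0.0004  0.0001 -0.0002] q [ 0.938   0.9296 -0.8382  2.0749  1.1528  0.7106  0.3517] F [-2.9093 -0.1347  9.0816] op 5.960267585143638 ff 30.000352934002876
```

{"method": "send_rows", "body": {
  "motion": [
    {"x": 0,"y": 0,"z": -0.04,"rx": 0,"ry": 0,"rz": 0,"jaw": 6.1},
    {"x": 0,"y": 0,"z": 0,"rx": 0,"ry": 0,"rz": 0,"jaw": 6.3},
    {"x": 0,"y": 0,"z": 0,"rx": 0,"ry": 0,"rz": 0,"jaw": 6.8},
    {"x": 0,"y": 0,"z": 0,"rx": 0,"ry": 0,"rz": 0,"jaw": 7.6},
    {"x": 0,"y": 0,"z": 0,"rx": 0,"ry": 0,"rz": 0,"jaw": 7.8}
  ]
}}

```text
clock: 36.7
tool_pos: [0.418, -0.2529, 0.0906]
eef_rot: [0.262, 0.965, 0.0, -0.001]
contact_force: [-1.0, 0.6, -0.5]
opening: 0.884
finger_force: 0.0
```

{"method": "send_rows", "body": {
  "motion": [
    {"x": 0,"y": 0,"z": -0.5,"rx": 0,"ry": 0,"rz": 0,"jaw": 7.8},
    {"x": 0,"y": 0,"z": -1.5,"rx": 0,"ry": 0,"rz": 0,"jaw": 7.8},
    {"x": 0,"y": 0,"z": -3,"rx": 0,"ry": 0,"rz": 0,"jaw": 7.8},
    {"x": 0,"y": 0,"z": -3,"rx": 0,"ry": 0,"rz": 0,"jaw": 7.8},
    {"x": 0,"y": 0,"z": -2,"rx": 0,"ry": 0,"rz": 0,"jaw": 7.8}
  ]
}}

```text
clock: 37.2
tool_pos: [0.4185, -0.2528, 0.1928]
eef_rot: [0.262, 0.965, 0.0, 0.0]
contact_force: [0.7, 0.0, -0.4]
opening: 0.889
finger_force: 0.0
```

Run:
```python
from plan import *
s=get_state();print(s['clock'],s['tool_pos'],s['contact_force'])
m=np.array([.54,-.03,.24])
plan([(m,RT,7.8,3.6)])
print('leg2',case(1,1,.09));s2=dict(s);s2['tool_pos']=m
plan([(case(1,1,.09),RC,8.0,2)],state=s2)
```

```text
37.2 [ 0.4185 -0.2528  0.1928] [ 0.6663  0.0455 -0.4488]
[{'x':0.1,'y':3.17,'z':-0.59,'rx':0.0,'ry':0.0,'rz':0.0,'jaw':7.8},{'x':0.09,'y':3.17,'z':-0.59,'rx':0.0,'ry':0.0,'rz':0.0,'jaw':7.8},{'x':0.1,'y':3.17,'z':-0.59,'rx':0.0,'ry':0.0,'rz':0.0,'jaw':7.8},{'x':0.09,'y':3.17,'z':-0.59,'rx':0.0,'ry':0.0,'rz':0.0,'jaw':7.8},{'x':0.1,'y':3.17,'z':-0.59,'rx':0.0,'ry':0.0,'rz':0.0,'jaw':7.8}]
[{'x':0.09,'y':3.17,'z':-0.58,'rx':0.0,'ry':0.0,'rz':0.0,'jaw':7.8},{'x':0.1,'y':3.17,'z':-0.59,'rx':0.0,'ry':0.0,'rz':0.0,'jaw':7.8},{'x':0.09,'y':3.17,'z':-0.58,'rx':0.001,'ry':0.001,'rz':0.0,'jaw':7.8},{'x':0.0,'y':0.0,'z':0.0,'rx':0.0,'ry':0.0,'rz':0.0,'jaw':7.8},{'x':0.0,'y':0.0,'z':0.0,'rx':0.0,'ry':0.0,'rz':0.0,'jaw':7.8}]
leg2 [0.6229 0.2114 0.2091]
[{'x':0.39,'y':1.92,'z':0.24,'rx':-0.04,'ry':0.004,'rz':-0.015,'jaw':8.0},{'x':0.36,'y':1.92,'z':0.32,'rx':-0.04,'ry':0.004,'rz':-0.015,'jaw':8.0},{'x':0.33,'y':1.91,'z':0.4,'rx':-0.04,'ry':0.004,'rz':-0.015,'jaw':8.0},{'x':0.3,'y':1.9,'z':0.47,'rx':-0.04,'ry':0.004,'rz':-0.015,'jaw':8.0},{'x':0.26,'y':1.88,'z':0.55,'rx':-0.04,'ry':0.004,'rz':-0.014,'jaw':8.0}]
[{'x':0.24,'y':1.86,'z':0.62,'rx':-0.04,'ry':0.004,'rz':-0.015,'jaw':8.0},{'x':0.21,'y':1.84,'z':0.7,'rx':-0.04,'ry':0.004,'rz':-0.014,'jaw':8.0},{'x':0.18,'y':1.81,'z':0.77,'rx':-0.04,'ry':0.004,'rz':-0.015,'jaw':8.0},{'x':0.15,'y':1.78,'z':0.85,'rx':-0.04,'ry':0.004,'rz':-0.014,'jaw':8.0},{'x':0.12,'y':1.75,'z':0.92,'rx':-0.04,'ry':0.004,'rz':-0.015,'jaw':8.0}]
[{'x':0.09,'y':1.71,'z':0.99,'rx':-0.04,'ry':0.004,'rz':-0.014,'jaw':8.0},{'x':0.06,'y':1.67,'z':1.05,'rx':-0.041,'ry':0.004,'rz':-0.015,'jaw':8.0},{'x':0.02,'y':1.63,'z':1.13,'rx':-0.04,'ry':0.003,'rz':-0.014,'jaw':8.0},{'x':0.0,'y':0.0,'z':0.0,'rx':0.0,'ry':0.0,'rz':0.0,'jaw':8.0},{'x':0.0,'y':0.0,'z':0.0,'rx':0.0,'ry':0.0,'rz':0.0,'jaw':8.0}]
```

{"method": "send_rows", "body": {
  "motion": [
    {"x": 0.1,"y": 3.2,"z": -0.6,"rx": 0,"ry": 0,"rz": 0,"jaw": 7.8},
    {"x": 0.1,"y": 3.2,"z": -0.6,"rx": 0,"ry": 0,"rz": 0,"jaw": 7.8},
    {"x": 0.1,"y": 3.2,"z": -0.6,"rx": 0,"ry": 0,"rz": 0,"jaw": 7.8},
    {"x": 0.1,"y": 3.2,"z": -0.6,"rx": 0,"ry": 0,"rz": 0,"jaw": 7.8},
    {"x": 0.1,"y": 3.2,"z": -0.6,"rx": 0,"ry": 0,"rz": 0,"jaw": 7.8}
  ]
}}

```text
clock: 37.7
tool_pos: [0.4949, -0.1112, 0.2213]
eef_rot: [0.262, 0.965, 0.0, -0.0]
contact_force: [1.1, 0.3, -0.3]
opening: 0.887
finger_force: 0.0
```

{"method": "send_rows", "body": {
  "motion": [
    {"x": 0.1,"y": 3.2,"z": -0.6,"rx": 0,"ry": 0,"rz": 0,"jaw": 7.8},
    {"x": 0.1,"y": 3.1,"z": -0.6,"rx": 0,"ry": 0,"rz": 0,"jaw": 7.8},
    {"x": 0.1,"y": 3.1,"z": -0.5,"rx": 0,"ry": 0,"rz": 0,"jaw": 7.8},
    {"x": 0,"y": 0,"z": 0,"rx": 0,"ry": 0,"rz": 0,"jaw": 7.8},
    {"x": 0,"y": 0,"z": 0,"rx": 0,"ry": 0,"rz": 0,"jaw": 7.8}
  ]
}}

```text
clock: 38.2
tool_pos: [0.5393, -0.0294, 0.2379]
eef_rot: [0.261, 0.965, 0.0, -0.001]
contact_force: [0.2, 0.1, 0.1]
opening: 0.885
finger_force: 0.0
```

{"method": "send_rows", "body": {
  "motion": [
    {"x": 0.4,"y": 1.9,"z": 0.2,"rx": -0.04,"ry": 0.004,"rz": -0.015,"jaw": 8},
    {"x": 0.4,"y": 1.9,"z": 0.3,"rx": -0.04,"ry": 0.004,"rz": -0.015,"jaw": 8},
    {"x": 0.3,"y": 1.9,"z": 0.4,"rx": -0.04,"ry": 0.004,"rz": -0.015,"jaw": 8},
    {"x": 0.3,"y": 1.9,"z": 0.5,"rx": -0.04,"ry": 0.004,"rz": -0.015,"jaw": 8},
    {"x": 0.3,"y": 1.9,"z": 0.5,"rx": -0.04,"ry": 0.004,"rz": -0.014,"jaw": 8}
  ]
}}

```text
clock: 38.7
tool_pos: [0.5702, 0.0614, 0.2259]
eef_rot: [0.226, 0.969, 0.099, 0.016]
contact_force: [-0.2, -0.2, 0.4]
opening: 0.907
finger_force: 0.0
```

{"method": "send_rows", "body": {
  "motion": [
    {"x": 0.2,"y": 1.9,"z": 0.6,"rx": -0.04,"ry": 0.004,"rz": -0.015,"jaw": 8},
    {"x": 0.2,"y": 1.8,"z": 0.7,"rx": -0.04,"ry": 0.004,"rz": -0.014,"jaw": 8},
    {"x": 0.2,"y": 1.8,"z": 0.8,"rx": -0.04,"ry": 0.004,"rz": -0.015,"jaw": 8},
    {"x": 0.2,"y": 1.8,"z": 0.8,"rx": -0.04,"ry": 0.004,"rz": -0.014,"jaw": 8},
    {"x": 0.1,"y": 1.7,"z": 0.9,"rx": -0.04,"ry": 0.004,"rz": -0.015,"jaw": 8}
  ]
}}

```text
clock: 39.2
tool_pos: [0.6021, 0.1538, 0.2144]
eef_rot: [0.186, 0.962, 0.197, 0.032]
contact_force: [-0.3, 0.5, 0.5]
opening: 0.904
finger_force: 0.0
```

{"method": "send_rows", "body": {
  "motion": [
    {"x": 0.1,"y": 1.7,"z": 1,"rx": -0.04,"ry": 0.004,"rz": -0.014,"jaw": 8},
    {"x": 0.1,"y": 1.7,"z": 1,"rx": -0.04,"ry": 0.004,"rz": -0.015,"jaw": 8},
    {"x": 0,"y": 1.6,"z": 1.1,"rx": -0.04,"ry": 0.003,"rz": -0.014,"jaw": 8},
    {"x": 0,"y": 0,"z": 0,"rx": 0,"ry": 0,"rz": 0,"jaw": 8},
    {"x": 0,"y": 0,"z": 0,"rx": 0,"ry": 0,"rz": 0,"jaw": 8}
  ]
}}

```text
clock: 39.7
tool_pos: [0.6209, 0.2088, 0.2078]
eef_rot: [0.162, 0.953, 0.253, 0.042]
contact_force: [-0.1, 1.2, -0.8]
opening: 0.913
finger_force: 0.0
```

Run:
```python
from plan import *
err(case(1,1,.09),RC)
t=snap('top','t_3.png')
m=np.zeros_like(t['img']);m[150:290,330:450]=t['img'][150:290,330:450]
for k in ('white','yellow'):
    for b in blobs(m,k,12): print('top',k,*b)
for x,z in((-.093,.076),(0,.076),(.062,.112)): print('exp',x,proj(t,tray(x,z)))
```

```text
t 39.7 err mm (tool) [-1.0934  3.3757  0.404 ] rot [-0.0042 -0.001  -0.0032] q [ 0.3875  0.9715 -1.1124  1.779   0.8708  0.5653  0.2242] F [-0.0602  1.202  -0.8453] op 8.039900889030571 ff 0.0
top white [420.1, 167.4] 145 [423.5, 164.0, 4.9, 40.3, 45.0]
top white [423.6, 287.6] 87 [422.5, 287.0, 4.0, 23.0, 90.0]
top yellow [401.4, 191.3] 58 [401.4, 191.2, 8.0, 7.2, 26.6]
exp -0.093 [401.0722 191.7822]
exp 0 [383.3097 221.1519]
exp 0.062 [372.7279 240.642 ]
```

{"method": "send_rows", "body": {
  "motion": [
    {"x": -0.05,"y": 0.17,"z": 0.8,"rx": -0.004,"ry": -0.001,"rz": -0.003,"jaw": 8},
    {"x": -0.05,"y": 0.16,"z": 1.2,"rx": 0,"ry": 0,"rz": 0,"jaw": 8},
    {"x": 0,"y": 0,"z": 1.4,"rx": 0,"ry": 0,"rz": 0,"jaw": 8},
    {"x": 0,"y": 0,"z": 1.2,"rx": 0,"ry": 0,"rz": 0,"jaw": 8},
    {"x": 0,"y": 0,"z": 0,"rx": 0,"ry": 0,"rz": 0,"jaw": 8}
  ]
}}

```text
clock: 40.25
tool_pos: [0.6296, 0.2358, 0.1682]
eef_rot: [0.159, 0.953, 0.256, 0.042]
contact_force: [-0.1, -0.6, -0.0]
opening: 0.91
finger_force: 0.0
```

{"method": "send_rows", "body": {
  "motion": [
    {"x": 0,"y": 0,"z": 0,"rx": 0,"ry": 0,"rz": 0,"jaw": 8},
    {"x": 0,"y": 0,"z": 0,"rx": 0,"ry": 0,"rz": 0,"jaw": 8},
    {"x": 0,"y": 0,"z": 0,"rx": 0,"ry": 0,"rz": 0,"jaw": 8},
    {"x": 0,"y": 0,"z": 0,"rx": 0,"ry": 0,"rz": 0,"jaw": 8},
    {"x": 0,"y": 0,"z": 0,"rx": 0,"ry": 0,"rz": 0,"jaw": 8}
  ]
}}

```text
clock: 40.75
tool_pos: [0.6308, 0.2347, 0.1707]
eef_rot: [0.16, 0.952, 0.256, 0.044]
contact_force: [-1.2, 0.3, -0.1]
opening: 0.907
finger_force: 0.0
```

Run:
```python
from plan import *
err(case(1,1,-.003),RC)
```

```text
t 40.75 err mm (tool) [-0.1553 -2.2055 47.4353] rot [0.0028 0.0005 0.0012] q [ 0.3111  1.0138 -1.0356  1.7673  0.9365  0.4923  0.1683] F [-1.1656  0.2621 -0.0752] op 7.986994519129266 ff 0.0
```

{"method": "send_rows", "body": {
  "motion": [
    {"x": 0,"y": -0.22,"z": 0.3,"rx": 0.003,"ry": 0,"rz": 0.001,"jaw": 8},
    {"x": 0,"y": 0,"z": 0.8,"rx": 0,"ry": 0,"rz": 0,"jaw": 8},
    {"x": 0,"y": 0,"z": 0.4,"rx": 0,"ry": 0,"rz": 0,"jaw": 8},
    {"x": 0,"y": 0,"z": 0,"rx": 0,"ry": 0,"rz": 0,"jaw": 8},
    {"x": 0,"y": 0,"z": 0,"rx": 0,"ry": 0,"rz": 0,"jaw": 8}
  ]
}}

```text
clock: 41.25
tool_pos: [0.6324, 0.2404, 0.1561]
eef_rot: [0.16, 0.953, 0.255, 0.043]
contact_force: [0.5, -0.2, -0.3]
opening: 0.908
finger_force: 0.0
```

Run:
```python
from plan import *
err(case(1,1,-.003),RC)
```

```text
t 41.25 err mm (tool) [-0.5957  0.0764 31.8658] rot [-0.0005 -0.0004  0.0005] q [ 0.2876  1.0284 -1.007   1.7649  0.9581  0.4698  0.1488] F [ 0.4862 -0.1672 -0.343 ] op 7.998553404731555 ff 0.0
```

{"method": "send_rows", "body": {
  "motion": [
    {"x": -0.04,"y": 0,"z": 0.7,"rx": 0,"ry": 0,"rz": 0,"jaw": 8},
    {"x": 0,"y": 0,"z": 0.8,"rx": 0,"ry": 0,"rz": 0,"jaw": 8},
    {"x": 0,"y": 0,"z": 0.8,"rx": 0,"ry": 0,"rz": 0,"jaw": 8},
    {"x": 0,"y": 0,"z": 0.7,"rx": 0,"ry": 0,"rz": 0,"jaw": 8},
    {"x": 0,"y": 0,"z": 0,"rx": 0,"ry": 0,"rz": 0,"jaw": 8}
  ]
}}

```text
clock: 41.75
tool_pos: [0.6372, 0.2548, 0.1291]
eef_rot: [0.16, 0.953, 0.255, 0.042]
contact_force: [-0.6, 0.4, 0.3]
opening: 0.911
finger_force: 0.0
```

Run:
```python
from plan import *
err(case(1,1,-.003),RC)
```

```text
t 41.75 err mm (tool) [-0.7212  0.4692  0.9048] rot [-0.0013 -0.0015  0.0006] q [ 0.2398  1.0593 -0.9545  1.7521  0.9986  0.4264  0.1123] F [-0.6425  0.4452  0.2503] op 8.02159635612556 ff 0.0
```

{"method": "send_rows", "body": {
  "motion": [
    {"x": -0.03,"y": 0,"z": 0,"rx": 0,"ry": 0,"rz": 0,"jaw": 7},
    {"x": 0,"y": 0,"z": 0,"rx": 0,"ry": 0,"rz": 0,"jaw": 6.4},
    {"x": 0,"y": 0,"z": 0,"rx": 0,"ry": 0,"rz": 0,"jaw": 6},
    {"x": 0,"y": 0,"z": 0,"rx": 0,"ry": 0,"rz": 0,"jaw": 5},
    {"x": 0,"y": 0,"z": 0,"rx": 0,"ry": 0,"rz": 0,"jaw": 5}
  ],
  "grip_force": 30
}}

```text
clock: 42.25
tool_pos: [0.6383, 0.254, 0.1306]
eef_rot: [0.161, 0.952, 0.255, 0.043]
contact_force: [-0.1, -0.7, 0.9]
opening: 0.676
finger_force: 30.0
```

Run:
```python
from plan import *
err(case(1,1,-.003),RC)
```

```text
t 42.25 err mm (tool) [0.511  0.0191 2.4195] rot [-0.0001  0.0005  0.0003] q [ 0.2421  1.0579 -0.9566  1.7511  0.9977  0.4277  0.1137] F [-0.1313 -0.7398  0.9212] op 5.955569753526347 ff 29.99939141795039
```

{"method": "send_rows", "body": {
  "motion": [
    {"x": 0,"y": 0,"z": -0.5,"rx": 0,"ry": 0,"rz": 0,"jaw": 5},
    {"x": 0,"y": 0,"z": -0.7,"rx": 0,"ry": 0,"rz": 0,"jaw": 5},
    {"x": 0,"y": 0,"z": -0.7,"rx": 0,"ry": 0,"rz": 0,"jaw": 5},
    {"x": 0,"y": 0,"z": -0.7,"rx": 0,"ry": 0,"rz": 0,"jaw": 5},
    {"x": 0,"y": 0,"z": -0.7,"rx": 0,"ry": 0,"rz": 0,"jaw": 5}
  ]
}}

```text
clock: 42.75
tool_pos: [0.6326, 0.238, 0.1594]
eef_rot: [0.161, 0.953, 0.255, 0.043]
contact_force: [0.2, -0.0, -2.5]
opening: 0.678
finger_force: 30.0
```

{"method": "send_rows", "body": {
  "motion": [
    {"x": 0,"y": 0,"z": -0.7,"rx": 0,"ry": 0,"rz": 0,"jaw": 5},
    {"x": 0,"y": 0,"z": -0.8,"rx": 0,"ry": 0,"rz": 0,"jaw": 5},
    {"x": 0,"y": 0,"z": -0.5,"rx": 0,"ry": 0,"rz": 0,"jaw": 5},
    {"x": 0,"y": 0,"z": 0,"rx": 0,"ry": 0,"rz": 0,"jaw": 5},
    {"x": 0,"y": 0,"z": 0,"rx": 0,"ry": 0,"rz": 0,"jaw": 5}
  ]
}}

```text
clock: 43.25
tool_pos: [0.6294, 0.229, 0.1762]
eef_rot: [0.161, 0.953, 0.255, 0.043]
contact_force: [-0.3, -0.4, -3.1]
opening: 0.677
finger_force: 30.0
```

Run:
```python
from plan import *
err(case(1,1,.05),RC)
s=dict(get_state());m=np.array([.59,.08,.245]);M=RC@R.from_euler('x',.3).as_matrix()
plan([(m,M,5,2)])
print('leg2');s['tool_pos']=m;s['eef_rot']=R.from_matrix(M).as_quat()
plan([(tray(-.061,.22),RT,5,3)],state=s)
```

```text
t 43.25 err mm (tool) [0.3379 0.2424 2.1705] rot [-0.0005  0.0001  0.0002] q [ 0.3252  1.0075 -1.0484  1.7691  0.9251  0.5069  0.1799] F [-0.313  -0.4191 -3.0632] op 5.96547451686265 ff 29.999089404009283
[{'x':-0.13,'y':-1.1,'z':-1.52,'rx':0.033,'ry':0.0,'rz':0.0,'jaw':5.0},{'x':-0.13,'y':-1.15,'z':-1.48,'rx':0.033,'ry':0.0,'rz':0.0,'jaw':5.0},{'x':-0.13,'y':-1.19,'z':-1.44,'rx':0.033,'ry':0.0,'rz':0.0,'jaw':5.0},{'x':-0.13,'y':-1.24,'z':-1.4,'rx':0.033,'ry':0.0,'rz':0.0,'jaw':5.0},{'x':-0.13,'y':-1.29,'z':-1.36,'rx':0.033,'ry':0.0,'rz':0.0,'jaw':5.0}]
[{'x':-0.13,'y':-1.33,'z':-1.31,'rx':0.034,'ry':0.0,'rz':0.0,'jaw':5.0},{'x':-0.13,'y':-1.37,'z':-1.27,'rx':0.033,'ry':0.0,'rz':0.0,'jaw':5.0},{'x':-0.13,'y':-1.42,'z':-1.22,'rx':0.034,'ry':0.0,'rz':0.0,'jaw':5.0},{'x':-0.13,'y':-1.45,'z':-1.17,'rx':0.033,'ry':0.0,'rz':0.0,'jaw':5.0},{'x':0.0,'y':0.0,'z':0.0,'rx':0.0,'ry':0.0,'rz':0.0,'jaw':5.0}]
leg2
[{'x':-0.49,'y':-2.79,'z':-0.45,'rx':0.016,'ry':-0.002,'rz':0.014,'jaw':5.0},{'x':-0.53,'y':-2.79,'z':-0.41,'rx':0.016,'ry':-0.002,'rz':0.014,'jaw':5.0},{'x':-0.57,'y':-2.79,'z':-0.36,'r
[... 238 characters left out ...]
'ry':-0.002,'rz':0.014,'jaw':5.0},{'x':-0.72,'y':-2.77,'z':-0.18,'rx':0.016,'ry':-0.001,'rz':0.014,'jaw':5.0},{'x':-0.76,'y':-2.76,'z':-0.13,'rx':0.016,'ry':-0.002,'rz':0.014,'jaw':5.0},{'x':-0.8,'y':-2.75,'z':-0.09,'rx':0.016,'ry':-0.001,'rz':0.014,'jaw':5.0},{'x':-0.84,'y':-2.74,'z':-0.04,'rx':0.016,'ry':-0.002,'rz':0.014,'jaw':5.0}]
[{'x':-0.88,'y':-2.73,'z':0.0,'rx':0.016,'ry':-0.001,'rz':0.014,'jaw':5.0},{'x':-0.92,'y':-2.72,'z':0.05,'rx':0.016,'ry':-0.002,'rz':0.013,'jaw':5.0},{'x':-0.95,'y':-2.7,'z':0.09,'rx':0.015,'ry':-0.001,'rz':0.014,'jaw':5.0},{'x':-0.99,'y':-2.69,'z':0.13,'rx':0.016,'ry':-0.002,'rz':0.013,'jaw':5.0},{'x':0.0,'y':0.0,'z':0.0,'rx':0.0,'ry':0.0,'rz':0.0,'jaw':5.0}]
```

{"method": "send_rows", "body": {
  "motion": [
    {"x": -0.1,"y": -1.1,"z": -1.6,"rx": 0.033,"ry": 0,"rz": 0,"jaw": 5},
    {"x": -0.1,"y": -1.2,"z": -1.5,"rx": 0.033,"ry": 0,"rz": 0,"jaw": 5},
    {"x": -0.1,"y": -1.2,"z": -1.5,"rx": 0.033,"ry": 0,"rz": 0,"jaw": 5},
    {"x": -0.1,"y": -1.2,"z": -1.4,"rx": 0.033,"ry": 0,"rz": 0,"jaw": 5},
    {"x": -0.1,"y": -1.3,"z": -1.4,"rx": 0.033,"ry": 0,"rz": 0,"jaw": 5}
  ]
}}

```text
clock: 43.75
tool_pos: [0.6053, 0.1454, 0.2162]
eef_rot: [0.163, 0.97, 0.175, 0.029]
contact_force: [0.1, -0.5, -1.7]
opening: 0.679
finger_force: 30.0
```

{"method": "send_rows", "body": {
  "motion": [
    {"x": -0.1,"y": -1.3,"z": -1.3,"rx": 0.034,"ry": 0,"rz": 0,"jaw": 5},
    {"x": -0.2,"y": -1.4,"z": -1.2,"rx": 0.033,"ry": 0,"rz": 0,"jaw": 5},
    {"x": -0.2,"y": -1.4,"z": -1.2,"rx": 0.034,"ry": 0,"rz": 0,"jaw": 5},
    {"x": -0.2,"y": -1.4,"z": -1.2,"rx": 0.033,"ry": 0,"rz": 0,"jaw": 5},
    {"x": 0,"y": 0,"z": 0,"rx": 0,"ry": 0,"rz": 0,"jaw": 5}
  ]
}}

```text
clock: 44.25
tool_pos: [0.591, 0.0791, 0.247]
eef_rot: [0.166, 0.98, 0.11, 0.02]
contact_force: [0.7, 1.6, -2.2]
opening: 0.68
finger_force: 30.0
```

{"method": "send_rows", "body": {
  "motion": [
    {"x": -0.5,"y": -2.8,"z": -0.4,"rx": 0.016,"ry": -0.002,"rz": 0.014,"jaw": 5},
    {"x": -0.5,"y": -2.8,"z": -0.4,"rx": 0.016,"ry": -0.002,"rz": 0.014,"jaw": 5},
    {"x": -0.6,"y": -2.8,"z": -0.4,"rx": 0.016,"ry": -0.001,"rz": 0.014,"jaw": 5},
    {"x": -0.6,"y": -2.8,"z": -0.3,"rx": 0.016,"ry": -0.002,"rz": 0.014,"jaw": 5},
    {"x": -0.6,"y": -2.8,"z": -0.3,"rx": 0.016,"ry": -0.001,"rz": 0.014,"jaw": 5}
  ]
}}

```text
clock: 44.75
tool_pos: [0.5664, -0.0618, 0.2364]
eef_rot: [0.2, 0.977, 0.072, 0.012]
contact_force: [0.5, -0.5, -2.8]
opening: 0.676
finger_force: 30.0
```

{"method": "send_rows", "body": {
  "motion": [
    {"x": -0.7,"y": -2.8,"z": -0.2,"rx": 0.016,"ry": -0.002,"rz": 0.014,"jaw": 5},
    {"x": -0.7,"y": -2.8,"z": -0.2,"rx": 0.016,"ry": -0.001,"rz": 0.014,"jaw": 5},
    {"x": -0.8,"y": -2.8,"z": -0.1,"rx": 0.016,"ry": -0.002,"rz": 0.014,"jaw": 5},
    {"x": -0.8,"y": -2.7,"z": -0.1,"rx": 0.016,"ry": -0.001,"rz": 0.014,"jaw": 5},
    {"x": -0.8,"y": -2.7,"z": 0,"rx": 0.016,"ry": -0.002,"rz": 0.014,"jaw": 5}
  ]
}}

```text
clock: 45.25
tool_pos: [0.5435, -0.2029, 0.2267]
eef_rot: [0.235, 0.971, 0.032, 0.006]
contact_force: [0.7, -0.3, -2.8]
opening: 0.677
finger_force: 30.0
```

{"method": "send_rows", "body": {
  "motion": [
    {"x": -0.9,"y": -2.7,"z": 0,"rx": 0.016,"ry": -0.001,"rz": 0.014,"jaw": 5},
    {"x": -0.9,"y": -2.7,"z": 0,"rx": 0.016,"ry": -0.002,"rz": 0.013,"jaw": 5},
    {"x": -1,"y": -2.7,"z": 0.1,"rx": 0.015,"ry": -0.001,"rz": 0.014,"jaw": 5},
    {"x": -1,"y": -2.7,"z": 0.1,"rx": 0.016,"ry": -0.002,"rz": 0.013,"jaw": 5},
    {"x": 0,"y": 0,"z": 0,"rx": 0,"ry": 0,"rz": 0,"jaw": 5}
  ]
}}

```text
clock: 45.75
tool_pos: [0.5245, -0.3199, 0.2192]
eef_rot: [0.264, 0.964, -0.001, -0.0]
contact_force: [0.3, 0.3, -2.2]
opening: 0.682
finger_force: 30.0
```

{"method": "send_rows", "body": {
  "motion": [
    {"x": 0,"y": 0,"z": 0,"rx": 0,"ry": 0,"rz": 0,"jaw": 5},
    {"x": 0,"y": 0,"z": 0,"rx": 0,"ry": 0,"rz": 0,"jaw": 5},
    {"x": 0,"y": 0,"z": 0,"rx": 0,"ry": 0,"rz": 0,"jaw": 5},
    {"x": 0,"y": 0,"z": 0,"rx": 0,"ry": 0,"rz": 0,"jaw": 5},
    {"x": 0,"y": 0,"z": 0,"rx": 0,"ry": 0,"rz": 0,"jaw": 5}
  ]
}}

```text
clock: 46.25
tool_pos: [0.5255, -0.3154, 0.2211]
eef_rot: [0.261, 0.965, 0.0, 0.0]
contact_force: [-0.6, -0.5, -3.1]
opening: 0.678
finger_force: 30.0
```

Run:
```python
from plan import *
err(tray(-.062,.16),RT)
w=snap('wrist','w_place4.png');bluerows(w,(270,280,310,360,370))
s=get_state();T=R.from_quat(s['eef_rot']).as_matrix();p=s['tool_pos']
for dx in(0,.06): print('held lid x',dx,proj(w,p+T@[dx,0,-.0186]))
print('b3 near edge',proj(w,tray(.002,.112)),'centre',proj(w,tray(.062,.112)))
for b in blobs(w['img'],'white',200): print(*b)
```

```text
t 46.25 err mm (tool) [-0.2118 -0.2934 61.0642] rot [0.0007 0.0003 0.0014] q [ 0.9812  0.8888 -1.0232  1.6116  0.8238  1.1261  0.7876] F [-0.5767 -0.4696 -3.141 ] op 5.970669635878707 ff 29.999085352756083
col 270 blue transitions [138]
col 280 blue transitions [114 138]
col 310 blue transitions [ 64 113 138 229]
col 360 blue transitions [ 51 138]
col 370 blue transitions [138]
held lid x 0 [318.8349 289.0397]
held lid x 0.06 [319.0116 139.8391]
b3 near edge [318.5282 115.3185] centre [318.6943  23.6157]
[83.4, 9.1] 774 [83.5, 13.5, 27.0, 51.0, 90.0]
[317.8, 30.9] 2481 [317.5, 31.5, 63.0, 39.0, 90.0]
[317.5, 126.8] 234 [317.5, 126.5, 7.0, 31.0, 90.0]
[318.2, 245.0] 2030 [318.5, 247.0, 34.0, 67.0, 90.0]
[309.9, 337.0] 310 [310.5, 337.0, 6.0, 45.0, 90.0]
```

{"method": "send_rows", "body": {
  "motion": [
    {"x": -0.02,"y": -0.03,"z": 1.2,"rx": 0,"ry": 0,"rz": 0.001,"jaw": 5},
    {"x": 0,"y": 0,"z": 1.7,"rx": 0,"ry": 0,"rz": 0,"jaw": 5},
    {"x": 0,"y": 0,"z": 1.9,"rx": 0,"ry": 0,"rz": 0,"jaw": 5},
    {"x": 0,"y": 0,"z": 1.9,"rx": 0,"ry": 0,"rz": 0,"jaw": 5},
    {"x": 0,"y": 0,"z": 1.5,"rx": 0,"ry": 0,"rz": 0,"jaw": 5}
  ]
}}

```text
clock: 46.8
tool_pos: [0.5244, -0.3161, 0.1362]
eef_rot: [0.262, 0.965, 0.0, -0.001]
contact_force: [0.1, -0.0, -3.2]
opening: 0.681
finger_force: 30.0
```

{"method": "send_rows", "body": {
  "motion": [
    {"x": 0,"y": 0,"z": 0,"rx": 0,"ry": 0,"rz": 0,"jaw": 5},
    {"x": 0,"y": 0,"z": 0,"rx": 0,"ry": 0,"rz": 0,"jaw": 5},
    {"x": 0,"y": 0,"z": 0,"rx": 0,"ry": 0,"rz": 0,"jaw": 5},
    {"x": 0,"y": 0,"z": 0,"rx": 0,"ry": 0,"rz": 0,"jaw": 5},
    {"x": 0,"y": 0,"z": 0,"rx": 0,"ry": 0,"rz": 0,"jaw": 5}
  ]
}}

```text
clock: 47.3
tool_pos: [0.5258, -0.3164, 0.1397]
eef_rot: [0.262, 0.965, 0.0, 0.001]
contact_force: [-1.0, 0.4, -2.3]
opening: 0.677
finger_force: 30.0
```

Run:
```python
from plan import *
err(tray(-.062,.0934),RT)
w=snap('wrist','w_place4b.png');bluerows(w,(270,280,310,360,370))
s=get_state();T=R.from_quat(s['eef_rot']).as_matrix();p=s['tool_pos']
print('held',proj(w,p+T@[.06,0,-.0186]),'b3 near edge',proj(w,tray(.002,.112)))
```

```text
t 47.3 err mm (tool) [ 0.5354  0.4735 46.3058] rot [ 0.0006  0.0015 -0.0007] q [ 0.9528  0.9848 -0.952   1.6745  0.9367  1.0015  0.7021] F [-1.0474  0.4126 -2.272 ] op 5.963976555232995 ff 29.999053571373224
col 270 blue transitions [122 138]
col 280 blue transitions [130 138]
col 310 blue transitions [ 41 118 138 229]
col 360 blue transitions [130 138]
col 370 blue transitions [118 138]
held [319.2241 139.4745] b3 near edge [320.0137 120.0297]
```

{"method": "send_rows", "body": {
  "motion": [
    {"x": 0.06,"y": 0.05,"z": 0.6,"rx": 0,"ry": 0.001,"rz": 0,"jaw": 5},
    {"x": 0,"y": 0,"z": 1,"rx": 0,"ry": 0,"rz": 0,"jaw": 5},
    {"x": 0,"y": 0,"z": 1,"rx": 0,"ry": 0,"rz": 0,"jaw": 5},
    {"x": 0,"y": 0,"z": 0.6,"rx": 0,"ry": 0,"rz": 0,"jaw": 5},
    {"x": 0,"y": 0,"z": 0,"rx": 0,"ry": 0,"rz": 0,"jaw": 5}
  ]
}}

```text
clock: 47.85
tool_pos: [0.5242, -0.3153, 0.1054]
eef_rot: [0.262, 0.965, 0.0, -0.002]
contact_force: [-0.2, -0.3, -3.1]
opening: 0.677
finger_force: 30.0
```

{"method": "send_rows", "body": {
  "motion": [
    {"x": 0,"y": 0,"z": 0,"rx": 0,"ry": 0,"rz": 0,"jaw": 5},
    {"x": 0,"y": 0,"z": 0.4,"rx": 0,"ry": 0,"rz": 0,"jaw": 5},
    {"x": 0,"y": 0,"z": 0.3,"rx": 0,"ry": 0,"rz": 0,"jaw": 5},
    {"x": 0,"y": 0,"z": 0,"rx": 0,"ry": 0,"rz": 0,"jaw": 5},
    {"x": 0,"y": 0,"z": 0,"rx": 0,"ry": 0,"rz": 0,"jaw": 5}
  ]
}}

```text
clock: 48.35
tool_pos: [0.5251, -0.3155, 0.1]
eef_rot: [0.262, 0.965, 0.0, -0.0]
contact_force: [0.0, 0.1, -1.7]
opening: 0.681
finger_force: 30.0
```

Run:
```python
from plan import *
err(tray(-.062,.0934),RT)
```

```text
t 48.35 err mm (tool) [-0.5604  0.0378  6.5718] rot [ 0.0006 -0.0008 -0.0007] q [ 0.9362  1.0349 -0.9145  1.6945  0.994   0.9477  0.6597] F [ 0.029   0.1047 -1.6636] op 5.99804306912414 ff 29.99905160162598
```

{"method": "send_rows", "body": {
  "motion": [
    {"x": -0.04,"y": 0,"z": 0.25,"rx": 0,"ry": 0,"rz": 0,"jaw": 5},
    {"x": 0,"y": 0,"z": 0.15,"rx": 0,"ry": 0,"rz": 0,"jaw": 5},
    {"x": 0,"y": 0,"z": 0.1,"rx": 0,"ry": 0,"rz": 0,"jaw": 5},
    {"x": 0,"y": 0,"z": 0,"rx": 0,"ry": 0,"rz": 0,"jaw": 5},
    {"x": 0,"y": 0,"z": 0,"rx": 0,"ry": 0,"rz": 0,"jaw": 5}
  ]
}}

```text
clock: 48.85
tool_pos: [0.5255, -0.3156, 0.095]
eef_rot: [0.262, 0.965, 0.0, -0.0]
contact_force: [-0.3, -0.0, -1.6]
opening: 0.681
finger_force: 30.0
```

Run:
```python
from plan import *
err(tray(-.062,.0934),RT)
```

```text
t 48.85 err mm (tool) [-0.1641  0.0052  1.5609] rot [ 0.0006 -0.0008 -0.0006] q [ 0.9339  1.0417 -0.9097  1.695   1.0012  0.9417  0.6553] F [-0.3268 -0.021  -1.6063] op 5.998039839862887 ff 29.999050106853247
```

{"method": "send_rows", "body": {
  "motion": [
    {"x": 0,"y": 0,"z": 0.06,"rx": 0,"ry": 0,"rz": 0,"jaw": 5},
    {"x": 0,"y": 0,"z": 0.05,"rx": 0,"ry": 0,"rz": 0,"jaw": 5},
    {"x": 0,"y": 0,"z": 0.05,"rx": 0,"ry": 0,"rz": 0,"jaw": 5},
    {"x": 0,"y": 0,"z": 0,"rx": 0,"ry": 0,"rz": 0,"jaw": 5},
    {"x": 0,"y": 0,"z": 0,"rx": 0,"ry": 0,"rz": 0,"jaw": 5}
  ]
}}

```text
clock: 49.35
tool_pos: [0.5255, -0.3157, 0.0937]
eef_rot: [0.262, 0.965, 0.0, -0.0]
contact_force: [-1.8, 0.6, 3.0]
opening: 0.676
finger_force: 30.0
```

Run:
```python
from plan import *
err(tray(-.062,.0934),RT)
```

```text
t 49.35 err mm (tool) [-0.1454  0.0228  0.3213] rot [ 0.0004 -0.0006 -0.0006] q [ 0.9333  1.0433 -0.9085  1.6956  1.0035  0.94    0.6535] F [-1.7521  0.6174  2.9931] op 5.952135194761035 ff 29.999081091955304
```

Contact made; release, lift and back away so the whole stack can be checked.

{"method": "send_rows", "body": {
  "motion": [
    {"x": 0,"y": 0,"z": 0,"rx": 0,"ry": 0,"rz": 0,"jaw": 6.1},
    {"x": 0,"y": 0,"z": 0,"rx": 0,"ry": 0,"rz": 0,"jaw": 6.3},
    {"x": 0,"y": 0,"z": 0,"rx": 0,"ry": 0,"rz": 0,"jaw": 6.8},
    {"x": 0,"y": 0,"z": 0,"rx": 0,"ry": 0,"rz": 0,"jaw": 7.6},
    {"x": 0,"y": 0,"z": 0,"rx": 0,"ry": 0,"rz": 0,"jaw": 7.8}
  ]
}}

```text
clock: 49.85
tool_pos: [0.5255, -0.3156, 0.0933]
eef_rot: [0.262, 0.965, 0.0, -0.0]
contact_force: [-0.1, 0.5, 0.2]
opening: 0.882
finger_force: 0.0
```

{"method": "send_rows", "body": {
  "motion": [
    {"x": 0,"y": 0,"z": -0.5,"rx": 0,"ry": 0,"rz": 0,"jaw": 7.8},
    {"x": 0,"y": 0,"z": -1.5,"rx": 0,"ry": 0,"rz": 0,"jaw": 7.8},
    {"x": 0,"y": 0,"z": -3,"rx": 0,"ry": 0,"rz": 0,"jaw": 7.8},
    {"x": 0,"y": 0,"z": -4,"rx": 0,"ry": 0,"rz": 0,"jaw": 7.8},
    {"x": 0,"y": 0,"z": -4,"rx": 0,"ry": 0,"rz": 0,"jaw": 7.8}
  ]
}}

```text
clock: 50.35
tool_pos: [0.5255, -0.3153, 0.2258]
eef_rot: [0.262, 0.965, 0.001, -0.0]
contact_force: [0.1, -0.7, 0.0]
opening: 0.886
finger_force: 0.0
```

{"method": "send_rows", "body": {
  "motion": [
    {"x": 0,"y": 3,"z": -2,"rx": 0,"ry": 0,"rz": 0,"jaw": 7.8},
    {"x": 0,"y": 4,"z": -1,"rx": 0,"ry": 0,"rz": 0,"jaw": 7.8},
    {"x": 0,"y": 4,"z": 0,"rx": 0,"ry": 0,"rz": 0,"jaw": 7.8},
    {"x": 0,"y": 4,"z": 0,"rx": 0,"ry": 0,"rz": 0,"jaw": 7.8},
    {"x": 0,"y": 4,"z": 0,"rx": 0,"ry": 0,"rz": 0,"jaw": 7.8}
  ]
}}

```text
clock: 50.85
tool_pos: [0.6223, -0.1502, 0.2552]
eef_rot: [0.262, 0.965, 0.001, 0.0]
contact_force: [0.9, -0.4, 0.7]
opening: 0.887
finger_force: 0.0
```

{"method": "send_rows", "body": {
  "motion": [
    {"x": 0,"y": 3,"z": 0,"rx": 0,"ry": 0,"rz": 0,"jaw": 7.8},
    {"x": 0,"y": 3,"z": 0,"rx": 0,"ry": 0,"rz": 0,"jaw": 7.8},
    {"x": 0,"y": 0,"z": 0,"rx": 0,"ry": 0,"rz": 0,"jaw": 7.8},
    {"x": 0,"y": 0,"z": 0,"rx": 0,"ry": 0,"rz": 0,"jaw": 7.8},
    {"x": 0,"y": 0,"z": 0,"rx": 0,"ry": 0,"rz": 0,"jaw": 7.8}
  ]
}}

```text
clock: 51.35
tool_pos: [0.6515, -0.1016, 0.2539]
eef_rot: [0.263, 0.965, -0.0, -0.0]
contact_force: [-0.4, 0.4, 0.1]
opening: 0.884
finger_force: 0.0
```

Run:
```python
from plan import *
s=get_state();print(s['clock'],s['tool_pos'],s['contact_force'])
ims=[]
for n in('top','side'):
    t=snap(n,n+'_end.png');x0,x1,y0,y1=(330,460,150,290) if n=='top' else (280,420,110,230)
    m=np.zeros_like(t['img']);m[y0:y1,x0:x1]=t['img'][y0:y1,x0:x1]
    ims.append(cv2.resize(t['img'][y0:y1,x0:x1,::-1],(390,420 if n=='top' else 334),interpolation=cv2.INTER_CUBIC))
    for k in ('white','blue'):
        for b in blobs(m,k,20): print(n,k,*b)
    for x in(-.062,.062): print('exp',x,proj(t,tray(x,.112)))
ims[1]=cv2.copyMakeBorder(ims[1],0,86,0,0,cv2.BORDER_CONSTANT)
cv2.imwrite('pics/end.png',np.hstack(ims))
```

```text
51.35 [ 0.6515 -0.1016  0.2539] [-0.393   0.4153  0.0899]
top blue [410.0, 186.5] 115 [407.2, 186.2, 19.4, 9.4, 33.7]
top blue [359.5, 251.6] 129 [360.3, 251.1, 11.3, 13.5, 32.0]
exp -0.062 [397.1921 200.1745]
exp 0.062 [372.7279 240.642 ]
side white [331.1, 159.8] 69 [331.1, 159.8, 12.6, 5.5, 23.2]
side white [395.1, 167.6] 186 [395.4, 167.1, 16.1, 14.8, 81.9]
side white [285.8, 166.4] 31 [285.6, 166.2, 3.8, 9.5, 18.4]
side white [358.9, 171.5] 75 [359.0, 171.5, 14.0, 5.6, 23.2]
side white [353.1, 180.1] 39 [352.4, 179.6, 20.1, 3.0, 23.6]
side white [338.0, 180.8] 33 [338.5, 181.0, 16.1, 2.7, 24.0]
side blue [345.1, 167.1] 486 [345.3, 166.4, 61.5, 12.1, 23.2]
exp -0.062 [331.0797 159.9557]
exp 0.062 [358.8215 171.6837]
```

View pics/end.png

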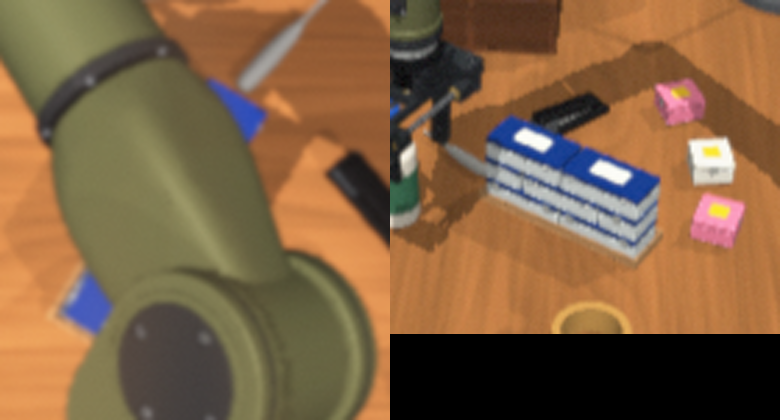

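The side view shows three courses in line, flush at both ends. The top labels sit at (331.1, 159.8) and (358.9, 171.5), within 0.2 px of where they should be. Handing in.

```bash
python3 -c "
from plant import *
print(finish_job())"
```

```text
the job is handed in; nothing more can be done
None
```

The stack is finished and handed in at 51.4 s: the second course was completed first, then the top course, with the green-lidded box left in the case. The top-course labels sit within 0.2 px of target, but the loose half box may lie about 1 mm too far out, making its joint about 5 mm instead of 4.

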